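# Load the warm-air dryer: stay to narrow, cups mouth down on the rack, stay to wide

## Robot

A 6-joint arm with a two-finger parallel gripper is mounted at the origin on the work surface. World frame = base frame: x ahead of the robot, y to its left, z up, the work surface at z = 0. Lengths are in m, angles in degrees, forces in N, time in s.
With the tool pointing down it reaches from about 0.375 to 0.9 m from the base axis. Payload 3.1 kg.
Tool frame: the origin (TCP) lies between the finger pads; the fingertips stand 22 mm ahead of it and the grasp point (between the pads) lies 3 mm ahead of it; y points along the fingers, x is the direction in which the jaws open and shut, and the axes are right-handed (so a half turn about y gives the same grasp; the last joint's range is limited). The gripper opens to 87 mm and grips with 3 to 60 N. Pads are 19 mm wide; open, the fingers measure 117 mm over their backs; the gripper's body (75 mm by 190 mm) begins 51 mm behind the grasp point.
Start: joints at [62.653, 30.224, 82.088, -0, 67.689, -10.227], TCP at [0.184, 0.597, 0.245] pointing down, gripper open.
Joint ranges: [-176.69, 176.69], [-43.24, 126.21], [12.49, 139.97], [-82, 262], [0, 151.66], [-163.58, 163.58]. Speed limits (degrees/s): [159.86, 159.86, 180, 180, 180, 180].

## Interface

Orientations are given as a 3x3 rotation matrix whose columns are the frame's x, y, z axes.
In Python, from rig import bot, imaging, workorder gives the robot as it stands. The module is installed in compiled form; this text tells all that it offers.
- The arm moves only by the tool drive_tool, never from a script. Its argument "commands" is a list of rows, each an object of numbers: "dx", "dy", "dz": the shift along the tool's x, y, z normalised to -1 to 1, where 1 is 4 cm; "wx", "wy", "wz": the turn, a rotation vector about the tool's x, y, z normalised to -1 to 1, where 1 is pi/2 rad; "grip": the finger opening in mm, from 0 to 87. In form: [{"dx": .., "dy": .., "dz": .., "wx": .., "wy": .., "wz": .., "grip": ..}, ...]. A call has 1 to 8 rows; each row shifts and turns the commanded pose from where the row before left it, along the tool's axes as they then stand; what a row does not reach is not made up. A row lasts 1/8 s, in which the tool goes at most 62.5 mm and 10.7 degrees, less where a joint would pass 70% of its speed; a pose out of reach is approached as far as the arm can. A call with a number of a shift or a turn outside -1 to 1 is refused whole. A call with a gripper value outside its range is refused whole. The fingers move at their own pace and stop on an object; the grip force is fixed at half the most. Time passes only in rows, so rows that do not move let the fingers close. It gives the time, the measured TCP pose, the force and the opening at its end, in the units of the state.
- bot.read_state(): the state, without advancing time (a new reading comes with each control period).
- imaging.capture(name): name is "scene" or "top" or "wrist"; returns (picture, depth): 420x560x3 uint8, red, green, blue; 420x560 float32, m along the optical axis (not along the pixel's ray), 0 where there is no reading.
- imaging.get_calibration(name): a dict with "mtx" (3x3 intrinsics, pixels), "world_to_cam" (4x4, takes a point from world to camera coordinates). Camera axes: x right, y down, z forward; pixel columns grow to the right and rows downward; lengths in m; the calibration is good to about 2 mm. A picture is of the moment at which its call begins: read the wrist's pose just before it. get_calibration takes no time and is no camera call; for the wrist camera it gives the pose at the moment of the call.
- workorder.hand_in(): hands the job in, once; it reports no verdict.
The state is a dict: "time_s": time; "joint_positions": joint angles; "qvel": joint speeds; "tau": joint torques, N m; "position": TCP position; "tcp_rot": TCP orientation; "force": force on the tool from outside, world axes, zero at the start; "moment": the same for the moment, N m; "opening": opening from 0.0 (shut) to 1.0 (fully open).
Only numpy, scipy, OpenCV 4.12 (cv2) and the standard library are available. Lean on these libraries where they do the work, as an engineer would, in place of code of your own. Each camera call takes 0.05 s, during which the arm holds its last target. There are 200 camera calls.

## Task

First turn the dryer's draught down: take the flap's stay by its knob and drop its hole nearest the pivot fully over the peg. With the flap held like that, turn every square copper cup over and stand it mouth down, wholly on the draining rack. Then reset the stay so that the hole nearest the knob sits fully over the peg and holds the flap wide open; leave the bin and the bottle where they are.

Things in the scene. Friction and masses are not known exactly. Their poses are not given: they have to be found in the camera images.
- dryer: Blue bench-top warm-air dryer, fixed on the robot's left; place and yaw vary. Origin: on the bench under the flap's vertical hinge axis. In its axes (z up) the shut flap runs from the hinge along -x and opens towards -y; the box fills x -0.18 to 0.015, y 0.015 to 0.235, 124 mm high (204 mm behind y 0.115). The peg stands on a 20 mm post at x -0.200, y -0.030.
- hinge (a point): Point on the flap's vertical hinge axis, 134 mm above the bench (the height of the stay's underside when the stay is down).
- peg_foot (a point): The fixed upright steel peg: foot of the peg, on top of its post, 134 mm above the bench. Peg 11 mm in diameter, 24 mm high, the last 8 mm tapering to 5 mm.
- flap (a joint): Opening angle of the flap about its hinge, rad: 0 shut, 1.45 stop; light friction keeps it where it is left. Aluminium panel reaching 170 mm from the hinge, 20 to 124 mm above the bench.
- stay_turn (a joint): Turn of the stay about its pivot pin, rad, -2.4 to 0, counter-clockwise from above positive, 0 when the stay continues the flap outwards: at flap angle a and stay angle b it points from pivot to knob along (-cos(a+b), -sin(a+b)) in the dryer's axes. Turns freely.
- stay_lift (a joint): Height of the stay above its rest, m: 0 fully down, at most 0.050. The stay slides straight up its pivot pin, always level, and sinks under its weight (about 2.5 N) when let go. It must rise more than 24 mm to pass over the peg; it reads about 0.024 when lying on the peg's tip.
- pivot (a point): Axis of the stay's pivot pin, at the stay's underside. The 10 mm steel pin stands on the flap's top edge, 130 mm from the hinge axis, reaches 202 mm above the bench and swings with the flap.
- knob (a point): Point to grip on the stay's black upright round knob, 180 mm above the bench when the stay is down. Knob 18 mm in diameter, 55 mm high (142 to 197 mm above the bench), 205 mm from the pivot, near the stay's free end. Moving the knob moves stay and flap together.
- rack: Fixed steel draining rack with flat slats along its length, 290 x 170 x 12 mm high, in front of the dryer's outlet. Origin: centre of its underside, x along its length, z up. Position and yaw vary.
- mat: Black rubber mat, fixed, 270 x 280 x 4 mm, on the robot's right; the cups stand on it at the start. Origin: centre of its underside.
- hole1 (a point): Hole 1 of the stay's four 16 mm holes in a row (the one nearest the pivot), 100 mm from the pivot; point on its axis at the stay's underside. The stay is a steel bar 241 x 30 x 8 mm.
- hole2 (a point): Hole 2 of the stay's four 16 mm holes in a row (a middle one), 126 mm from the pivot; point on its axis at the stay's underside. The stay is a steel bar 241 x 30 x 8 mm.
- hole3 (a point): Hole 3 of the stay's four 16 mm holes in a row (a middle one), 152 mm from the pivot; point on its axis at the stay's underside. The stay is a steel bar 241 x 30 x 8 mm.
- hole4 (a point): Hole 4 of the stay's four 16 mm holes in a row (the one nearest the knob), 178 mm from the pivot; point on its axis at the stay's underside. The stay is a steel bar 241 x 30 x 8 mm.
- cup1: Copper cup of square section, 52 x 52 mm outside, 72 mm tall, flat bottom, open top, walls and bottom 4 mm, about 0.22 kg. Origin: centre of its bottom's outside; its z points from the bottom to the mouth (up at the start), x and y along its flat sides. Two or three cups are there; an absent one has no pose.
- mouth1 (a point): Centre of cup 1's mouth, in the plane of its rim, 72 mm from the bottom.
- cup2: Copper cup of square section, 52 x 52 mm outside, 72 mm tall, flat bottom, open top, walls and bottom 4 mm, about 0.22 kg. Origin: centre of its bottom's outside; its z points from the bottom to the mouth (up at the start), x and y along its flat sides. Two or three cups are there; an absent one has no pose.
- mouth2 (a point): Centre of cup 2's mouth, in the plane of its rim, 72 mm from the bottom.
- cup3: Copper cup of square section, 52 x 52 mm outside, 72 mm tall, flat bottom, open top, walls and bottom 4 mm, about 0.22 kg. Origin: centre of its bottom's outside; its z points from the bottom to the mouth (up at the start), x and y along its flat sides. Two or three cups are there; an absent one has no pose.
- mouth3 (a point): Centre of cup 3's mouth, in the plane of its rim, 72 mm from the bottom.
- bin: Lime-green open bin with bushes, 110 x 180 x 70 mm. Bystander: leave it alone. Origin: centre of its underside.
- oil: White plastic bottle, 60 mm in diameter, 160 mm tall. Bystander: leave it alone. Origin: centre of its underside.
There are look-alikes about, which are no part of the job. What is shaped like the cup3 but turquoise is not meant. Leave any turquoise look-alike of the cup1 alone.

How it is judged (in metres and radians):
On the way, in this order (a step that is already met when the one before it is completed fails the run):
1. the stay's hole nearest the pivot is fully over the peg (horizontal distance between hole1 and peg_foot below 0.006 m and value of joint stay_lift below 0.005 m), for 0.3 s.
2. every cup stands mouth down on the rack while the stay is still on that hole (all of step 1 and angle between each of cup1, cup2, cup3's own z axis and vertical above 3.02 rad and height (world z) of each of mouth1, mouth2, mouth3 below 0.018 m and x of cup1 in the frame of rack between -0.124 and 0.124 m and y of cup1 in the frame of rack between -0.064 and 0.064 m and linear speed of each of cup1, cup2, cup3 below 0.03 m/s and x of cup2 in the frame of rack between -0.124 and 0.124 m and y of cup2 in the frame of rack between -0.064 and 0.064 m and x of cup3 in the frame of rack between -0.124 and 0.124 m and y of cup3 in the frame of rack between -0.064 and 0.064 m), for 0.3 s.
At the end, for the whole second after the job is handed in: The stay's hole nearest the knob is over the peg (axes within 6 mm) and the stay fully down (within 5 mm of its rest); every cup present stands mouth down (within 7 degrees), its rim within 6 mm of the rack's top, its centre at least 21 mm inside the rack's edges, at rest (horizontal distance between hole4 and peg_foot below 0.006 m and value of joint stay_lift below 0.005 m and angle between each of cup1, cup2, cup3's own z axis and vertical above 3.02 rad and height (world z) of each of mouth1, mouth2, mouth3 below 0.018 m and x of cup1 in the frame of rack between -0.124 and 0.124 m and y of cup1 in the frame of rack between -0.064 and 0.064 m and linear speed of each of cup1, cup2, cup3 below 0.03 m/s and x of cup2 in the frame of rack between -0.124 and 0.124 m and y of cup2 in the frame of rack between -0.064 and 0.064 m and x of cup3 in the frame of rack between -0.124 and 0.124 m and y of cup3 in the frame of rack between -0.064 and 0.064 m); the robot touches nothing.
It fails at once if the bin or the bottle is moved more than 4 cm (distance of any of bin, oil from where it was at the start of the episode above 0.04 m).
Of cup1, cup2, cup3 only 2 to 3 are there at a start; the rules pass over those that are not, and their reading is None.
At some moment in a run one of cup1, cup2, cup3 may be knocked a few centimetres aside while the robot is not near it.
Once in a run the grip may slacken for a moment while it holds something.
It also fails if it takes over 210 s, if anything falls off the work surface, if the arm or the gripper's body presses on something with over 40 N, if the wrist force passes 120 N, or if a joint passes its speed limit or range.

## Working session

There is one attempt and no reset: what is moved stays moved. The work goes in short steps, Python scripts to look and compute and a tool call to move; the robot and the scene stay as the last step left them, time stands still between calls to the robot, and variables do not carry over. Pictures are saved under pics/ and viewed, on a budget of 14 in all, crops included, one or two more only if the job needs it, and the job is handed in when it is done.

Besides the shell and the picture viewer there is one more tool, called after "Call:" by a JSON object that holds its "fn" and its "kwargs", one argument or row to a line. drive_tool: Moves the arm, as the interface text tells. Its arguments: {"type":"object","properties":{"commands":{"type":"array"}},"required":["commands"]}

```bash
mkdir -p pics; python3 - <<'E'
from rig import bot, imaging
import cv2, numpy as np
print(bot.read_state())
for n in("scene","top"):
    p,d=imaging.capture(n); cv2.imwrite(f"pics/{n}0.png",p[...,::-1]); np.savez(f"{n}0.npz",p=p,d=d)
    c=imaging.get_calibration(n); print(n,c["mtx"].tolist(),c["world_to_cam"].round(4).tolist(), (d>0).mean())
E
```

```text
{'time_s': 0.0, 'joint_positions': array([ 6.26524199e+01,  3.02794727e+01,  8.21555128e+01, -1.06779301e-03,
        6.76884249e+01, -1.02268236e+01]), 'qvel': array([ 0.15181921,  0.0136202 ,  0.08559769, -0.07326923, -0.06202049,
       -0.05552779]), 'tau': array([ 1.29413103e-03, -4.40036201e+01, -1.76591223e+01,  6.33790484e-02,
        5.81736490e-02, -1.62359333e-04]), 'position': array([0.18364794, 0.59670308, 0.24357099]), 'tcp_rot': array([[ 2.94378747e-01, -9.74167319e-04, -9.55688341e-01],
       [ 9.55686480e-01, -1.92110605e-03,  2.94380132e-01],
       [-2.12275416e-03, -9.99997680e-01,  3.65465745e-04]]), 'force': array([ 0.1076464 , -0.67490762,  0.28462711]), 'moment': array([-0.00727472,  0.00820285,  0.01712597]), 'opening': 1.00102542749496}
scene [[497.839012376206, 0.0, 281.3584402187793], [0.0, 497.839012376206, 205.44769225495537], [0.0, 0.0, 1.0]] [[-0.6751, 0.7377, 0.0089, 0.4412], [0.5446, 0.5064, -0.6685, -0.1142], [-0.4977, -0.4465, -0.7436, 1.8646], [0.0, 0.0, 0.0, 1.0]] 0.9957908163265307
top [[394.61509109910435, 0.0, 275.85352682304614], [0.0, 394.61509109910435, 209.26345792836003], [0.0, 0.0, 1.0]] [[0.0193, -0.9998, -0.008, -0.1349], [-0.9989, -0.019, -0.0428, 0.5226], [0.0426, 0.0088, -0.9991, 1.0953], [0.0, 0.0, 0.0, 1.0]] 0.995829081632653
```

View pics/top0.png

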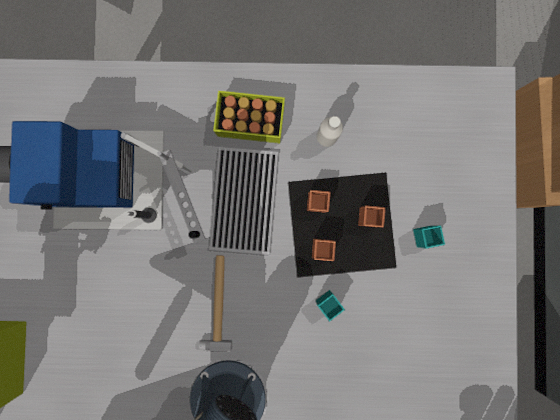

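View pics/scene0.png

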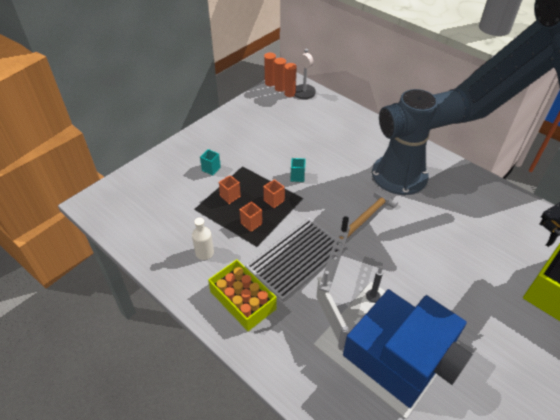

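Top view: dryer at left, pivot about (167,155), knob (195,235), peg (148,213), rack about (245,200), three copper cups near (319,201), (372,217) and (324,250). The turquoise cups are look-alikes, at (430,237) and (330,306).

```bash
cat > h.py <<'E'
import numpy as np, cv2
from rig import bot, imaging
def shot(n,save=None):
    p,d=imaging.capture(n)
    if save: cv2.imwrite(f"pics/{save}.png",p[...,::-1])
    return p,d
def world(d,n,c=None):
    c=c or imaging.get_calibration(n); M=c["mtx"]; T=np.linalg.inv(c["world_to_cam"])
    v,u=np.mgrid[:d.shape[0],:d.shape[1]]
    P=np.stack([(u-M[0,2])/M[0,0]*d,(v-M[1,2])/M[1,1]*d,d],-1)
    return P@T[:3,:3].T+T[:3,3]
def ray(uv,z,n):
    c=imaging.get_calibration(n); M=c["mtx"]; T=np.linalg.inv(c["world_to_cam"])
    r=T[:3,:3]@np.linalg.solve(M,[uv[0],uv[1],1.]); o=T[:3,3]
    return o+r*(z-o[2])/r[2]
def rect(P):
    (c,s,a)=cv2.minAreaRect((P[:,:2]*1000).astype(np.float32)); return np.round(c,1),np.round(s,1),round(a,1)
def cups(p,W,zlo=.06,zhi=.09):
    hsv=cv2.cvtColor(p,cv2.COLOR_RGB2HSV)
    m=((hsv[...,0]<14)&(hsv[...,1]>90)&(W[...,2]>zlo)&(W[...,2]<zhi)&(W[...,0]<.62)).astype(np.uint8)
    n,l,st,c=cv2.connectedComponentsWithStats(m)
    return [(st[i,4],c[i].round(),rect(W[l==i]),W[l==i][:,2].mean().round(4)) for i in range(1,n) if st[i,4]>40]
E
python3 - <<'E'
from h import *
for n in("top","scene"):
    z=np.load(n+"0.npz");p,d=z["p"],z["d"];W=world(d,n)
    print(n); 
    for c in cups(p,W): print(c)
    hsv=cv2.cvtColor(p,cv2.COLOR_RGB2HSV)
    x,y,zz=W[...,0],W[...,1],W[...,2]
    for lab,m in dict(blue=(hsv[...,0]>100)&(hsv[...,0]<125)&(hsv[...,1]>130)&(zz>.11)&(zz<.135)&(y>.15),
        bluetop=(hsv[...,0]>100)&(hsv[...,0]<125)&(hsv[...,1]>130)&(zz>.195)&(zz<.215)&(y>.15),
        knob=(hsv[...,2]<60)&(zz>.19)&(zz<.205)&(y<.3)&(y>0),
        peg=(zz>.15)&(zz<.165)&(y>.08)&(y<.3)&(x<.55),
        pin=(zz>.195)&(zz<.21)&(y>.05)&(y<.25)&(x>.5),
        stay=(zz>.137)&(zz<.148)&(y>-.02)&(y<.2)&(x<.75),
        rack=(zz>.008)&(zz<.018)&(y<.08)&(y>-.16)&(x>.3)).items():
        m=m.astype(np.uint8)
        if lab not in("rack","stay"): 
            k,l,st,c=cv2.connectedComponentsWithStats(m)
            if k>1:
              m=(l==1+np.argmax(st[1:,4]))
        m=m.astype(bool)
        if m.any(): print(lab,m.sum(),rect(W[m]),W[m].mean(0).round(4),np.argwhere(m).mean(0).round()[::-1])
    if n=="top": 
        cv2.imwrite("pics/crop.png",cv2.resize(p[120:270,90:290,::-1],None,fx=4,fy=4,interpolation=cv2.INTER_CUBIC))
E
```

```text
top
(np.int32(142), array([319., 201.]), (array([ 547. , -237.4]), array([52.1, 51.9]), 85.8), np.float64(0.0747))
(np.int32(171), array([373., 216.]), (array([ 508.4, -382.4]), array([53.6, 52. ]), 85.6), np.float64(0.0734))
(np.int32(151), array([324., 250.]), (array([ 417.3, -253.2]), array([52.2, 52.1]), 86.5), np.float64(0.0744))
blue 3339 (array([617.8, 360.6]), array([193.9, 164.4]), 0.3) [0.6166 0.3309 0.1241] [ 96. 168.]
bluetop 4173 (array([617.4, 438.9]), array([193.6, 120.8]), 0.3) [0.616  0.4358 0.2039] [ 36. 162.]
knob 41 (array([455.7,  67.8]), array([14. , 13.8]), 0.9) [0.4552 0.0676 0.1966] [192. 234.]
peg 10 (array([501.7, 231.9]), array([5.8, 7.5]), 89.0) [0.5022 0.2319 0.1544] [129. 213.]
pin 20 (array([643. , 149.5]), array([9.3, 9.6]), 79.3) [0.6428 0.1494 0.2014] [159. 153.]
stay 1021 (array([345.7,  74.2]), array([647.1,  81.4]), 9.9) [0.5378 0.1085 0.1423] [181. 200.]
rack 3594 (array([556.9, -26.6]), array([186.2, 512. ]), 85.5) [ 0.5487 -0.032   0.0123] [243. 200.]
scene
(np.int32(192), array([280.,  77.]), (array([ -89.4, -692. ]), array([ 44.3, 161.7]), 0
[... 326 characters left out ...]
), 85.7), np.float64(0.0705))
blue 2453 (array([620.2, 392.2]), array([194.9, 218.7]), 0.4) [0.6379 0.3397 0.1237] [381. 329.]
bluetop 3570 (array([619.1, 441.3]), array([195. , 120.1]), 0.5) [0.6263 0.4434 0.204 ] [425. 336.]
knob 23 (array([457.5,  71.5]), array([12.6, 11.3]), 79.9) [0.458  0.0718 0.1964] [345. 219.]
peg 9 (array([504.3, 237.7]), array([5.9, 8.7]), 30.2) [0.504  0.237  0.1537] [380. 269.]
pin 16 (array([643.4, 151.9]), array([10.9,  8. ]), 41.9) [0.643  0.1513 0.1998] [326. 273.]
stay 639 (array([330.4,  72. ]), array([681.2,  91.4]), 9.2) [0.497  0.1053 0.1422] [342. 247.]
rack 2411 (array([623.3, -43.4]), array([233.2, 646. ]), 88.9) [ 0.5689 -0.0313  0.012 ] [292. 260.]
```

View pics/crop.png

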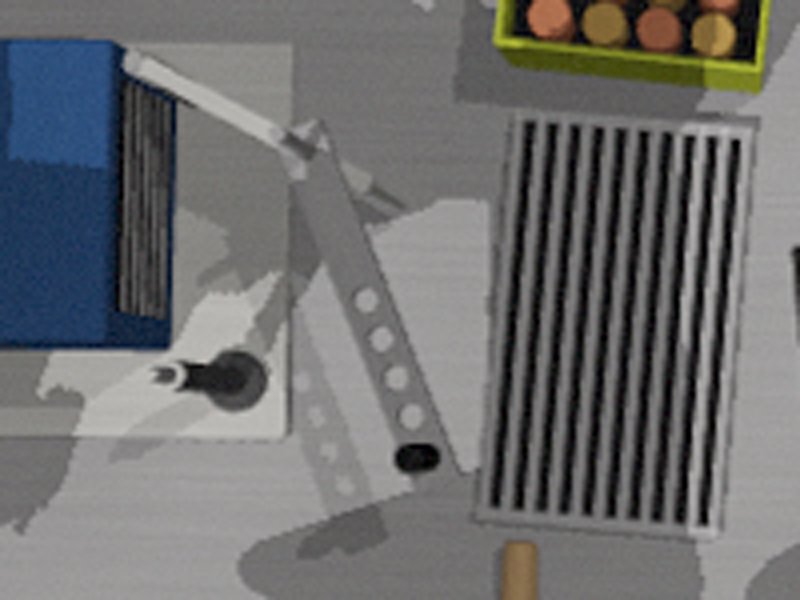

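Call:
{"fn": "drive_tool", "kwargs": {
  "commands": [
    {"dx": -0.85, "dz": -0.85, "dy": -0.5, "grip": 87},
    {"dx": -0.85, "dz": -0.85, "dy": -0.5, "grip": 87},
    {"dx": -0.85, "dz": -0.85, "grip": 87},
    {"dx": -0.85, "dz": -0.85, "grip": 87},
    {"dx": -0.85, "dz": -0.85, "grip": 87},
    {"dx": -0.85, "dz": -0.85, "grip": 87},
    {"dx": -0.85, "dz": -0.85, "grip": 87},
    {"dx": -0.85, "dz": -0.85, "grip": 87}
  ]
}}

```text
schema error: expected keys dx, dy, dz, wx, wy, wz, grip
```

Call:
{"fn": "drive_tool", "kwargs": {
  "commands": [
    {"dx": -0.85, "dz": -0.85, "grip": 87},
    {"dx": -0.85, "dz": -0.85, "grip": 87},
    {"dx": -0.85, "dz": -0.85, "grip": 87},
    {"dx": 0, "grip": 87},
    {"dx": 0, "grip": 87}
  ]
}}

```text
schema error: expected keys dx, dy, dz, wx, wy, wz, grip
```

```bash
cat >> h.py <<'E'
def st():
    s=bot.read_state(); print("t",round(s["time_s"],2),"p",s["position"].round(4),"R",s["tcp_rot"].round(3).tolist(),"F",s["force"].round(1),"op",round(s["opening"]*87,1),"q",s["joint_positions"].round(1))
    with open("log.txt","a") as f: f.write(repr((s["joint_positions"].tolist(),s["position"].tolist(),s["tcp_rot"].tolist()))+"\n")
    return s
def to(P,s=None):
    "units of tool shift to bring TCP to P"
    s=s or bot.read_state(); v=s["tcp_rot"].T@(np.array(P)-s["position"])/.04; print("units dx dy dz",v.round(2)); return v
E
python3 - <<'E'
from h import *
s=st(); to([.4566,.0697,.183],s)
c=imaging.get_calibration("wrist"); T=np.linalg.inv(c["world_to_cam"]); R=s["tcp_rot"]
print("cam in tool",(R.T@(T[:3,3]-s["position"])).round(3),(R.T@T[:3,:3]).round(2).tolist(),c["mtx"].round(0).tolist())
shot("wrist","w1")
E
```

```text
t 0.1 p [0.1837 0.5968 0.2437] R [[0.294, -0.001, -0.956], [0.956, -0.002, 0.294], [-0.002, -1.0, 0.0]] F [ 0.1 -0.4 -0.1] op 86.7 q [ 62.7  30.3  82.1   0.   67.7 -10.2]
units dx dy dz [-10.58   1.53 -10.4 ]
cam in tool [-0.001 -0.14   0.077] [[1.0, 0.0, -0.0], [0.0, -0.28, 0.96], [0.0, -0.96, -0.28]] [[309.0, 0.0, 285.0], [0.0, 309.0, 202.0], [0.0, 0.0, 1.0]]
```

View pics/w1.png

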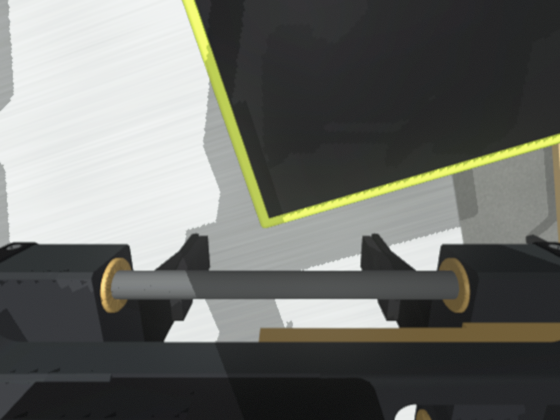

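Call:
{"fn": "drive_tool", "kwargs": {
  "commands": [
    {"dx": -0.85, "dy": -0.5, "dz": -0.85, "wx": 0, "wy": 0, "wz": 0, "grip": 87},
    {"dx": -0.85, "dy": -0.5, "dz": -0.85, "wx": 0, "wy": 0, "wz": 0, "grip": 87},
    {"dx": -0.85, "dy": 0, "dz": -0.85, "wx": 0, "wy": 0, "wz": 0, "grip": 87},
    {"dx": -0.85, "dy": 0, "dz": -0.85, "wx": 0, "wy": 0, "wz": 0, "grip": 87},
    {"dx": -0.85, "dy": 0, "dz": -0.85, "wx": 0, "wy": 0, "wz": 0, "grip": 87},
    {"dx": -0.85, "dy": 0, "dz": -0.85, "wx": 0, "wy": 0, "wz": 0, "grip": 87},
    {"dx": -0.85, "dy": 0, "dz": -0.85, "wx": 0, "wy": 0, "wz": 0, "grip": 87},
    {"dx": -0.85, "dy": 0, "dz": -0.85, "wx": 0, "wy": 0, "wz": 0, "grip": 87}
  ]
}}

```text
time_s: 1.15
position: [0.3643, 0.2558, 0.2845]
tcp_rot: [[0.294, 0.0, -0.956], [0.956, 0.0, 0.294], [0.0, -1.0, -0.0]]
force: [0.9, 0.6, 0.0]
opening: 1.002
```

Call:
{"fn": "drive_tool", "kwargs": {
  "commands": [
    {"dx": -0.85, "dy": 0, "dz": -0.85, "wx": 0, "wy": 0, "wz": 0, "grip": 87},
    {"dx": -0.85, "dy": 0, "dz": -0.85, "wx": 0, "wy": 0, "wz": 0, "grip": 87},
    {"dx": -0.85, "dy": 0, "dz": -0.85, "wx": 0, "wy": 0, "wz": 0, "grip": 50},
    {"dx": -0.85, "dy": 0, "dz": -0.85, "wx": 0, "wy": 0, "wz": 0, "grip": 50},
    {"dx": 0, "dy": 0, "dz": 0, "wx": 0, "wy": 0, "wz": 0, "grip": 50}
  ]
}}

```text
time_s: 1.78
position: [0.4556, 0.0847, 0.2845]
tcp_rot: [[0.299, 0.001, -0.954], [0.954, -0.001, 0.299], [-0.0, -1.0, -0.001]]
force: [0.9, 1.0, -0.7]
opening: 0.746
```

```bash
python3 - <<'E'
from h import *
s=st(); to([.4566,.0697,.183],s)
p,d=shot("wrist","w2"); W=world(d,"wrist"); m=(W[...,2]>.185)&(W[...,2]<.203)&(p.max(2)<70)&(abs(W[...,0]-.4566)<.03)&(abs(W[...,1]-.07)<.03)
print(m.sum(),rect(W[m]) if m.any() else 0, W[m].mean(0))
E
```

```text
t 1.77 p [0.4556 0.0847 0.2845] R [[0.299, 0.001, -0.954], [0.954, -0.001, 0.299], [-0.0, -1.0, -0.001]] F [ 0.9  1.  -0.7] op 64.9 q [ -3.3  14.6 101.6  -0.   63.8 -75.9]
units dx dy dz [-0.35  2.54 -0.13]
427 (array([453. ,  71.1]), array([16.1, 17.3]), 75.7) [0.45171751 0.07164765 0.19572274]
```

Call:
{"fn": "drive_tool", "kwargs": {
  "commands": [
    {"dx": -0.35, "dy": 0.4, "dz": -0.08, "wx": 0, "wy": 0, "wz": 0, "grip": 50},
    {"dx": 0, "dy": 0.8, "dz": 0, "wx": 0, "wy": 0, "wz": 0, "grip": 50},
    {"dx": 0, "dy": 0.8, "dz": 0, "wx": 0, "wy": 0, "wz": 0, "grip": 50},
    {"dx": 0, "dy": 0.52, "dz": 0, "wx": 0, "wy": 0, "wz": 0, "grip": 50},
    {"dx": 0, "dy": 0, "dz": 0, "wx": 0, "wy": 0, "wz": 0, "grip": 5},
    {"dx": 0, "dy": 0, "dz": 0, "wx": 0, "wy": 0, "wz": 0, "grip": 5},
    {"dx": 0, "dy": 0, "dz": 0, "wx": 0, "wy": 0, "wz": 0, "grip": 5},
    {"dx": 0, "dy": 0, "dz": 0, "wx": 0, "wy": 0, "wz": 0, "grip": 5}
  ]
}}

```text
time_s: 2.82
position: [0.453, 0.073, 0.1845]
tcp_rot: [[0.294, 0.001, -0.956], [0.956, -0.0, 0.294], [0.0, -1.0, -0.001]]
force: [0.3, 0.2, -0.4]
opening: 0.201
```

Call:
{"fn": "drive_tool", "kwargs": {
  "commands": [
    {"dx": 0, "dy": -0.3, "dz": 0, "wx": 0, "wy": 0, "wz": 0, "grip": 5},
    {"dx": 0, "dy": -0.6, "dz": 0, "wx": 0, "wy": 0, "wz": 0, "grip": 5},
    {"dx": 0, "dy": 0, "dz": 0, "wx": 0, "wy": 0, "wz": 0, "grip": 5}
  ]
}}

```text
time_s: 3.2
position: [0.4535, 0.0728, 0.2213]
tcp_rot: [[0.294, 0.003, -0.956], [0.956, -0.0, 0.294], [0.001, -1.0, -0.003]]
force: [1.9, 0.1, -2.4]
opening: 0.2
```

```bash
python3 - <<'E'
from h import *
s=st(); to([.4067,.2778,.22],s)
E
```

```text
t 3.2 p [0.4535 0.0728 0.2213] R [[0.294, 0.003, -0.956], [0.956, -0.0, 0.294], [0.001, -1.0, -0.003]] F [ 1.9  0.1 -2.4] op 17.4 q [ -4.9  19.5 106.8  -0.   53.5 -77.7]
units dx dy dz [4.55 0.03 2.63]
```

Call:
{"fn": "drive_tool", "kwargs": {
  "commands": [
    {"dx": 0.57, "dy": 0, "dz": 0.33, "wx": 0, "wy": 0, "wz": 0, "grip": 5},
    {"dx": 0.57, "dy": 0, "dz": 0.33, "wx": 0, "wy": 0, "wz": 0, "grip": 5},
    {"dx": 0.57, "dy": 0, "dz": 0.33, "wx": 0, "wy": 0, "wz": 0, "grip": 5},
    {"dx": 0.57, "dy": 0, "dz": 0.33, "wx": 0, "wy": 0, "wz": 0, "grip": 5},
    {"dx": 0.57, "dy": 0, "dz": 0.33, "wx": 0, "wy": 0, "wz": 0, "grip": 5},
    {"dx": 0.57, "dy": 0, "dz": 0.33, "wx": 0, "wy": 0, "wz": 0, "grip": 5},
    {"dx": 0.57, "dy": 0, "dz": 0.33, "wx": 0, "wy": 0, "wz": 0, "grip": 5},
    {"dx": 0.57, "dy": 0, "dz": 0.33, "wx": 0, "wy": 0, "wz": 0, "grip": 5}
  ]
}}

```text
time_s: 4.2
position: [0.4047, 0.2784, 0.2189]
tcp_rot: [[0.296, -0.002, -0.955], [0.955, -0.001, 0.296], [-0.002, -1.0, 0.001]]
force: [0.7, -2.1, -2.2]
opening: 0.192
```

Call:
{"fn": "drive_tool", "kwargs": {
  "commands": [
    {"dx": 0, "dy": 0, "dz": 0, "wx": 0, "wy": 0, "wz": 0, "grip": 5},
    {"dx": 0, "dy": 0, "dz": 0, "wx": 0, "wy": 0, "wz": 0, "grip": 5}
  ]
}}

```text
time_s: 4.45
position: [0.4045, 0.2776, 0.219]
tcp_rot: [[0.294, -0.003, -0.956], [0.956, -0.001, 0.294], [-0.002, -1.0, 0.002]]
force: [-2.0, -0.6, -3.2]
opening: 0.195
```

```bash
python3 - <<'E'
from h import *
s=st(); to([.4067,.2778,.22],s)
p,d=shot("top"); cv2.imwrite("pics/top2.png",cv2.resize(p[120:240,70:230,::-1],None,fx=5,fy=5,interpolation=cv2.INTER_CUBIC)); np.savez("t2.npz",p=p,d=d)
W=world(d,"top"); z=W[...,2]; x,y=W[...,0],W[...,1]
m=(z>.197)&(z<.21)&(y>.12)&(y<.25)&(x>.55); print("pin",m.sum(),W[m].mean(0),rect(W[m]))
p,d=shot("scene"); W=world(d,"scene"); z=W[...,2]; x,y=W[...,0],W[...,1]
m=(z>.197)&(z<.21)&(y>.12)&(y<.25)&(x>.55); print("pin",m.sum(),W[m].mean(0),rect(W[m]))
E
```

```text
t 4.45 p [0.4045 0.2776 0.219 ] R [[0.294, -0.003, -0.956], [0.956, -0.001, 0.294], [-0.002, -1.0, 0.002]] F [-2.  -0.6 -3.2] op 16.9 q [ 21.4  22.1 102.5  -0.   55.5 -51.5]
units dx dy dz [ 0.02 -0.02 -0.05]
pin 17 [0.59700814 0.1876851  0.20189116] (array([596.5, 188.2]), array([7.3, 9.1]), 2.9)
pin 12 [0.59859748 0.1909843  0.20241087] (array([598.5, 191. ]), array([7.6, 9. ]), 47.6)
```

View pics/top2.png

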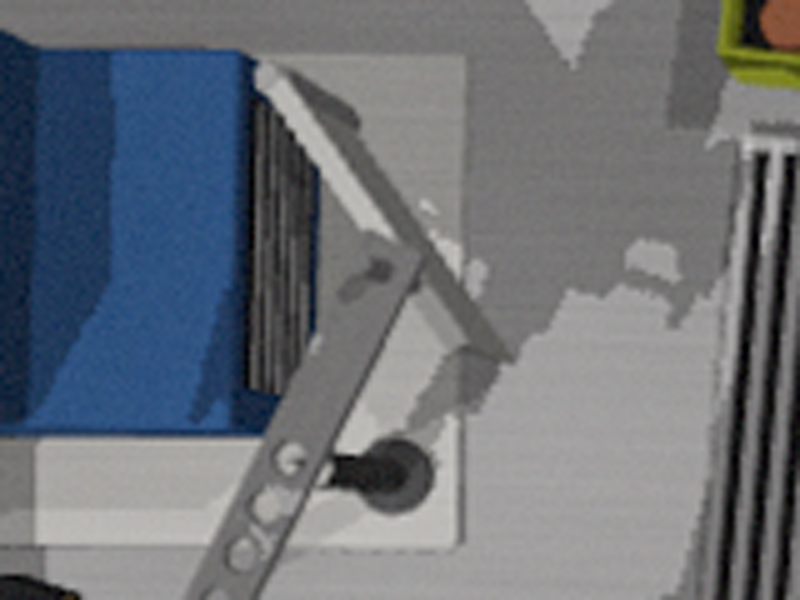

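```bash
python3 - <<'E'
from h import *
a=np.load("top0.npz");b=np.load("t2.npz")
print("hole est top/bot",ray((128,211.6),.181,"top"),ray((128,211.6),.173,"top"))
W=world(a["d"],"top"); g=W[205:222,120:145]
m=(g[...,2]>.145); print(np.c_[np.argwhere(m)+[205,120],(g[m]*1000).round(0)])
g=b["p"][202:222,118:140].astype(int).sum(2)//3; print(g)
print((world(b["d"],"top")[206:218,122:134,2]*1000).round(0).astype(int))
E
```

```text
hole est top/bot [0.50555683 0.22496931 0.181     ] [0.50579314 0.22804728 0.173     ]
[[212. 128. 505. 235. 156.]
 [212. 129. 505. 233. 154.]
 [212. 130. 505. 231. 153.]
 [213. 129. 503. 231. 158.]
 [213. 130. 503. 231. 153.]
 [213. 131. 503. 229. 151.]
 [214. 129. 500. 232. 156.]
 [214. 130. 501. 230. 153.]
 [214. 131. 501. 230. 149.]
 [215. 128. 498. 235. 155.]
 [215. 129. 498. 233. 154.]
 [215. 130. 498. 232. 150.]]
[[ 45  42  42  44  29  37  45 103 118 112 114 111 112 114 114 117 113 114
  111 114 105  75]
 [ 37  43  41  37  43  42  77 110 115 112 113 115 114 116 117 117 112 112
  112 114  85 104]
 [ 28  45  40  45  42  47 100 115 109 113 115 110 117 115 115 114 111 116
  116 103  77 153]
 [ 51  41  37  38  37  74 109 114 113 116 113 112 111 116 112 114 111 112
  114  88 103 173]
 [ 56  52  49  40  55 102 116 115 117 115 114 117 115 115 114 113 117 114
  106  77 152 183]
 [105 107 105 110 103 107 115 110 106 110 113 111 113 112 113 111 113 115
   85 106 172 187]
 [174 174 173 174 138 111 112 105  84 112 131 128 113 111 113 113 116 102
   83 149 183 188]
 [164 167 168 153 118 111
[... 1241 characters left out ...]
  174]
 [ 173  174  173  173  173  175  170  173  174  174  175  174]
 [ 172  173  173  174  169  171  170  172  175  173  171  172]
 [ 173  170  174  171    4    4    6    8  171  173  174  170]
 [ 173  172  172  169    5    5    6    7    4  171  172  173]
 [ 176  175  171    3    8    9    7    5    4  174  169  172]
 [ 170  173  168    4    5    6  156  156  151  173  171  173]
 [ 173  174  173  166    8 1116    6  159  174  173  175  170]
 [ 172  173  174  170  167    6    9  172  173  176  174  167]
 [ 174  173  172  171  176  173  173  173  173  172  172  168]
 [ 176  173  170  172  174  174  171  173  173  171  168    7]
 [ 173  176  173  172  172  175  173  173  175  172  168    3]]
```

Call:
{"fn": "drive_tool", "kwargs": {
  "commands": [
    {"dx": 0.02, "dy": 0, "dz": 0.11, "wx": 0, "wy": 0, "wz": 0, "grip": 5},
    {"dx": 0, "dy": 0.15, "dz": 0, "wx": 0, "wy": 0, "wz": 0, "grip": 5},
    {"dx": 0, "dy": 0.15, "dz": 0, "wx": 0, "wy": 0, "wz": 0, "grip": 5},
    {"dx": 0, "dy": 0.1, "dz": 0, "wx": 0, "wy": 0, "wz": 0, "grip": 5}
  ]
}}

```text
time_s: 5.05
position: [0.4017, 0.2803, 0.2033]
tcp_rot: [[0.294, 0.0, -0.956], [0.956, -0.0, 0.294], [-0.0, -1.0, -0.0]]
force: [-0.4, -0.9, -2.7]
opening: 0.196
```

Call:
{"fn": "drive_tool", "kwargs": {
  "commands": [
    {"dx": 0, "dy": 0.1, "dz": 0, "wx": 0, "wy": 0, "wz": 0, "grip": 5},
    {"dx": 0, "dy": 0, "dz": 0, "wx": 0, "wy": 0, "wz": 0, "grip": 5}
  ]
}}

```text
time_s: 5.3
position: [0.4014, 0.2803, 0.1993]
tcp_rot: [[0.294, -0.001, -0.956], [0.956, -0.0, 0.294], [-0.0, -1.0, 0.001]]
force: [-0.1, -0.6, -1.3]
opening: 0.197
```

```bash
python3 - <<'E'
from h import *
s=st()
E
```

```text
t 5.3 p [0.4014 0.2803 0.1993] R [[0.294, -0.001, -0.956], [0.956, -0.0, 0.294], [-0.0, -1.0, 0.001]] F [-0.1 -0.6 -1.3] op 17.1 q [ 21.8  23.7 103.9  -0.   52.4 -51.1]
```

Call:
{"fn": "drive_tool", "kwargs": {
  "commands": [
    {"dx": 0, "dy": 0.12, "dz": 0, "wx": 0, "wy": 0, "wz": 0, "grip": 5},
    {"dx": 0, "dy": 0.12, "dz": 0, "wx": 0, "wy": 0, "wz": 0, "grip": 5},
    {"dx": 0, "dy": 0.12, "dz": 0, "wx": 0, "wy": 0, "wz": 0, "grip": 5},
    {"dx": 0, "dy": 0, "dz": 0, "wx": 0, "wy": 0, "wz": 0, "grip": 5}
  ]
}}

```text
time_s: 5.8
position: [0.4012, 0.2804, 0.1851]
tcp_rot: [[0.294, -0.001, -0.956], [0.956, -0.0, 0.294], [-0.0, -1.0, 0.001]]
force: [-1.3, 0.4, 0.2]
opening: 0.198
```

Call:
{"fn": "drive_tool", "kwargs": {
  "commands": [
    {"dx": 0, "dy": 0, "dz": 0, "wx": 0, "wy": 0, "wz": 0, "grip": 50},
    {"dx": 0, "dy": 0, "dz": 0, "wx": 0, "wy": 0, "wz": 0, "grip": 50},
    {"dx": 0, "dy": 0, "dz": 0, "wx": 0, "wy": 0, "wz": 0, "grip": 50},
    {"dx": 0, "dy": -0.7, "dz": 0, "wx": 0, "wy": 0, "wz": 0, "grip": 50},
    {"dx": 0, "dy": -0.9, "dz": 0, "wx": 0, "wy": 0, "wz": 0, "grip": 87},
    {"dx": 0, "dy": -0.9, "dz": 0, "wx": 0, "wy": 0, "wz": 0, "grip": 87},
    {"dx": 0, "dy": 0, "dz": 0, "wx": 0, "wy": 0, "wz": 0, "grip": 87}
  ]
}}

```text
time_s: 6.68
position: [0.4034, 0.2812, 0.2883]
tcp_rot: [[0.294, 0.007, -0.956], [0.956, 0.003, 0.294], [0.005, -1.0, -0.006]]
force: [0.7, -0.0, -0.4]
opening: 0.828
```

```bash
python3 - <<'E'
from h import *
s=st()
p,d=shot("top"); W=world(d,"top"); cv2.imwrite("pics/top3.png",cv2.resize(p[120:240,70:230,::-1],None,fx=4,fy=4,interpolation=cv2.INTER_CUBIC))
print((W[204:222,118:138,2]*1000).round(0).astype(int))
p,d=shot("scene");Ws=world(d,"scene")
m=(Ws[...,2]>.175)&(Ws[...,2]<.205)&(p.max(2)<70)&(abs(Ws[...,0]-.4)<.04)&(abs(Ws[...,1]-.28)<.04); print("knob top z",np.percentile(Ws[m][:,2],95) if m.any() else 0)
# stay top z along bar
m=(W[...,2]>.13)&(W[...,2]<.18)&(W[...,0]>.42)&(W[...,0]<.58)&(W[...,1]<.29); print(np.median(W[m][:,2]))
# kinematic data
rows=[eval(l) for l in open("log.txt")]
for q,P,R in rows: print(np.round(q,2),np.round(P,4))
E
```

```text
t 6.67 p [0.4034 0.2812 0.2883] R [[0.294, 0.007, -0.956], [0.956, 0.003, 0.294], [0.005, -1.0, -0.006]] F [ 0.7 -0.  -0.4] op 72.0 q [ 21.8  16.6  97.9  -0.   65.1 -51.1]
[[109  99  96  88  83  75  66  64  56  49  42 141 142 144 140 144 141 142
  142 143]
 [105  98  92  85  80  74  65  61  55  48 142 143 144 143 142 144 142 141
  140 141]
 [ 99  93  88  85  81  69  68  61  53  45 140 143 143 146 147 141 142 141
  142 145]
 [ 44  48  47  48  48  48  49  55  43 140 143 145 144 140 137 143 141 143
  143 140]
 [  7   5   7   9   8   3   1   5   8 138 142 144 144 144 142 145 144 144
  142 144]
 [  6   8   7   7   7   7   4   7 143 140 139 142 140 142 144 143 145 143
  141 145]
 [  9   8   8   5   7   9   5   4 143 143 144 140 136   6   7 144 144 142
  144 141]
 [  5   7   7   6   5   3   3 142 142 139 140 132   6   3   7   7 143 143
  142 142]
 [  7   3   4   6   7  11   7 144 143 142 155 156 155 150 143   8 144 144
  144 141]
 [ 13   9   8   8   4   5 142 141 143 144 138 156 152 146 148 137 146 140
  142 140]
 [  8   6   7   7   6   8 141 143 143 141 138 154 152 152 144 137 144 142
  14
[... 445 characters left out ...]
 144 142 140 139   5   7   7   9 141 141 142 142 141 139   3
    6   5]
 [  5   5 143 145 146 139 134   7   9   6   7 144 147 145 141 144 136  10
    6   8]]
knob top z 0.19990764498019858
0.14203093065580563
[ 62.65  30.27  82.15   0.    67.69 -10.23] [0.1837 0.5968 0.2437]
[-3.3100e+00  1.4620e+01  1.0156e+02 -3.0000e-02  6.3760e+01 -7.5890e+01] [0.4556 0.0847 0.2845]
[-4.8500e+00  1.9510e+01  1.0675e+02 -1.0000e-02  5.3540e+01 -7.7730e+01] [0.4535 0.0728 0.2213]
[ 2.1390e+01  2.2100e+01  1.0254e+02 -1.0000e-02  5.5520e+01 -5.1480e+01] [0.4045 0.2776 0.219 ]
[ 21.83  23.74 103.93  -0.    52.38 -51.05] [0.4014 0.2803 0.1993]
[ 21.84  16.56  97.91  -0.    65.09 -51.05] [0.4034 0.2812 0.2883]
```

Call:
{"fn": "drive_tool", "kwargs": {
  "commands": [
    {"dx": -0.9, "dy": -0.2, "dz": -0.31, "wx": 0, "wy": 0, "wz": 0, "grip": 87},
    {"dx": -0.9, "dy": -0.2, "dz": -0.31, "wx": 0, "wy": 0, "wz": 0, "grip": 87},
    {"dx": -0.9, "dy": 0, "dz": -0.31, "wx": 0, "wy": 0, "wz": 0, "grip": 87},
    {"dx": -0.9, "dy": 0, "dz": -0.31, "wx": 0, "wy": 0, "wz": 0, "grip": 87},
    {"dx": -0.9, "dy": 0, "dz": -0.31, "wx": 0, "wy": 0, "wz": 0, "grip": 87},
    {"dx": -0.9, "dy": 0, "dz": -0.31, "wx": 0, "wy": 0, "wz": 0, "grip": 87},
    {"dx": -0.9, "dy": 0, "dz": -0.31, "wx": 0, "wy": 0, "wz": 0, "grip": 87},
    {"dx": -0.9, "dy": 0, "dz": -0.31, "wx": 0, "wy": 0, "wz": 0, "grip": 87}
  ]
}}

```text
time_s: 7.78
position: [0.4106, -0.025, 0.2999]
tcp_rot: [[0.294, -0.003, -0.956], [0.956, 0.001, 0.294], [0.0, -1.0, 0.003]]
force: [0.3, 0.6, -0.2]
opening: 1.003
```

Call:
{"fn": "drive_tool", "kwargs": {
  "commands": [
    {"dx": -0.9, "dy": 0, "dz": -0.31, "wx": 0, "wy": 0, "wz": 0, "grip": 87},
    {"dx": -0.9, "dy": 0, "dz": -0.31, "wx": 0, "wy": 0, "wz": 0, "grip": 87},
    {"dx": -0.9, "dy": 0, "dz": -0.31, "wx": 0, "wy": 0, "wz": 0, "grip": 87},
    {"dx": -0.9, "dy": 0, "dz": -0.31, "wx": 0, "wy": 0, "wz": 0, "grip": 87},
    {"dx": -0.9, "dy": 0, "dz": -0.31, "wx": 0, "wy": 0, "wz": 0, "grip": 87},
    {"dx": -0.9, "dy": 0, "dz": -0.31, "wx": 0, "wy": 0, "wz": 0, "grip": 87},
    {"dx": 0, "dy": 0, "dz": 0, "wx": 0, "wy": 0, "wz": 0, "grip": 87}
  ]
}}

```text
time_s: 8.65
position: [0.4187, -0.2545, 0.2997]
tcp_rot: [[0.298, -0.002, -0.955], [0.955, 0.001, 0.298], [0.001, -1.0, 0.002]]
force: [-0.4, 0.4, -0.0]
opening: 0.999
```

Call:
{"fn": "drive_tool", "kwargs": {
  "commands": [
    {"dx": 0, "dy": 0, "dz": 0, "wx": 0, "wy": 0.1, "wz": 0, "grip": 87},
    {"dx": 0, "dy": 0, "dz": 0, "wx": 0, "wy": 0.1, "wz": 0, "grip": 87},
    {"dx": 0, "dy": 0, "dz": 0, "wx": 0, "wy": 0.1, "wz": 0, "grip": 87},
    {"dx": 0, "dy": 0, "dz": 0, "wx": 0, "wy": 0.1, "wz": 0, "grip": 87},
    {"dx": 0, "dy": 0, "dz": 0, "wx": 0, "wy": 0.1, "wz": 0, "grip": 87},
    {"dx": 0, "dy": 0, "dz": 0, "wx": 0, "wy": 0.1, "wz": 0, "grip": 87},
    {"dx": 0, "dy": 0, "dz": 0, "wx": 0, "wy": 0.1, "wz": 0, "grip": 87},
    {"dx": 0, "dy": 0, "dz": 0, "wx": 0, "wy": 0.1, "wz": 0, "grip": 87}
  ]
}}

```text
time_s: 9.65
position: [0.4183, -0.2505, 0.3001]
tcp_rot: [[1.0, -0.002, -0.011], [0.011, 0.003, 1.0], [-0.002, -1.0, 0.003]]
force: [-0.5, 0.7, -0.5]
opening: 0.999
```

```bash
python3 - <<'E'
from h import *
s=st()
E
```

```text
t 9.65 p [ 0.4183 -0.2505  0.3001] R [[1.0, -0.002, -0.011], [0.011, 0.003, 1.0], [-0.002, -1.0, 0.003]] F [-0.5  0.7 -0.5] op 86.9 q [-44.1  15.7  97.1   0.   67.4 -44.7]
```

Call:
{"fn": "drive_tool", "kwargs": {
  "commands": [
    {"dx": 0, "dy": 0, "dz": 0, "wx": 0.11, "wy": 0, "wz": 0, "grip": 87},
    {"dx": 0, "dy": 0, "dz": 0, "wx": 0.11, "wy": 0, "wz": 0, "grip": 87},
    {"dx": 0, "dy": 0, "dz": 0, "wx": 0.11, "wy": 0, "wz": 0, "grip": 87},
    {"dx": 0, "dy": 0, "dz": 0, "wx": 0.11, "wy": 0, "wz": 0, "grip": 87},
    {"dx": 0, "dy": 0, "dz": 0, "wx": 0.11, "wy": 0, "wz": 0, "grip": 87},
    {"dx": 0, "dy": 0, "dz": 0, "wx": 0.11, "wy": 0, "wz": 0, "grip": 87},
    {"dx": 0, "dy": 0, "dz": 0, "wx": 0, "wy": 0, "wz": 0, "grip": 87}
  ]
}}

```text
time_s: 10.52
position: [0.4185, -0.252, 0.2983]
tcp_rot: [[1.0, -0.015, -0.003], [0.014, 0.863, 0.504], [-0.005, -0.504, 0.863]]
force: [0.1, 0.3, 0.6]
opening: 1.0
```

```bash
python3 - <<'E'
from h import *
s=st()
E
```

```text
t 10.53 p [ 0.4185 -0.252   0.2983] R [[1.0, -0.015, -0.003], [0.014, 0.863, 0.504], [-0.005, -0.504, 0.863]] F [0.1 0.3 0.6] op 87.0 q [-59.4  38.   82.3  27.7 113.2 -62. ]
```

```bash
cat > kin.py <<'E'
import numpy as np, itertools
from scipy.optimize import least_squares
from scipy.spatial.transform import Rotation as Ro
rz=lambda a:Ro.from_euler('z',a,degrees=True).as_matrix()
ry=lambda a:Ro.from_euler('y',a,degrees=True).as_matrix()
def fk(q,p,sg,C):
    a1,d1,L2,a3,L3,e1,e4,T,tx,ty,e5=p
    R=rz(q[0]);P=R@[a1,0,d1]; R=R@ry(q[1]); P=P+R@[0,e1,L2]; R=R@ry(q[2]); P=P+R@[a3,0,L3]
    R=R@rz(sg[0]*q[3]); P=P+R@[0,e4,0]; R=R@ry(q[4]); P=P+R@[0,0,e5]; R=R@rz(sg[1]*q[5]); P=P+R@[tx,ty,T]
    return P,R@C
E
python3 - <<'E'
from kin import *
D=[eval(l) for l in open("log.txt")]
for sg in itertools.product([1,-1],[1,-1]):
    # const tool rot
    Cs=[fk(q,[0]*11,sg,np.eye(3))[1].T@np.array(R) for q,P,R in D]
    C=Ro.from_matrix(Cs).mean(); err=[(C.inv()*Ro.from_matrix(c)).magnitude()*57.3 for c in Cs]
    print(sg,np.round(err,1))
    if max(err)<3:
        C=C.as_matrix().round(); print(C.tolist())
        f=lambda p:np.r_[np.concatenate([fk(q,p,sg,C)[0]-P for q,P,R in D]),1e-4*(np.array(p)-[0,.3,.4,0,.4,.1,0,.25,0,0,0])]
        r=least_squares(f,[0,.3,.4,0,.4,.1,0,.25,0,0,0]); print(r.x.round(4),abs(r.fun[:-11]).max())
E
```

```text
(1, 1) [0. 0. 0. 0. 0. 0. 0. 0.]
[[-1.0, -0.0, 0.0], [0.0, 0.0, 1.0], [-0.0, 1.0, -0.0]]
[ 0.      0.2742  0.588   0.1141  0.3917  0.111  -0.      0.2667 -0.
  0.      0.0167] 8.988430333367603e-09
(1, -1) [88.4 42.9 46.6  5.9  6.8  6.8 19.4 15.2]
(-1, 1) [ 6.2  6.2  6.2  6.2  6.2  6.2  6.2 49.1]
(-1, -1) [91.1 40.9 44.6 10.4 11.1 11.1 22.7 56.3]
```

```bash
cat >> kin.py <<'E'
PP=[0,.2742,.588,.1141,.3917,.111,0,.2667,0,0,.0167]; SG=(1,1); CC=np.array([[-1,0,0],[0,0,1],[0,1,0.]])
D=[eval(l) for l in open("log.txt")]
PP=least_squares(lambda p:np.r_[np.concatenate([fk(q,p,SG,CC)[0]-P for q,P,R in D]),1e-4*(np.array(p)-PP)],PP).x
LO=np.array([-176.69,-43.24,12.49,-82,0,-163.58]);HI=np.array([176.69,126.21,139.97,262,151.66,163.58])
def Rt(az,tilt):
    "h azimuth deg; tool down tilted by tilt towards h"
    h=np.array([np.cos(np.radians(az)),np.sin(np.radians(az)),0]);d=np.array([0,0,-1.]);t=np.radians(tilt)
    y=d*np.cos(t)+h*np.sin(t); z=h*np.cos(t)-d*np.sin(t); return np.c_[np.cross(y,z),y,z]
def ik(P,R,q0):
    def f(q):
        p,r=fk(q,PP,SG,CC); return np.r_[(p-P)*10,(Ro.from_matrix(r.T@R)).as_rotvec()]
    r=least_squares(f,np.clip(q0,LO+.1,HI-.1),bounds=(LO,HI),x_scale=30.); return r.x,np.abs(r.fun).max()
E
python3 - <<'E'
from kin import *
q0=np.array(D[-1][0]); qv=np.array([-44.1,15.7,97.1,0,67.4,-44.7])
pts=dict(A=(.547,-.237),B=(.508,-.382),C=(.417,-.253),R1=(.46,-.04),R2=(.55,-.035),R3=(.64,-.03),spot=(.42,-.15))
for az in (90,0,45,-90,180):
  for n,(x,y) in pts.items():
    o=[]
    for t in (-25,0,25,45,65):
        q=min((ik(np.array([x,y,.07]),Rt(az,t),s) for s in (q0,qv,np.array([-40,40,80,-60,90,0]),np.array([-40,40,80,90,90,-90]))),key=lambda r:r[1]); o.append((t,q[0].round(0).astype(int).tolist()) if q[1]<1e-3 else (t,"X"))
    print(az,n,o if az in(90,0) else [ (a,b!="X") for a,b in o])
E
```

```text
90 A [(-25, [-24, 43, 100, -43, 35, 11]), (0, [-34, 42, 94, 0, 45, -34]), (25, [-43, 47, 85, 20, 67, -54]), (45, [-48, 54, 78, 28, 85, -60]), (65, [-51, 63, 71, 36, 103, -62])]
90 B [(-25, [-38, 43, 98, -42, 30, -3]), (0, [-47, 44, 88, 0, 49, -47]), (25, [-54, 51, 75, 15, 75, -60]), (45, [-57, 58, 65, 23, 96, -63]), (65, [-59, 67, 56, 31, 115, -62])]
90 C [(-25, [-32, 39, 117, -66, 23, 29]), (0, [-44, 37, 110, 0, 33, -44]), (25, [-53, 43, 100, 17, 59, -65]), (45, [-58, 50, 91, 23, 79, -70]), (65, [-60, 60, 84, 27, 98, -73])]
90 R1 [(-25, [-4, 40, 113, -47, 35, 37]), (0, [-19, 36, 113, 0, 31, -19]), (25, [-32, 40, 110, 29, 48, -55]), (45, [-40, 47, 106, 37, 65, -68]), (65, [-45, 57, 101, 41, 81, -74])]
90 R2 [(-25, [-3, 43, 100, -38, 43, 27]), (0, [-15, 40, 100, 0, 40, -15]), (25, [-27, 43, 98, 28, 54, -46]), (45, [-34, 50, 94, 39, 70, -59]), (65, [-38, 58, 89, 45, 87, -65])]
90 R3 [(-25, [-2, 47, 86, -33, 51, 20]), (0, [-13, 44, 87, 0, 49, -13]), (25, [-23, 47, 85, 26, 61, -38]), (45, [-29, 53, 81, 40, 76, -50]), (65, [-33, 61, 77, 49, 91, -56])]
90 spot [(-25, [-19, 39, 120, -63, 27
[... 2028 characters left out ...]
5, True)]
-90 R2 [(-25, True), (0, False), (25, True), (45, True), (65, True)]
-90 R3 [(-25, True), (0, False), (25, True), (45, True), (65, True)]
-90 spot [(-25, True), (0, True), (25, True), (45, False), (65, False)]
180 A [(-25, False), (0, True), (25, True), (45, True), (65, True)]
180 B [(-25, False), (0, True), (25, True), (45, True), (65, True)]
180 C [(-25, False), (0, True), (25, True), (45, True), (65, True)]
180 R1 [(-25, False), (0, True), (25, True), (45, True), (65, True)]
180 R2 [(-25, False), (0, True), (25, True), (45, True), (65, True)]
180 R3 [(-25, True), (0, True), (25, True), (45, True), (65, True)]
180 spot [(-25, False), (0, True), (25, True), (45, True), (65, True)]
```

```bash
python3 - <<'E'
from h import *
s=bot.read_state(); print(s["position"])
z=np.load("top0.npz");p,d=z["p"],z["d"];W=world(d,"top");x,y,zz=W[...,0],W[...,1],W[...,2]
hsv=cv2.cvtColor(p,cv2.COLOR_RGB2HSV)
m=(zz>.0085)&(zz<.02)&(y<.07)&(y>-.135)&(x>.39)&(x<.72)
m=cv2.morphologyEx(m.astype(np.uint8),cv2.MORPH_OPEN,np.ones((2,2)))
# rack by closing slats then largest comp
m=cv2.morphologyEx(m,cv2.MORPH_CLOSE,np.ones((5,5))); k,l,stt,c=cv2.connectedComponentsWithStats(m); i=1+np.argmax(stt[1:,4]); print("rack",stt[i],rect(W[l==i]))
t=(hsv[...,0]>80)&(hsv[...,0]<97)&(hsv[...,1]>120)
k,l,stt,c=cv2.connectedComponentsWithStats(t.astype(np.uint8))
for i in range(1,k):
    if stt[i,4]>60: g=(l==i); print("turq",c[i].round(),rect(W[g&(zz>.04)]) if (g&(zz>.04)).any() else 0, zz[g].max().round(3))
g=(zz>.09)&(zz<.2)&(y<-.15)&(x>.5); print("oil",g.sum(),rect(W[g]),zz[g].max())
g=(x>.3)&(x<.8)&(y>-.45)&(y<-.12)&(zz<.02)&(p.max(2)<60); print("mat",rect(W[g]))
E
```

```text
[ 0.4185116  -0.25195452  0.29834159]
rack [ 210  148   69  108 6246] (array([545. , -44.6]), array([188.5, 291.6]), 86.2)
turq [429. 236.] (array([ 454.7, -351.6]), array([ 55.4, 433. ]), 1.2) 1.116
turq [329. 305.] (array([ 269.4, -273.2]), array([51.6, 49.2]), 38.1) 0.077
oil 429 (array([ 732.5, -262.3]), array([58.3, 53.2]), 66.3) 0.16482425738825923
mat (array([ 487.5, -310.3]), array([268.8, 278.9]), 6.7)
```

```bash
cat >> h.py <<'E'
from kin import Rt, ik, Ro
def plan(G,az,tilt,az2=None):
    "from the present pose: turn needed to (az,tilt), then shift of the grasp point to G, and IK check"
    s=st(); R=Rt(az,tilt); rv=Ro.from_matrix(s["tcp_rot"].T@R).as_rotvec()/(np.pi/2)
    P=np.array(G)-.003*R[:,1]
    v=R.T@(P-s["position"])/.04; q,e=ik(P,R,s["joint_positions"])
    print("TURN",rv.round(3),"rows>=",np.ceil(np.linalg.norm(rv)/.118),"SHIFT(after turn)",v.round(2),"ik",q.round(0),round(e,4)); return P,R
E
python3 - <<'E'
from h import *
for uv in ((218.75,147.5),(279.5,149.5),(208.75,250),(269.5,253.75)): print(ray(uv,.012,"top").round(4))
s=st(); plan([.417,-.2528,.14],86,-15)
E
```

```text
[0.6963 0.0396 0.012 ]
[ 0.6937 -0.1318  0.012 ]
[0.4077 0.0602 0.012 ]
[ 0.4006 -0.1095  0.012 ]
t 10.53 p [ 0.4185 -0.252   0.2983] R [[1.0, -0.015, -0.003], [0.014, 0.863, 0.504], [-0.005, -0.504, 0.863]] F [0.1 0.3 0.6] op 87.0 q [-59.4  38.   82.3  27.7 113.2 -62. ]
t 10.53 p [ 0.4185 -0.252   0.2983] R [[1.0, -0.015, -0.003], [0.014, 0.863, 0.504], [-0.005, -0.504, 0.863]] F [0.1 0.3 0.6] op 87.0 q [-59.4  38.   82.3  27.7 113.2 -62. ]
TURN [-0.829  0.052 -0.025] rows>= 8.0 SHIFT(after turn) [-0.04  3.75  1.  ] ik [-37.  29. 112. -23.  34. -14.] 0.0
```

Call:
{"fn": "drive_tool", "kwargs": {
  "commands": [
    {"dx": 0, "dy": 0, "dz": 0, "wx": -0.083, "wy": 0.005, "wz": -0.003, "grip": 87},
    {"dx": 0, "dy": 0, "dz": 0, "wx": -0.083, "wy": 0.005, "wz": -0.003, "grip": 87},
    {"dx": 0, "dy": 0, "dz": 0, "wx": -0.083, "wy": 0.005, "wz": -0.003, "grip": 87},
    {"dx": 0, "dy": 0, "dz": 0, "wx": -0.083, "wy": 0.005, "wz": -0.003, "grip": 87},
    {"dx": 0, "dy": 0, "dz": 0, "wx": -0.083, "wy": 0.005, "wz": -0.003, "grip": 87}
  ]
}}

```text
time_s: 11.15
position: [0.419, -0.2511, 0.3027]
tcp_rot: [[1.0, 0.005, 0.028], [-0.028, 0.368, 0.929], [-0.006, -0.93, 0.368]]
force: [0.9, 0.1, -0.3]
opening: 0.997
```

Call:
{"fn": "drive_tool", "kwargs": {
  "commands": [
    {"dx": 0, "dy": 0, "dz": 0, "wx": -0.083, "wy": 0.005, "wz": -0.003, "grip": 87},
    {"dx": 0, "dy": 0, "dz": 0, "wx": -0.083, "wy": 0.005, "wz": -0.003, "grip": 87},
    {"dx": 0, "dy": 0, "dz": 0, "wx": -0.083, "wy": 0.005, "wz": -0.003, "grip": 87},
    {"dx": 0, "dy": 0, "dz": 0, "wx": -0.083, "wy": 0.005, "wz": -0.003, "grip": 87},
    {"dx": 0, "dy": 0, "dz": 0, "wx": -0.083, "wy": 0.005, "wz": -0.003, "grip": 87},
    {"dx": 0, "dy": 0, "dz": 0, "wx": 0, "wy": 0, "wz": 0, "grip": 87}
  ]
}}

```text
time_s: 11.9
position: [0.4184, -0.249, 0.302]
tcp_rot: [[0.998, -0.004, 0.065], [-0.063, -0.264, 0.962], [0.014, -0.964, -0.264]]
force: [0.2, -0.0, 0.3]
opening: 1.0
```

```bash
python3 - <<'E'
from h import *
plan([.417,-.2528,.14],86,-15)
p,d=shot("top"); [print(c) for c in cups(p,world(d,"top"))]
p,d=shot("wrist"); [print(c) for c in cups(p,world(d,"wrist"))]
E
```

```text
t 11.9 p [ 0.4184 -0.249   0.302 ] R [[0.998, -0.004, 0.065], [-0.063, -0.264, 0.962], [0.014, -0.964, -0.264]] F [ 0.2 -0.   0.3] op 87.0 q [-36.7  13.3 102.1 -14.9  56.4 -25.6]
TURN [0.003 0.002 0.009] rows>= 1.0 SHIFT(after turn) [-0.03  3.86  0.95] ik [-37.  29. 112. -23.  34. -14.] 0.0
(np.int32(109), array([318., 198.]), (array([ 546.9, -237.4]), array([52.2, 51.6]), 86.1), np.float64(0.0745))
(np.int32(172), array([373., 216.]), (array([ 508.4, -382.6]), array([53.9, 52. ]), 85.6), np.float64(0.0737))
(np.int32(1347), array([397., 105.]), (array([ 548. , -238.9]), array([52.4, 52.7]), 85.3), np.float64(0.0718))
(np.int32(1013), array([281., 127.]), (array([ 418.5, -254.7]), array([53.2, 52. ]), 86.3), np.float64(0.0727))
(np.int32(953), array([355., 214.]), (array([ 509.4, -383.1]), array([52.5, 52. ]), 85.7), np.float64(0.071))
```

Call:
{"fn": "drive_tool", "kwargs": {
  "commands": [
    {"dx": 0, "dy": 0.78, "dz": 0.19, "wx": 0, "wy": 0, "wz": 0, "grip": 87},
    {"dx": 0, "dy": 0.78, "dz": 0.19, "wx": 0, "wy": 0, "wz": 0, "grip": 87},
    {"dx": 0, "dy": 0.78, "dz": 0.19, "wx": 0, "wy": 0, "wz": 0, "grip": 87},
    {"dx": 0, "dy": 0.78, "dz": 0.19, "wx": 0, "wy": 0, "wz": 0, "grip": 87},
    {"dx": 0, "dy": 0.78, "dz": 0.19, "wx": 0, "wy": 0, "wz": 0, "grip": 87},
    {"dx": 0, "dy": 0.69, "dz": 0.18, "wx": 0, "wy": 0, "wz": 0, "grip": 87},
    {"dx": 0, "dy": 0.69, "dz": 0.18, "wx": 0, "wy": 0, "wz": 0, "grip": 87},
    {"dx": 0, "dy": 0.65, "dz": 0.18, "wx": 0, "wy": 0, "wz": 0, "grip": 87}
  ]
}}

```text
time_s: 13.0
position: [0.4225, -0.2595, 0.056]
tcp_rot: [[0.997, -0.005, 0.072], [-0.071, -0.265, 0.962], [0.014, -0.964, -0.264]]
force: [-0.3, -0.4, -0.4]
opening: 0.998
```

Call:
{"fn": "drive_tool", "kwargs": {
  "commands": [
    {"dx": 0, "dy": 0, "dz": 0, "wx": 0, "wy": 0, "wz": 0, "grip": 45},
    {"dx": 0, "dy": 0, "dz": 0, "wx": 0, "wy": 0, "wz": 0, "grip": 45},
    {"dx": 0, "dy": 0, "dz": 0, "wx": 0, "wy": 0, "wz": 0, "grip": 45},
    {"dx": 0, "dy": 0, "dz": 0, "wx": 0, "wy": 0, "wz": 0, "grip": 45},
    {"dx": 0, "dy": -0.5, "dz": -0.14, "wx": 0, "wy": 0, "wz": 0, "grip": 45},
    {"dx": 0, "dy": -0.9, "dz": -0.25, "wx": 0, "wy": 0, "wz": 0, "grip": 45},
    {"dx": 0, "dy": -0.9, "dz": -0.25, "wx": 0, "wy": 0, "wz": 0, "grip": 45},
    {"dx": 0, "dy": 0, "dz": 0, "wx": 0, "wy": 0, "wz": 0, "grip": 45}
  ]
}}

```text
time_s: 14.0
position: [0.4221, -0.2588, 0.1551]
tcp_rot: [[0.997, 0.0, 0.071], [-0.069, -0.268, 0.961], [0.019, -0.963, -0.267]]
force: [0.2, -0.3, -2.1]
opening: 0.593
```

```bash
python3 - <<'E'
from h import *
plan([.45,-.01,.15],80,70); plan([.45,-.01,.15],86,-15)
E
```

```text
t 14.0 p [ 0.4221 -0.2588  0.1551] R [[0.997, 0.0, 0.071], [-0.069, -0.268, 0.961], [0.019, -0.963, -0.267]] F [ 0.2 -0.3 -2.1] op 51.6 q [-37.4  27.4 110.8 -22.3  34.2 -15.6]
TURN [ 0.948  0.072 -0.022] rows>= 9.0 SHIFT(after turn) [-0.39  5.84  2.02] ik [-47.  50. 110.  49.  83. -74.] 0.0
t 14.0 p [ 0.4221 -0.2588  0.1551] R [[0.997, 0.0, 0.071], [-0.069, -0.268, 0.961], [0.019, -0.963, -0.267]] F [ 0.2 -0.3 -2.1] op 51.6 q [-37.4  27.4 110.8 -22.3  34.2 -15.6]
TURN [ 0.006 -0.003  0.012] rows>= 1.0 SHIFT(after turn) [ 0.26 -1.57  6.07] ik [ -6.  28. 111. -22.  43.  15.] 0.0
```

Call:
{"fn": "drive_tool", "kwargs": {
  "commands": [
    {"dx": 0.04, "dy": -0.285, "dz": 0.815, "wx": 0, "wy": 0, "wz": 0, "grip": 45},
    {"dx": 0.04, "dy": -0.285, "dz": 0.815, "wx": 0, "wy": 0, "wz": 0, "grip": 45},
    {"dx": 0.04, "dy": -0.285, "dz": 0.815, "wx": 0, "wy": 0, "wz": 0, "grip": 45},
    {"dx": 0.04, "dy": -0.285, "dz": 0.815, "wx": 0, "wy": 0, "wz": 0, "grip": 45},
    {"dx": 0.04, "dy": -0.285, "dz": 0.815, "wx": 0, "wy": 0, "wz": 0, "grip": 45},
    {"dx": 0.04, "dy": -0.285, "dz": 0.815, "wx": 0, "wy": 0, "wz": 0, "grip": 45},
    {"dx": 0.04, "dy": -0.285, "dz": 0.815, "wx": 0, "wy": 0, "wz": 0, "grip": 45},
    {"dx": 0, "dy": 0, "dz": 0, "wx": 0, "wy": 0, "wz": 0, "grip": 45}
  ]
}}

```text
time_s: 15.0
position: [0.4475, -0.0162, 0.1681]
tcp_rot: [[0.998, -0.006, 0.066], [-0.065, -0.264, 0.962], [0.011, -0.965, -0.264]]
force: [-1.3, -0.2, -2.5]
opening: 0.594
```

Call:
{"fn": "drive_tool", "kwargs": {
  "commands": [
    {"dx": 0, "dy": 0, "dz": 0, "wx": 0.095, "wy": 0.007, "wz": -0.002, "grip": 45},
    {"dx": 0, "dy": 0, "dz": 0, "wx": 0.095, "wy": 0.007, "wz": -0.002, "grip": 45},
    {"dx": 0, "dy": 0, "dz": 0, "wx": 0.095, "wy": 0.007, "wz": -0.002, "grip": 45},
    {"dx": 0, "dy": 0, "dz": 0, "wx": 0.095, "wy": 0.007, "wz": -0.002, "grip": 45},
    {"dx": 0, "dy": 0, "dz": 0, "wx": 0.095, "wy": 0.007, "wz": -0.002, "grip": 45}
  ]
}}

```text
time_s: 15.62
position: [0.4477, -0.0195, 0.1687]
tcp_rot: [[0.992, 0.078, 0.1], [-0.125, 0.458, 0.88], [0.023, -0.885, 0.464]]
force: [-0.5, 0.1, -2.7]
opening: 0.595
```

Call:
{"fn": "drive_tool", "kwargs": {
  "commands": [
    {"dx": 0, "dy": 0, "dz": 0, "wx": 0.095, "wy": 0.007, "wz": -0.002, "grip": 45},
    {"dx": 0, "dy": 0, "dz": 0, "wx": 0.095, "wy": 0.007, "wz": -0.002, "grip": 45},
    {"dx": 0, "dy": 0, "dz": 0, "wx": 0.095, "wy": 0.007, "wz": -0.002, "grip": 45},
    {"dx": 0, "dy": 0, "dz": 0, "wx": 0.095, "wy": 0.007, "wz": -0.002, "grip": 45},
    {"dx": 0, "dy": 0, "dz": 0, "wx": 0.095, "wy": 0.007, "wz": -0.002, "grip": 45},
    {"dx": 0, "dy": 0, "dz": 0, "wx": 0, "wy": 0, "wz": 0, "grip": 45}
  ]
}}

```text
time_s: 16.38
position: [0.4478, -0.0201, 0.1661]
tcp_rot: [[0.985, 0.159, 0.069], [-0.173, 0.927, 0.332], [-0.012, -0.339, 0.941]]
force: [0.2, -0.3, -3.3]
opening: 0.596
```

```bash
python3 - <<'E'
from h import *
plan([.45,-.02,.042],80,70)
shot("scene","s4")
E
```

```text
t 16.38 p [ 0.4478 -0.0201  0.1661] R [[0.985, 0.159, 0.069], [-0.173, 0.927, 0.332], [-0.012, -0.339, 0.941]] F [ 0.2 -0.3 -3.3] op 51.8 q [-48.1  48.  109.8  47.8  84.7 -71.9]
TURN [-0.002 -0.007 -0.003] rows>= 1.0 SHIFT(after turn) [ 0.05  1.   -2.91] ik [-48.  62. 107.  49.  77. -81.] 0.0
```

View pics/s4.png

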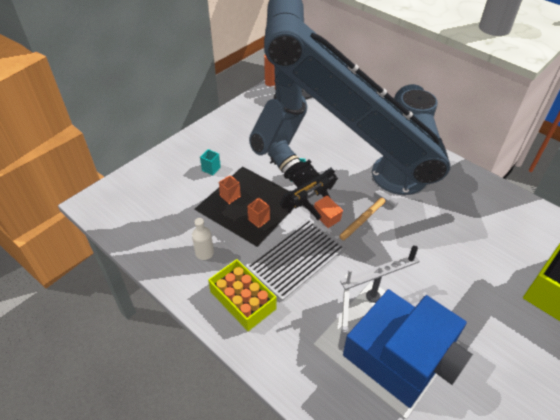

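Call:
{"fn": "drive_tool", "kwargs": {
  "commands": [
    {"dx": 0, "dy": 0.2, "dz": -0.57, "wx": 0, "wy": 0, "wz": 0, "grip": 45},
    {"dx": 0, "dy": 0.2, "dz": -0.57, "wx": 0, "wy": 0, "wz": 0, "grip": 45},
    {"dx": 0, "dy": 0.2, "dz": -0.57, "wx": 0, "wy": 0, "wz": 0, "grip": 45},
    {"dx": 0, "dy": 0.2, "dz": -0.57, "wx": 0, "wy": 0, "wz": 0, "grip": 45},
    {"dx": 0, "dy": 0.12, "dz": -0.34, "wx": 0, "wy": 0, "wz": 0, "grip": 45},
    {"dx": 0, "dy": 0, "dz": 0, "wx": 0, "wy": 0, "wz": 0, "grip": 45}
  ]
}}

```text
time_s: 17.18
position: [0.4473, -0.0187, 0.0581]
tcp_rot: [[0.986, 0.157, 0.064], [-0.169, 0.928, 0.332], [-0.008, -0.338, 0.941]]
force: [0.3, 0.0, -2.0]
opening: 0.595
```

Call:
{"fn": "drive_tool", "kwargs": {
  "commands": [
    {"dx": 0, "dy": 0.03, "dz": -0.08, "wx": 0, "wy": 0, "wz": 0, "grip": 45},
    {"dx": 0, "dy": 0, "dz": 0, "wx": 0, "wy": 0, "wz": 0, "grip": 45}
  ]
}}

```text
time_s: 17.42
position: [0.4473, -0.0188, 0.0551]
tcp_rot: [[0.985, 0.158, 0.064], [-0.17, 0.928, 0.332], [-0.007, -0.338, 0.941]]
force: [0.1, -1.0, -2.7]
opening: 0.594
```

```bash
python3 - <<'E'
from h import *
plan([.45,-.02,.042],80,70)
E
```

```text
t 17.43 p [ 0.4473 -0.0188  0.0551] R [[0.985, 0.158, 0.064], [-0.17, 0.928, 0.332], [-0.007, -0.338, 0.941]] F [ 0.1 -1.  -2.7] op 51.6 q [-48.   61.2 107.7  49.1  77.3 -80.7]
TURN [-0.003 -0.003 -0.004] rows>= 1.0 SHIFT(after turn) [ 0.07  0.02 -0.31] ik [-48.  62. 107.  49.  77. -81.] 0.0
```

Call:
{"fn": "drive_tool", "kwargs": {
  "commands": [
    {"dx": 0, "dy": 0.03, "dz": -0.09, "wx": 0, "wy": 0, "wz": 0, "grip": 45},
    {"dx": 0, "dy": 0.03, "dz": -0.08, "wx": 0, "wy": 0, "wz": 0, "grip": 45},
    {"dx": 0, "dy": 0.02, "dz": -0.07, "wx": 0, "wy": 0, "wz": 0, "grip": 45},
    {"dx": 0, "dy": 0, "dz": 0, "wx": 0, "wy": 0, "wz": 0, "grip": 45}
  ]
}}

```text
time_s: 17.92
position: [0.4471, -0.0189, 0.0443]
tcp_rot: [[0.985, 0.157, 0.065], [-0.17, 0.928, 0.331], [-0.008, -0.337, 0.941]]
force: [0.0, -0.3, -2.0]
opening: 0.595
```

Call:
{"fn": "drive_tool", "kwargs": {
  "commands": [
    {"dx": 0, "dy": 0, "dz": 0, "wx": 0, "wy": 0, "wz": 0, "grip": 56},
    {"dx": 0, "dy": 0, "dz": 0, "wx": 0, "wy": 0, "wz": 0, "grip": 66},
    {"dx": 0, "dy": 0, "dz": 0, "wx": 0, "wy": 0, "wz": 0, "grip": 80},
    {"dx": 0, "dy": 0, "dz": 0, "wx": 0, "wy": 0, "wz": 0, "grip": 80}
  ]
}}

```text
time_s: 18.42
position: [0.4471, -0.0189, 0.0448]
tcp_rot: [[0.985, 0.157, 0.064], [-0.17, 0.928, 0.331], [-0.008, -0.337, 0.941]]
force: [0.3, -0.2, 1.2]
opening: 0.877
```

```bash
python3 - <<'E'
from h import *
plan([.45,.014,.13],80,-18)
E
```

```text
t 18.43 p [ 0.4471 -0.0189  0.0448] R [[0.985, 0.157, 0.064], [-0.17, 0.928, 0.331], [-0.008, -0.337, 0.941]] F [ 0.3 -0.2  1.2] op 76.3 q [-48.1  62.5 107.3  49.2  76.8 -81.3]
TURN [-0.981  0.    -0.006] rows>= 9.0 SHIFT(after turn) [-0.07 -2.36  0.12] ik [ -1.  31. 110. -26.  45.  28.] 0.0
```

Call:
{"fn": "drive_tool", "kwargs": {
  "commands": [
    {"dx": 0, "dy": -0.2, "dz": 0.56, "wx": 0, "wy": 0, "wz": 0, "grip": 80},
    {"dx": 0, "dy": -0.28, "dz": 0.8, "wx": 0, "wy": 0, "wz": 0, "grip": 80},
    {"dx": 0, "dy": -0.3, "dz": 0.85, "wx": 0, "wy": 0, "wz": 0, "grip": 87}
  ]
}}

```text
time_s: 18.8
position: [0.4477, -0.0184, 0.1392]
tcp_rot: [[0.985, 0.157, 0.065], [-0.17, 0.928, 0.33], [-0.009, -0.337, 0.942]]
force: [0.1, -0.3, 0.8]
opening: 0.964
```

Call:
{"fn": "drive_tool", "kwargs": {
  "commands": [
    {"dx": 0, "dy": 0, "dz": 0, "wx": -0.1, "wy": 0, "wz": 0, "grip": 87},
    {"dx": 0, "dy": 0, "dz": 0, "wx": -0.1, "wy": 0, "wz": 0, "grip": 87},
    {"dx": 0, "dy": 0, "dz": 0, "wx": -0.1, "wy": 0, "wz": 0, "grip": 87},
    {"dx": 0, "dy": 0, "dz": 0, "wx": -0.1, "wy": 0, "wz": 0, "grip": 87},
    {"dx": 0, "dy": 0, "dz": 0, "wx": -0.1, "wy": 0, "wz": 0, "grip": 87}
  ]
}}

```text
time_s: 19.42
position: [0.4476, -0.0187, 0.1389]
tcp_rot: [[0.985, 0.066, 0.157], [-0.171, 0.418, 0.892], [-0.007, -0.906, 0.423]]
force: [-0.2, -0.4, -0.4]
opening: 1.001
```

Call:
{"fn": "drive_tool", "kwargs": {
  "commands": [
    {"dx": 0, "dy": 0, "dz": 0, "wx": -0.1, "wy": 0, "wz": 0, "grip": 87},
    {"dx": 0, "dy": 0, "dz": 0, "wx": -0.1, "wy": 0, "wz": 0, "grip": 87},
    {"dx": 0, "dy": 0, "dz": 0, "wx": -0.1, "wy": 0, "wz": 0, "grip": 87},
    {"dx": 0, "dy": 0, "dz": 0, "wx": -0.1, "wy": 0, "wz": 0, "grip": 87},
    {"dx": 0, "dy": 0, "dz": 0, "wx": -0.08, "wy": 0, "wz": 0, "grip": 87},
    {"dx": 0, "dy": 0, "dz": 0, "wx": 0, "wy": 0, "wz": 0, "grip": 87}
  ]
}}

```text
time_s: 20.18
position: [0.4471, -0.0168, 0.1378]
tcp_rot: [[0.986, -0.06, 0.155], [-0.166, -0.297, 0.94], [-0.011, -0.953, -0.303]]
force: [-0.1, 0.5, -0.3]
opening: 1.0
```

```bash
python3 - <<'E'
from h import *
plan([.45,.014,.10],80,-18)
p,d=shot("wrist","w5"); W=world(d,"wrist"); [print("w",c) for c in cups(p,W,.055,.085)]
p,d=shot("top"); W=world(d,"top"); [print("t",c) for c in cups(p,W,.045,.09)]
E
```

```text
t 20.18 p [ 0.4471 -0.0168  0.1378] R [[0.986, -0.06, 0.155], [-0.166, -0.297, 0.94], [-0.011, -0.953, -0.303]] F [-0.1  0.5 -0.3] op 87.0 q [ -5.4  30.1 110.4 -25.6  44.3  23.2]
TURN [-0.004  0.007 -0.005] rows>= 1.0 SHIFT(after turn) [-0.06  0.59  1.03] ik [ -1.  34. 111. -28.  41.  31.] 0.0
w (np.int32(7694), array([286., 161.]), (array([449.9,  -0.6]), array([72.5, 52.1]), 80.2), np.float64(0.064))
w (np.int32(41), array([398., 416.]), (array([ 529.8, -370.4]), array([27.3,  7.3]), 79.2), np.float64(0.0745))
t (np.int32(164), array([316., 212.]), (array([ 517.7, -230.3]), array([52.1, 51.9]), 87.5), np.float64(0.0718))
t (np.int32(226), array([373., 216.]), (array([ 508.5, -382.3]), array([52.9, 52.1]), 85.6), np.float64(0.0686))
t (np.int32(52), array([230., 235.]), (array([449.4,  -2.8]), array([ 7.9, 49.2]), 80.3), np.float64(0.0646))
t (np.int32(146), array([238., 238.]), (array([444.9, -26. ]), array([19.6, 51.3]), 79.9), np.float64(0.0644))
```

View pics/w5.png

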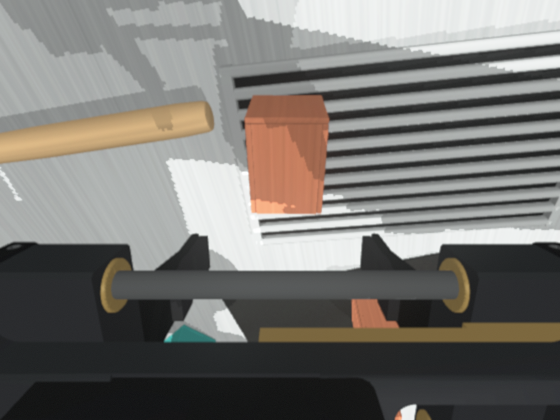

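Call:
{"fn": "drive_tool", "kwargs": {
  "commands": [
    {"dx": 0.01, "dy": 0.3, "dz": 0.53, "wx": 0, "wy": 0, "wz": 0, "grip": 87},
    {"dx": 0.01, "dy": 0.29, "dz": 0.53, "wx": 0, "wy": 0, "wz": 0, "grip": 87},
    {"dx": 0, "dy": 0.4, "dz": 0.12, "wx": 0, "wy": 0, "wz": 0, "grip": 87},
    {"dx": 0, "dy": 0.4, "dz": 0.12, "wx": 0, "wy": 0, "wz": 0, "grip": 87},
    {"dx": 0, "dy": 0.4, "dz": 0.12, "wx": 0, "wy": 0, "wz": 0, "grip": 87},
    {"dx": 0, "dy": 0.22, "dz": 0.08, "wx": 0, "wy": 0, "wz": 0, "grip": 87},
    {"dx": 0, "dy": 0, "dz": 0, "wx": 0, "wy": 0, "wz": 0, "grip": 87}
  ]
}}

```text
time_s: 21.15
position: [0.4528, 0.0135, 0.0426]
tcp_rot: [[0.985, -0.061, 0.159], [-0.17, -0.298, 0.939], [-0.01, -0.953, -0.304]]
force: [0.4, -0.5, -0.3]
opening: 1.002
```

```bash
python3 - <<'E'
from h import *
plan([.4527,.0152,.04],80,-18)
E
```

```text
t 21.15 p [0.4528 0.0135 0.0426] R [[0.985, -0.061, 0.159], [-0.17, -0.298, 0.939], [-0.01, -0.953, -0.304]] F [ 0.4 -0.5 -0.3] op 87.2 q [ -1.6  41.7 111.3 -32.   34.5  35.9]
TURN [-0.003  0.004 -0.005] rows>= 1.0 SHIFT(after turn) [-0.01 -0.03  0.06] ik [ -1.  42. 111. -33.  34.  37.] 0.0
```

Call:
{"fn": "drive_tool", "kwargs": {
  "commands": [
    {"dx": 0, "dy": 0, "dz": 0, "wx": 0, "wy": 0, "wz": 0, "grip": 45},
    {"dx": 0, "dy": 0, "dz": 0, "wx": 0, "wy": 0, "wz": 0, "grip": 45},
    {"dx": 0, "dy": 0, "dz": 0, "wx": 0, "wy": 0, "wz": 0, "grip": 45},
    {"dx": 0, "dy": -0.6, "dz": -0.19, "wx": 0, "wy": 0, "wz": 0, "grip": 45},
    {"dx": 0, "dy": -0.75, "dz": -0.24, "wx": 0, "wy": 0, "wz": 0, "grip": 45},
    {"dx": 0, "dy": -0.75, "dz": -0.24, "wx": 0, "wy": 0, "wz": 0, "grip": 45},
    {"dx": 0, "dy": -0.75, "dz": -0.24, "wx": 0, "wy": 0, "wz": 0, "grip": 45},
    {"dx": 0, "dy": 0, "dz": 0, "wx": 0, "wy": 0, "wz": 0, "grip": 45}
  ]
}}

```text
time_s: 22.15
position: [0.4555, 0.0137, 0.1648]
tcp_rot: [[0.985, -0.054, 0.161], [-0.17, -0.298, 0.939], [-0.003, -0.953, -0.303]]
force: [-0.5, 0.3, -2.6]
opening: 0.59
```

```bash
python3 - <<'E'
from h import *
plan([.629,-.041,.16],80,-18); plan([.629,-.041,.068],80,72)
E
```

```text
t 22.15 p [0.4555 0.0137 0.1648] R [[0.985, -0.054, 0.161], [-0.17, -0.298, 0.939], [-0.003, -0.953, -0.303]] F [-0.5  0.3 -2.6] op 51.3 q [ -1.6  27.8 107.6 -23.1  49.7  24.1]
TURN [-0.004  0.003 -0.001] rows>= 1.0 SHIFT(after turn) [ 4.51  0.22 -0.53] ik [ -6.  38.  84. -21.  61.  15.] 0.0
t 22.15 p [0.4555 0.0137 0.1648] R [[0.985, -0.054, 0.161], [-0.17, -0.298, 0.939], [-0.003, -0.953, -0.303]] F [-0.5  0.3 -2.6] op 51.3 q [ -1.6  27.8 107.6 -23.1  49.7  24.1]
TURN [ 0.996  0.001 -0.003] rows>= 9.0 SHIFT(after turn) [ 4.51  0.11 -2.48] ik [-38.  63.  83.  57.  90. -60.] 0.0
```

Call:
{"fn": "drive_tool", "kwargs": {
  "commands": [
    {"dx": 0.45, "dy": 0, "dz": 0, "wx": 0.1, "wy": 0, "wz": 0, "grip": 45},
    {"dx": 0.45, "dy": 0, "dz": 0, "wx": 0.1, "wy": 0, "wz": 0, "grip": 45},
    {"dx": 0.45, "dy": 0, "dz": 0, "wx": 0.1, "wy": 0, "wz": 0, "grip": 45},
    {"dx": 0.45, "dy": 0, "dz": 0, "wx": 0.1, "wy": 0, "wz": 0, "grip": 45},
    {"dx": 0.45, "dy": 0, "dz": 0, "wx": 0.1, "wy": 0, "wz": 0, "grip": 45}
  ]
}}

```text
time_s: 22.78
position: [0.5426, -0.0022, 0.161]
tcp_rot: [[0.985, 0.07, 0.156], [-0.171, 0.457, 0.873], [-0.01, -0.887, 0.462]]
force: [-1.1, 1.0, -3.5]
opening: 0.594
```

Call:
{"fn": "drive_tool", "kwargs": {
  "commands": [
    {"dx": 0.45, "dy": 0, "dz": 0, "wx": 0.1, "wy": 0, "wz": 0, "grip": 45},
    {"dx": 0.45, "dy": 0, "dz": 0, "wx": 0.1, "wy": 0, "wz": 0, "grip": 45},
    {"dx": 0.45, "dy": 0, "dz": 0, "wx": 0.1, "wy": 0, "wz": 0, "grip": 45},
    {"dx": 0.45, "dy": 0, "dz": 0, "wx": 0.1, "wy": 0, "wz": 0, "grip": 45},
    {"dx": 0.45, "dy": 0, "dz": 0, "wx": 0.1, "wy": 0, "wz": 0, "grip": 45},
    {"dx": 0, "dy": 0, "dz": 0, "wx": 0, "wy": 0, "wz": 0, "grip": 45}
  ]
}}

```text
time_s: 23.52
position: [0.6309, -0.018, 0.1559]
tcp_rot: [[0.985, 0.159, 0.068], [-0.172, 0.939, 0.298], [-0.016, -0.305, 0.952]]
force: [-0.2, 0.3, -1.9]
opening: 0.593
```

```bash
python3 - <<'E'
from h import *
plan([.629,-.041,.068],80,72)
p,d=shot("scene","s6")
W=world(d,"scene"); [print("s",c) for c in cups(p,W,.03,.25)]
p,d=shot("top"); W=world(d,"top"); [print("t",c) for c in cups(p,W,.04,.25)]
E
```

```text
t 23.52 p [ 0.6309 -0.018   0.1559] R [[0.985, 0.159, 0.068], [-0.172, 0.939, 0.298], [-0.016, -0.305, 0.952]] F [-0.2  0.3 -1.9] op 51.6 q [-35.7  54.4  85.7  58.8  92.  -53.9]
TURN [-0.002 -0.009 -0.004] rows>= 1.0 SHIFT(after turn) [ 0.05  0.06 -2.27] ik [-38.  63.  83.  57.  90. -60.] 0.0
s (np.int32(73), array([224., 192.]), (array([ 529.9, -383.6]), array([60.5, 24.5]), 65.8), np.float64(0.05))
s (np.int32(60), array([297., 246.]), (array([613.8,  17.1]), array([73.2, 19.6]), 71.2), np.float64(0.1728))
t (np.int32(86), array([212., 168.]), (array([614.5,  28. ]), array([42.9,  9.8]), 87.3), np.float64(0.1722))
t (np.int32(237), array([373., 216.]), (array([ 508.4, -382.1]), array([53.1, 51.9]), 85.7), np.float64(0.0673))
```

Call:
{"fn": "drive_tool", "kwargs": {
  "commands": [
    {"dx": 0.01, "dy": 0.01, "dz": -0.5, "wx": 0, "wy": 0, "wz": 0, "grip": 45},
    {"dx": 0.01, "dy": 0.01, "dz": -0.5, "wx": 0, "wy": 0, "wz": 0, "grip": 45},
    {"dx": 0.01, "dy": 0.01, "dz": -0.5, "wx": 0, "wy": 0, "wz": 0, "grip": 45},
    {"dx": 0.01, "dy": 0.01, "dz": -0.5, "wx": 0, "wy": 0, "wz": 0, "grip": 45},
    {"dx": 0.01, "dy": 0.01, "dz": -0.24, "wx": 0, "wy": 0, "wz": 0, "grip": 45},
    {"dx": 0, "dy": 0, "dz": 0, "wx": 0, "wy": 0, "wz": 0, "grip": 45}
  ]
}}

```text
time_s: 24.38
position: [0.6284, -0.0425, 0.0747]
tcp_rot: [[0.985, 0.159, 0.061], [-0.17, 0.939, 0.297], [-0.01, -0.303, 0.953]]
force: [-0.9, -0.2, -2.2]
opening: 0.598
```

```bash
python3 - <<'E'
from h import *
plan([.629,-.041,.064],80,72)
p,d=shot("top"); W=world(d,"top"); [print("t",c) for c in cups(p,W,.04,.25)]
p,d=shot("scene","s6"); W=world(d,"scene"); [print("s",c) for c in cups(p,W,.03,.25)]
E
```

```text
t 24.38 p [ 0.6284 -0.0425  0.0747] R [[0.985, 0.159, 0.061], [-0.17, 0.939, 0.297], [-0.01, -0.303, 0.953]] F [-0.9 -0.2 -2.2] op 52.0 q [-37.6  62.3  82.9  57.3  90.3 -59.2]
TURN [-0.004 -0.005 -0.004] rows>= 1.0 SHIFT(after turn) [ 0.01  0.04 -0.24] ik [-38.  63.  83.  57.  90. -60.] 0.0
t (np.int32(136), array([230., 174.]), (array([610.8,  -1.7]), array([16.6, 51.9]), 1.7), np.float64(0.0885))
s (np.int32(314), array([287.,  70.]), (array([-106.7, -665.6]), array([114.9,  63.8]), 80.0), np.float64(0.1203))
s (np.int32(160), array([261., 206.]), (array([ 529.3, -203.4]), array([132.6,  55.7]), 49.0), np.float64(0.0734))
s (np.int32(82), array([291., 259.]), (array([608.5,  -7.9]), array([75.5, 23.3]), 87.8), np.float64(0.0886))
```

View pics/s6.png

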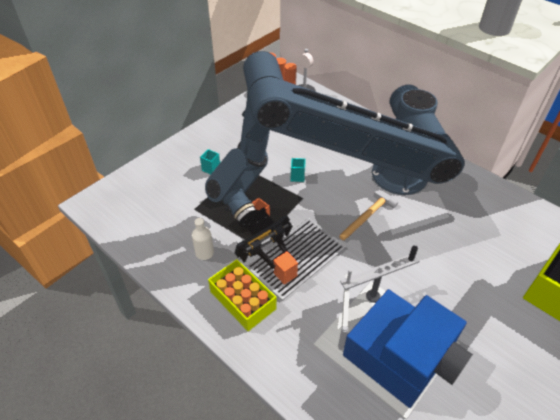

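```bash
python3 - <<'E'
from h import *
for n in("top","scene"):
    p,d=shot(n); W=world(d,n); c=imaging.get_calibration(n)
    for P in ([.6284,-.0395,.074],[.6284,-.04,.09]):
        q=c["world_to_cam"]@np.r_[P,1]; print(n,"tcp px",(c["mtx"]@q[:3]/q[2])[:2].round(1))
    hsv=cv2.cvtColor(p,cv2.COLOR_RGB2HSV); z=W[...,2]
    m=(hsv[...,0]<14)&(hsv[...,1]>90)&(W[...,0]>.56)&(W[...,0]<.7)&(abs(W[...,1])<.11)
    print(m.sum(),"u,v range",np.argwhere(m).min(0)[::-1],np.argwhere(m).max(0)[::-1])
    for lo,hi in((.0,.03),(.03,.06),(.06,.08),(.08,.1)):
        k=m&(z>lo)&(z<hi)
        if k.sum()>3: print(lo,k.sum(),np.percentile(W[k],[3,97],axis=0).round(3).tolist())
    cv2.imwrite(f"pics/z_{n}.png",cv2.resize(p[(140,220)[n=='scene']:(240,300)[n=='scene'],(190,230)[n=='scene']:(300,340)[n=='scene'],::-1],None,fx=4,fy=4))
a=cv2.imread("pics/z_top.png");b=cv2.imread("pics/z_scene.png");b=cv2.resize(b,(a.shape[1]*1,b.shape[0]));h=min(a.shape[0],b.shape[0])
cv2.imwrite("pics/z.png",cv2.resize(np.hstack([a[:h],b[:h]]),(800,int(800*h/(2*a.shape[1])))))
E
```

```text
top tcp px [244.3 168.8]
top tcp px [243.9 167.9]
530 u,v range [219 153] [249 178]
0.0 32 [[0.611, -0.033, 0.001], [0.681, 0.031, 0.028]]
0.03 33 [[0.608, -0.033, 0.034], [0.651, 0.018, 0.059]]
0.06 33 [[0.605, -0.033, 0.063], [0.655, 0.018, 0.08]]
0.08 347 [[0.608, -0.031, 0.084], [0.66, 0.021, 0.1]]
scene tcp px [277.6 257.6]
scene tcp px [277.5 254.4]
590 u,v range [273 251] [297 283]
0.0 35 [[0.561, -0.08, 0.003], [0.662, 0.023, 0.03]]
0.03 126 [[0.617, -0.027, 0.031], [0.664, 0.027, 0.059]]
0.06 94 [[0.614, -0.027, 0.061], [0.664, 0.027, 0.08]]
0.08 248 [[0.606, -0.03, 0.082], [0.663, 0.026, 0.1]]
```

View pics/z.png

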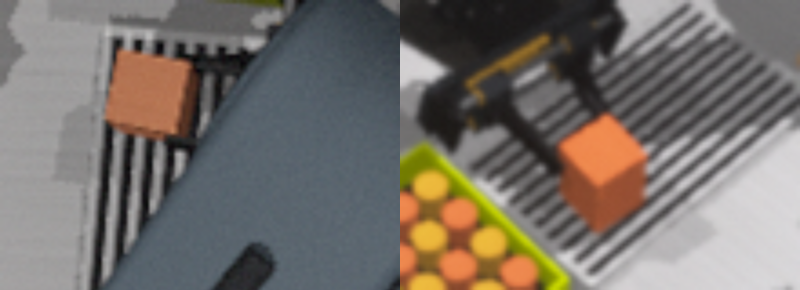

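Call:
{"fn": "drive_tool", "kwargs": {
  "commands": [
    {"dx": 0, "dy": -0.24, "dz": -0.07, "wx": 0, "wy": 0, "wz": 0, "grip": 45},
    {"dx": 0, "dy": -0.24, "dz": -0.07, "wx": 0, "wy": 0, "wz": 0, "grip": 45},
    {"dx": 0, "dy": 0.02, "dz": -0.06, "wx": 0, "wy": 0, "wz": 0, "grip": 45},
    {"dx": 0, "dy": 0.01, "dz": -0.03, "wx": 0, "wy": 0, "wz": 0, "grip": 45},
    {"dx": 0, "dy": 0, "dz": 0, "wx": 0, "wy": 0, "wz": 0, "grip": 45}
  ]
}}

```text
time_s: 25.2
position: [0.625, -0.0617, 0.0721]
tcp_rot: [[0.985, 0.159, 0.06], [-0.17, 0.939, 0.298], [-0.009, -0.304, 0.953]]
force: [-0.6, 0.4, -3.8]
opening: 0.588
```

```bash
python3 - <<'E'
from h import *
s=st()
for n in("top","scene"):
    p,d=shot(n); W=world(d,n)
    hsv=cv2.cvtColor(p,cv2.COLOR_RGB2HSV); z=W[...,2]
    m=(hsv[...,0]<14)&(hsv[...,1]>90)&(W[...,0]>.56)&(W[...,0]<.7)&(abs(W[...,1])<.11)&(z>.08)&(z<.1)
    print(n,np.median(z[m]),rect(W[m]))
E
```

```text
t 25.2 p [ 0.625  -0.0617  0.0721] R [[0.985, 0.159, 0.06], [-0.17, 0.939, 0.298], [-0.009, -0.304, 0.953]] F [-0.6  0.4 -3.8] op 51.2 q [-39.1  62.7  81.8  56.1  91.4 -59.1]
top 0.0949960221675401 (array([629.2, -44. ]), array([98.9, 55.9]), 87.7)
scene 0.09355377734426273 (array([627.2, -23.7]), array([65.5, 60.4]), 81.0)
```

Call:
{"fn": "drive_tool", "kwargs": {
  "commands": [
    {"dx": 0, "dy": 0.02, "dz": -0.06, "wx": 0, "wy": 0, "wz": 0, "grip": 45},
    {"dx": 0, "dy": 0.02, "dz": -0.06, "wx": 0, "wy": 0, "wz": 0, "grip": 45},
    {"dx": 0, "dy": 0, "dz": 0, "wx": 0, "wy": 0, "wz": 0, "grip": 45}
  ]
}}

```text
time_s: 25.68
position: [0.625, -0.0617, 0.0669]
tcp_rot: [[0.985, 0.159, 0.06], [-0.17, 0.939, 0.298], [-0.009, -0.304, 0.953]]
force: [0.5, -0.2, -2.8]
opening: 0.594
```

Call:
{"fn": "drive_tool", "kwargs": {
  "commands": [
    {"dx": 0, "dy": 0.02, "dz": -0.05, "wx": 0, "wy": 0, "wz": 0, "grip": 45},
    {"dx": 0, "dy": 0, "dz": 0, "wx": 0, "wy": 0, "wz": 0, "grip": 45}
  ]
}}

```text
time_s: 25.92
position: [0.6251, -0.0617, 0.0649]
tcp_rot: [[0.985, 0.159, 0.06], [-0.17, 0.939, 0.298], [-0.009, -0.304, 0.953]]
force: [-0.4, 0.1, -1.5]
opening: 0.592
```

```bash
python3 - <<'E'
from h import *
s=st()
for n in("top","scene"):
    p,d=shot(n); W=world(d,n)
    hsv=cv2.cvtColor(p,cv2.COLOR_RGB2HSV); z=W[...,2]
    m=(hsv[...,0]<14)&(hsv[...,1]>90)&(W[...,0]>.59)&(W[...,0]<.67)&(abs(W[...,1]+.02)<.04)&(z>.078)&(z<.11)
    A=np.c_[W[m][:,:2],np.ones(m.sum())]; co=np.linalg.lstsq(A,z[m],rcond=None)[0]
    print(n,np.median(z[m]),rect(W[m]),"slope deg",np.degrees(co[:2]).round(1))
E
```

```text
t 25.93 p [ 0.6251 -0.0617  0.0649] R [[0.985, 0.159, 0.06], [-0.17, 0.939, 0.298], [-0.009, -0.304, 0.953]] F [-0.4  0.1 -1.5] op 51.5 q [-39.1  63.4  81.6  56.1  91.1 -59.5]
top 0.08767034692629228 (array([630.7, -22.6]), array([52.8, 52.4]), 79.6) slope deg [0.5 0.1]
scene 0.087160928659614 (array([631.6, -23.7]), array([60.6, 54.3]), 80.6) slope deg [-0.8 -2.2]
```

Call:
{"fn": "drive_tool", "kwargs": {
  "commands": [
    {"dx": 0, "dy": 0.02, "dz": -0.05, "wx": 0, "wy": 0, "wz": 0, "grip": 45},
    {"dx": 0, "dy": 0.01, "dz": -0.03, "wx": 0, "wy": 0, "wz": 0, "grip": 45},
    {"dx": 0, "dy": 0, "dz": 0, "wx": 0, "wy": 0, "wz": 0, "grip": 45},
    {"dx": 0, "dy": 0, "dz": 0, "wx": 0, "wy": 0, "wz": 0, "grip": 56},
    {"dx": 0, "dy": 0, "dz": 0, "wx": 0, "wy": 0, "wz": 0, "grip": 66},
    {"dx": 0, "dy": 0, "dz": 0, "wx": 0, "wy": 0, "wz": 0, "grip": 66}
  ]
}}

```text
time_s: 26.78
position: [0.6252, -0.0615, 0.0621]
tcp_rot: [[0.985, 0.16, 0.059], [-0.17, 0.939, 0.298], [-0.008, -0.304, 0.953]]
force: [-0.2, -0.1, -0.3]
opening: 0.739
```

Call:
{"fn": "drive_tool", "kwargs": {
  "commands": [
    {"dx": 0, "dy": -0.4, "dz": 0.1, "wx": 0, "wy": 0, "wz": 0, "grip": 66},
    {"dx": 0, "dy": -0.8, "dz": 0.3, "wx": 0, "wy": 0, "wz": 0, "grip": 66},
    {"dx": 0, "dy": -0.5, "dz": 0.9, "wx": 0, "wy": 0, "wz": 0, "grip": 87},
    {"dx": 0, "dy": -0.3, "dz": 0.9, "wx": 0, "wy": 0, "wz": 0, "grip": 87},
    {"dx": 0, "dy": -0.3, "dz": 0.9, "wx": 0, "wy": 0, "wz": 0, "grip": 87},
    {"dx": 0, "dy": 0, "dz": 0, "wx": 0, "wy": 0, "wz": 0, "grip": 87}
  ]
}}

```text
time_s: 27.52
position: [0.6186, -0.1126, 0.2113]
tcp_rot: [[0.985, 0.162, 0.054], [-0.171, 0.938, 0.302], [-0.002, -0.307, 0.952]]
force: [0.6, 0.1, -0.2]
opening: 0.99
```

```bash
python3 - <<'E'
from h import *
for n in("top","scene"):
    p,d=shot(n); W=world(d,n)
    for c in cups(p,W,.055,.1): print(n,c)
plan([.518,-.231,.14],86,-15)
E
```

```text
top (np.int32(137), array([238., 175.]), (array([610.4, -21. ]), array([19. , 51.8]), 0.1), np.float64(0.0813))
scene (np.int32(83), array([225., 187.]), (array([ 527.4, -380.5]), array([27.6, 55.6]), 3.0), np.float64(0.0678))
scene (np.int32(202), array([258., 208.]), (array([ 518.5, -227.4]), array([60. , 57.1]), 87.9), np.float64(0.0684))
scene (np.int32(83), array([286., 257.]), (array([610.7, -18.3]), array([55.2, 18.2]), 89.3), np.float64(0.0821))
t 27.62 p [ 0.6177 -0.1117  0.2081] R [[0.985, 0.16, 0.059], [-0.17, 0.939, 0.3], [-0.008, -0.305, 0.952]] F [ 0.2  0.4 -1.3] op 86.9 q [-42.7  51.5  80.2  54.3 100.7 -50. ]
TURN [-0.968 -0.065  0.03 ] rows>= 9.0 SHIFT(after turn) [-2.28  2.39 -2.6 ] ik [-28.  33.  99. -20.  43. -10.] 0.0
```

Call:
{"fn": "drive_tool", "kwargs": {
  "commands": [
    {"dx": 0, "dy": 0, "dz": 0, "wx": -0.097, "wy": -0.009, "wz": 0.003, "grip": 87},
    {"dx": 0, "dy": 0, "dz": 0, "wx": -0.097, "wy": -0.009, "wz": 0.003, "grip": 87},
    {"dx": 0, "dy": 0, "dz": 0, "wx": -0.097, "wy": -0.009, "wz": 0.003, "grip": 87},
    {"dx": 0, "dy": 0, "dz": 0, "wx": -0.097, "wy": -0.009, "wz": 0.003, "grip": 87},
    {"dx": 0, "dy": 0, "dz": 0, "wx": -0.097, "wy": -0.009, "wz": 0.003, "grip": 87}
  ]
}}

```text
time_s: 28.25
position: [0.6173, -0.1115, 0.2066]
tcp_rot: [[0.994, 0.077, 0.083], [-0.109, 0.469, 0.876], [0.028, -0.88, 0.475]]
force: [0.7, 0.6, 0.3]
opening: 1.002
```

Call:
{"fn": "drive_tool", "kwargs": {
  "commands": [
    {"dx": 0, "dy": 0, "dz": 0, "wx": -0.097, "wy": -0.009, "wz": 0.003, "grip": 87},
    {"dx": 0, "dy": 0, "dz": 0, "wx": -0.097, "wy": -0.009, "wz": 0.003, "grip": 87},
    {"dx": 0, "dy": 0, "dz": 0, "wx": -0.097, "wy": -0.009, "wz": 0.003, "grip": 87},
    {"dx": 0, "dy": 0, "dz": 0, "wx": -0.097, "wy": -0.009, "wz": 0.003, "grip": 87},
    {"dx": 0, "dy": 0, "dz": 0, "wx": -0.097, "wy": -0.009, "wz": 0.003, "grip": 87}
  ]
}}

```text
time_s: 28.88
position: [0.6173, -0.1111, 0.2067]
tcp_rot: [[0.999, 0.003, 0.04], [-0.038, -0.266, 0.963], [0.013, -0.964, -0.266]]
force: [-0.2, 0.2, -0.7]
opening: 1.001
```

Call:
{"fn": "drive_tool", "kwargs": {
  "commands": [
    {"dx": -0.57, "dy": 0, "dz": -0.65, "wx": 0, "wy": 0, "wz": 0, "grip": 87},
    {"dx": -0.57, "dy": 0, "dz": -0.65, "wx": 0, "wy": 0, "wz": 0, "grip": 87},
    {"dx": -0.57, "dy": 0, "dz": -0.65, "wx": 0, "wy": 0, "wz": 0, "grip": 87},
    {"dx": -0.57, "dy": 0, "dz": -0.65, "wx": 0, "wy": 0, "wz": 0, "grip": 87},
    {"dx": 0, "dy": 0, "dz": 0, "wx": 0, "wy": 0, "wz": 0, "grip": 87}
  ]
}}

```text
time_s: 29.5
position: [0.5205, -0.209, 0.2325]
tcp_rot: [[0.999, 0.001, 0.043], [-0.041, -0.261, 0.964], [0.012, -0.965, -0.261]]
force: [0.2, -0.6, -0.6]
opening: 0.998
```

```bash
python3 - <<'E'
from h import *
p,d=shot("wrist"); W=world(d,"wrist"); [print("w",c) for c in cups(p,W,.06,.09)]
p,d=shot("top"); [print("t",c) for c in cups(p,world(d,"top"))]
plan([.518,-.230,.14],88,-15)
plan([.518,-.230,.055],88,-15)
E
```

```text
w (np.int32(1454), array([282., 168.]), (array([ 519.7, -229.9]), array([53.3, 52. ]), 88.0), np.float64(0.0721))
w (np.int32(460), array([280., 264.]), (array([ 512.7, -356.6]), array([ 3.9, 51.8]), 86.4), np.float64(0.0692))
t (np.int32(99), array([235., 174.]), (array([611.4, -17.3]), array([44.7, 15.7]), 87.2), np.float64(0.0831))
t (np.int32(46), array([324., 213.]), (array([ 516.2, -253.5]), array([ 5.7, 50.4]), 88.0), np.float64(0.0749))
t (np.int32(174), array([373., 216.]), (array([ 508.4, -381.9]), array([53.4, 52.1]), 85.9), np.float64(0.0735))
t 29.6 p [ 0.5222 -0.2078  0.2326] R [[0.999, 0.003, 0.041], [-0.039, -0.261, 0.965], [0.014, -0.965, -0.261]] F [-0.1  1.  -0.6] op 86.9 q [-26.3  25.2  95.9 -16.9  53.1 -14.5]
TURN [ 0.001 -0.005  0.008] rows>= 1.0 SHIFT(after turn) [-0.09  2.3   0.06] ik [-28.  33. 100. -20.  42. -12.] 0.0
t 29.6 p [ 0.5222 -0.2078  0.2326] R [[0.999, 0.003, 0.041], [-0.039, -0.261, 0.965], [0.014, -0.965, -0.261]] F [-0.1  1.  -0.6] op 86.9 q [-26.3  25.2  95.9 -16.9  53.1 -14.5]
TURN [ 0.001 -0.005  0.008] rows>= 1.0 SHIFT(after turn) [-0.09  4.36  0.61] ik [-28.  42. 102. -26.  32.  -5.] 0.0
```

Call:
{"fn": "drive_tool", "kwargs": {
  "commands": [
    {"dx": -0.06, "dy": 0.77, "dz": 0.02, "wx": 0, "wy": 0, "wz": 0, "grip": 87},
    {"dx": 0, "dy": 0.77, "dz": 0.02, "wx": 0, "wy": 0, "wz": 0, "grip": 87},
    {"dx": 0, "dy": 0.76, "dz": 0.02, "wx": 0, "wy": 0, "wz": 0, "grip": 87},
    {"dx": 0, "dy": 0.52, "dz": 0.14, "wx": 0, "wy": 0, "wz": 0, "grip": 87},
    {"dx": 0, "dy": 0.52, "dz": 0.14, "wx": 0, "wy": 0, "wz": 0, "grip": 87},
    {"dx": 0, "dy": 0.52, "dz": 0.14, "wx": 0, "wy": 0, "wz": 0, "grip": 87},
    {"dx": 0, "dy": 0.5, "dz": 0.13, "wx": 0, "wy": 0, "wz": 0, "grip": 87},
    {"dx": 0, "dy": 0, "dz": 0, "wx": 0, "wy": 0, "wz": 0, "grip": 45}
  ]
}}

```text
time_s: 30.6
position: [0.5215, -0.2285, 0.0566]
tcp_rot: [[0.999, 0.002, 0.038], [-0.037, -0.26, 0.965], [0.011, -0.966, -0.26]]
force: [-0.3, -0.7, 0.1]
opening: 0.948
```

Call:
{"fn": "drive_tool", "kwargs": {
  "commands": [
    {"dx": 0, "dy": 0, "dz": 0, "wx": 0, "wy": 0, "wz": 0, "grip": 45},
    {"dx": 0, "dy": 0, "dz": 0, "wx": 0, "wy": 0, "wz": 0, "grip": 45},
    {"dx": 0, "dy": 0, "dz": 0, "wx": 0, "wy": 0, "wz": 0, "grip": 45},
    {"dx": 0, "dy": -0.5, "dz": -0.14, "wx": 0, "wy": 0, "wz": 0, "grip": 45},
    {"dx": 0, "dy": -0.9, "dz": -0.25, "wx": 0, "wy": 0, "wz": 0, "grip": 45},
    {"dx": 0, "dy": -0.9, "dz": -0.25, "wx": 0, "wy": 0, "wz": 0, "grip": 45},
    {"dx": 0, "dy": -0.3, "dz": -0.1, "wx": 0, "wy": 0, "wz": 0, "grip": 45},
    {"dx": 0, "dy": 0, "dz": 0, "wx": 0, "wy": 0, "wz": 0, "grip": 45}
  ]
}}

```text
time_s: 31.6
position: [0.5203, -0.2313, 0.1674]
tcp_rot: [[0.999, 0.006, 0.041], [-0.038, -0.263, 0.964], [0.017, -0.965, -0.262]]
force: [1.0, -0.4, -1.7]
opening: 0.597
```

```bash
python3 - <<'E'
from h import *
plan([.45,-.02,.165],88,-15);plan([.45,-.02,.165],84,70)
E
```

```text
t 31.6 p [ 0.5203 -0.2313  0.1674] R [[0.999, 0.006, 0.041], [-0.038, -0.263, 0.964], [0.017, -0.965, -0.262]] F [ 1.  -0.4 -1.7] op 51.9 q [-28.6  30.9  98.8 -19.1  44.2 -13.3]
TURN [ 0.002 -0.005  0.01 ] rows>= 1.0 SHIFT(after turn) [-1.94 -1.37  5.06] ik [ -7.  26. 111. -22.  44.  10.] 0.0
t 31.6 p [ 0.5203 -0.2313  0.1674] R [[0.999, 0.006, 0.041], [-0.038, -0.263, 0.964], [0.017, -0.965, -0.262]] F [ 1.  -0.4 -1.7] op 51.9 q [-28.6  30.9  98.8 -19.1  44.2 -13.3]
TURN [ 0.946  0.047 -0.011] rows>= 9.0 SHIFT(after turn) [-2.3   4.71  1.68] ik [-47.  48. 107.  45.  87. -72.] 0.0
```

Call:
{"fn": "drive_tool", "kwargs": {
  "commands": [
    {"dx": -0.28, "dy": -0.195, "dz": 0.72, "wx": 0, "wy": 0, "wz": 0, "grip": 45},
    {"dx": -0.28, "dy": -0.195, "dz": 0.72, "wx": 0, "wy": 0, "wz": 0, "grip": 45},
    {"dx": -0.28, "dy": -0.195, "dz": 0.72, "wx": 0, "wy": 0, "wz": 0, "grip": 45},
    {"dx": -0.28, "dy": -0.195, "dz": 0.72, "wx": 0, "wy": 0, "wz": 0, "grip": 45},
    {"dx": -0.28, "dy": -0.195, "dz": 0.72, "wx": 0, "wy": 0, "wz": 0, "grip": 45},
    {"dx": -0.28, "dy": -0.195, "dz": 0.72, "wx": 0, "wy": 0, "wz": 0, "grip": 45},
    {"dx": -0.28, "dy": -0.195, "dz": 0.72, "wx": 0, "wy": 0, "wz": 0, "grip": 45},
    {"dx": 0, "dy": 0, "dz": 0, "wx": 0, "wy": 0, "wz": 0, "grip": 45}
  ]
}}

```text
time_s: 32.6
position: [0.4476, -0.0177, 0.1641]
tcp_rot: [[0.999, 0.001, 0.037], [-0.035, -0.261, 0.965], [0.01, -0.965, -0.261]]
force: [0.0, 0.0, -2.3]
opening: 0.597
```

Call:
{"fn": "drive_tool", "kwargs": {
  "commands": [
    {"dx": 0, "dy": 0, "dz": 0, "wx": 0.095, "wy": 0.005, "wz": -0.001, "grip": 45},
    {"dx": 0, "dy": 0, "dz": 0, "wx": 0.095, "wy": 0.005, "wz": -0.001, "grip": 45},
    {"dx": 0, "dy": 0, "dz": 0, "wx": 0.095, "wy": 0.005, "wz": -0.001, "grip": 45},
    {"dx": 0, "dy": 0, "dz": 0, "wx": 0.095, "wy": 0.005, "wz": -0.001, "grip": 45},
    {"dx": 0, "dy": 0, "dz": 0, "wx": 0.095, "wy": 0.005, "wz": -0.001, "grip": 45}
  ]
}}

```text
time_s: 33.22
position: [0.4501, -0.0212, 0.1651]
tcp_rot: [[0.997, 0.054, 0.06], [-0.078, 0.463, 0.883], [0.02, -0.884, 0.466]]
force: [-1.6, -0.4, -2.3]
opening: 0.593
```

Call:
{"fn": "drive_tool", "kwargs": {
  "commands": [
    {"dx": 0, "dy": 0, "dz": 0, "wx": 0.095, "wy": 0.005, "wz": -0.001, "grip": 45},
    {"dx": 0, "dy": 0, "dz": 0, "wx": 0.095, "wy": 0.005, "wz": -0.001, "grip": 45},
    {"dx": 0, "dy": 0, "dz": 0, "wx": 0.095, "wy": 0.005, "wz": -0.001, "grip": 45},
    {"dx": 0, "dy": 0, "dz": 0, "wx": 0.095, "wy": 0.005, "wz": -0.001, "grip": 45},
    {"dx": 0, "dy": 0, "dz": 0, "wx": 0.095, "wy": 0.005, "wz": -0.001, "grip": 45},
    {"dx": 0, "dy": 0, "dz": 0, "wx": 0, "wy": 0, "wz": 0, "grip": 45}
  ]
}}

```text
time_s: 33.98
position: [0.4499, -0.0216, 0.1624]
tcp_rot: [[0.994, 0.101, 0.045], [-0.111, 0.936, 0.334], [-0.008, -0.337, 0.941]]
force: [-0.1, 0.1, -2.7]
opening: 0.598
```

```bash
cat >> h.py <<'E'
def held(x0,x1,y0,y1,zlo,zhi):
    for n in("top","scene"):
        p,d=shot(n); W=world(d,n); hsv=cv2.cvtColor(p,cv2.COLOR_RGB2HSV); z=W[...,2]
        m=(hsv[...,0]<14)&(hsv[...,1]>90)&(W[...,0]>x0)&(W[...,0]<x1)&(W[...,1]>y0)&(W[...,1]<y1)&(z>zlo)&(z<zhi)
        if m.sum()>20: print(n,m.sum(),"z3-97",np.percentile(z[m],[3,50,97]).round(4),rect(W[m]))
E
python3 - <<'E'
from h import *
plan([.45,-.02,.05],84,70)
held(.38,.53,-.1,.1,.1,.25)
E
```

```text
t 33.98 p [ 0.4499 -0.0216  0.1624] R [[0.994, 0.101, 0.045], [-0.111, 0.936, 0.334], [-0.008, -0.337, 0.941]] F [-0.1  0.1 -2.7] op 52.0 q [-46.8  48.7 107.2  45.7  86.7 -71.4]
TURN [-0.003 -0.006  0.002] rows>= 1.0 SHIFT(after turn) [-0.    0.92 -2.63] ik [-47.  61. 105.  46.  79. -79.] 0.0
top 758 z3-97 [0.1402 0.1858 0.1906] (array([481.7, -18.5]), array([ 94.4, 137.2]), 67.9)
scene 576 z3-97 [0.1394 0.1846 0.1925] (array([448.4,  -1.9]), array([88.4, 68. ]), 86.0)
```

Lower in the same way as cup 1 and release.

Call:
{"fn": "drive_tool", "kwargs": {
  "commands": [
    {"dx": 0, "dy": 0.2, "dz": -0.57, "wx": 0, "wy": 0, "wz": 0, "grip": 45},
    {"dx": 0, "dy": 0.2, "dz": -0.57, "wx": 0, "wy": 0, "wz": 0, "grip": 45},
    {"dx": 0, "dy": 0.2, "dz": -0.57, "wx": 0, "wy": 0, "wz": 0, "grip": 45},
    {"dx": 0, "dy": 0.2, "dz": -0.57, "wx": 0, "wy": 0, "wz": 0, "grip": 45},
    {"dx": 0, "dy": 0.12, "dz": -0.34, "wx": 0, "wy": 0, "wz": 0, "grip": 45},
    {"dx": 0, "dy": 0, "dz": 0, "wx": 0, "wy": 0, "wz": 0, "grip": 45}
  ]
}}

```text
time_s: 34.83
position: [0.4494, -0.0198, 0.0546]
tcp_rot: [[0.994, 0.099, 0.04], [-0.107, 0.936, 0.334], [-0.005, -0.337, 0.942]]
force: [0.7, 0.3, -2.5]
opening: 0.593
```

Call:
{"fn": "drive_tool", "kwargs": {
  "commands": [
    {"dx": 0, "dy": 0.03, "dz": -0.09, "wx": 0, "wy": 0, "wz": 0, "grip": 45},
    {"dx": 0, "dy": 0.03, "dz": -0.09, "wx": 0, "wy": 0, "wz": 0, "grip": 45},
    {"dx": 0, "dy": 0.02, "dz": -0.06, "wx": 0, "wy": 0, "wz": 0, "grip": 45},
    {"dx": 0, "dy": 0, "dz": 0, "wx": 0, "wy": 0, "wz": 0, "grip": 45}
  ]
}}

```text
time_s: 35.33
position: [0.4492, -0.0202, 0.0445]
tcp_rot: [[0.994, 0.1, 0.041], [-0.108, 0.937, 0.333], [-0.005, -0.336, 0.942]]
force: [0.5, 1.1, -2.5]
opening: 0.592
```

Call:
{"fn": "drive_tool", "kwargs": {
  "commands": [
    {"dx": 0, "dy": 0, "dz": 0, "wx": 0, "wy": 0, "wz": 0, "grip": 56},
    {"dx": 0, "dy": 0, "dz": 0, "wx": 0, "wy": 0, "wz": 0, "grip": 66},
    {"dx": 0, "dy": 0, "dz": 0, "wx": 0, "wy": 0, "wz": 0, "grip": 80},
    {"dx": 0, "dy": 0, "dz": 0, "wx": 0, "wy": 0, "wz": 0, "grip": 80},
    {"dx": 0, "dy": -0.2, "dz": 0.56, "wx": 0, "wy": 0, "wz": 0, "grip": 80},
    {"dx": 0, "dy": -0.28, "dz": 0.8, "wx": 0, "wy": 0, "wz": 0, "grip": 80},
    {"dx": 0, "dy": -0.3, "dz": 0.85, "wx": 0, "wy": 0, "wz": 0, "grip": 87}
  ]
}}

```text
time_s: 36.2
position: [0.4495, -0.0198, 0.1391]
tcp_rot: [[0.994, 0.1, 0.042], [-0.108, 0.937, 0.332], [-0.006, -0.335, 0.942]]
force: [0.9, -0.1, -0.6]
opening: 0.96
```

Call:
{"fn": "drive_tool", "kwargs": {
  "commands": [
    {"dx": 0, "dy": 0, "dz": 0, "wx": -0.1, "wy": 0, "wz": 0, "grip": 87},
    {"dx": 0, "dy": 0, "dz": 0, "wx": -0.1, "wy": 0, "wz": 0, "grip": 87},
    {"dx": 0, "dy": 0, "dz": 0, "wx": -0.1, "wy": 0, "wz": 0, "grip": 87},
    {"dx": 0, "dy": 0, "dz": 0, "wx": -0.1, "wy": 0, "wz": 0, "grip": 87},
    {"dx": 0, "dy": 0, "dz": 0, "wx": -0.1, "wy": 0, "wz": 0, "grip": 87}
  ]
}}

```text
time_s: 36.83
position: [0.4495, -0.02, 0.1388]
tcp_rot: [[0.994, 0.042, 0.1], [-0.108, 0.422, 0.9], [-0.004, -0.905, 0.425]]
force: [-0.3, 0.5, -0.3]
opening: 1.002
```

Call:
{"fn": "drive_tool", "kwargs": {
  "commands": [
    {"dx": 0, "dy": 0, "dz": 0, "wx": -0.1, "wy": 0, "wz": 0, "grip": 87},
    {"dx": 0, "dy": 0, "dz": 0, "wx": -0.1, "wy": 0, "wz": 0, "grip": 87},
    {"dx": 0, "dy": 0, "dz": 0, "wx": -0.1, "wy": 0, "wz": 0, "grip": 87},
    {"dx": 0, "dy": 0, "dz": 0, "wx": -0.1, "wy": 0, "wz": 0, "grip": 87},
    {"dx": 0, "dy": 0, "dz": 0, "wx": -0.08, "wy": 0, "wz": 0, "grip": 87},
    {"dx": 0, "dy": 0, "dz": 0, "wx": 0, "wy": 0, "wz": 0, "grip": 87}
  ]
}}

```text
time_s: 37.58
position: [0.4487, -0.0181, 0.1377]
tcp_rot: [[0.995, -0.039, 0.096], [-0.103, -0.297, 0.949], [-0.008, -0.954, -0.3]]
force: [0.9, -0.0, -0.7]
opening: 0.998
```

```bash
python3 - <<'E'
from h import *
p,d=shot("wrist","w7"); W=world(d,"wrist"); [print("w",c) for c in cups(p,W,.055,.085)]
plan([.4527,.0152,.10],84,-18)
E
```

```text
w (np.int32(7788), array([286., 159.]), (array([ 4.508e+02, -1.000e-01]), array([72.3, 52.2]), 83.8), np.float64(0.064))
w (np.int32(3934), array([532., 177.]), (array([610.4, -20.2]), array([54.1, 19.2]), 89.8), np.float64(0.0737))
t 37.62 p [ 0.4488 -0.0189  0.1378] R [[0.994, -0.039, 0.098], [-0.105, -0.296, 0.949], [-0.008, -0.954, -0.299]] F [-0.5 -0.8  0.4] op 86.8 q [ -5.8  29.8 111.1 -26.1  42.7  20.1]
TURN [-0.007  0.001 -0.005] rows>= 1.0 SHIFT(after turn) [0.01 0.56 1.11] ik [ -1.  34. 111. -29.  40.  28.] 0.0
```

Call:
{"fn": "drive_tool", "kwargs": {
  "commands": [
    {"dx": 0, "dy": 0.29, "dz": 0.56, "wx": 0, "wy": 0, "wz": 0, "grip": 87},
    {"dx": 0, "dy": 0.29, "dz": 0.56, "wx": 0, "wy": 0, "wz": 0, "grip": 87},
    {"dx": 0, "dy": 0.4, "dz": 0.12, "wx": 0, "wy": 0, "wz": 0, "grip": 87},
    {"dx": 0, "dy": 0.4, "dz": 0.12, "wx": 0, "wy": 0, "wz": 0, "grip": 87},
    {"dx": 0, "dy": 0.4, "dz": 0.12, "wx": 0, "wy": 0, "wz": 0, "grip": 87},
    {"dx": 0, "dy": 0.22, "dz": 0.08, "wx": 0, "wy": 0, "wz": 0, "grip": 87},
    {"dx": 0, "dy": 0, "dz": 0, "wx": 0, "wy": 0, "wz": 0, "grip": 87}
  ]
}}

```text
time_s: 38.5
position: [0.4523, 0.0152, 0.0423]
tcp_rot: [[0.994, -0.04, 0.101], [-0.108, -0.298, 0.948], [-0.008, -0.954, -0.301]]
force: [-0.1, -0.9, 0.2]
opening: 0.997
```

Call:
{"fn": "drive_tool", "kwargs": {
  "commands": [
    {"dx": 0, "dy": 0, "dz": 0, "wx": 0, "wy": 0, "wz": 0, "grip": 45},
    {"dx": 0, "dy": 0, "dz": 0, "wx": 0, "wy": 0, "wz": 0, "grip": 45},
    {"dx": 0, "dy": 0, "dz": 0, "wx": 0, "wy": 0, "wz": 0, "grip": 45},
    {"dx": 0, "dy": 0, "dz": 0, "wx": 0, "wy": 0, "wz": 0, "grip": 45},
    {"dx": 0, "dy": -0.5, "dz": -0.16, "wx": 0, "wy": 0, "wz": 0, "grip": 45},
    {"dx": 0, "dy": -0.75, "dz": -0.24, "wx": 0, "wy": 0, "wz": 0, "grip": 45},
    {"dx": 0, "dy": -0.75, "dz": -0.24, "wx": 0, "wy": 0, "wz": 0, "grip": 45},
    {"dx": 0, "dy": -0.75, "dz": -0.24, "wx": 0, "wy": 0, "wz": 0, "grip": 45}
  ]
}}

```text
time_s: 39.5
position: [0.4528, 0.015, 0.1593]
tcp_rot: [[0.994, -0.039, 0.101], [-0.108, -0.298, 0.949], [-0.007, -0.954, -0.3]]
force: [0.1, 0.0, -2.3]
opening: 0.597
```

```bash
python3 - <<'E'
from h import *
plan([.54,-.05,.16],84,-18); plan([.54,-.05,.075],84,72)
held(.38,.53,-.08,.1,.06,.25)
p,d=shot("wrist"); W=world(d,"wrist"); [print("w",c) for c in cups(p,W,.12,.22)]
E
```

```text
t 39.5 p [0.4528 0.015  0.1593] R [[0.994, -0.039, 0.101], [-0.108, -0.298, 0.949], [-0.007, -0.954, -0.3]] F [ 0.1  0.  -2.3] op 51.9 q [ -1.4  28.  108.8 -23.8  47.6  21.5]
TURN [-0.006 -0.001 -0.005] rows>= 1.0 SHIFT(after turn) [ 2.34  0.34 -1.33] ik [ -8.  32.  98. -23.  52.  13.] 0.0
t 39.5 p [0.4528 0.015  0.1593] R [[0.994, -0.039, 0.101], [-0.108, -0.298, 0.949], [-0.007, -0.954, -0.3]] F [ 0.1  0.  -2.3] op 51.9 q [ -1.4  28.  108.8 -23.8  47.6  21.5]
TURN [ 0.994 -0.004 -0.003] rows>= 9.0 SHIFT(after turn) [ 2.34 -0.74 -2.43] ik [-43.  61.  92.  50.  90. -68.] 0.0
top 536 z3-97 [0.1282 0.1764 0.1848] (array([469.9,  -7.5]), array([61.9, 91.8]), 84.1)
scene 138 z3-97 [0.1363 0.1801 0.2425] (array([465.6,  24.2]), array([130.3,  57.6]), 35.3)
w (np.int32(7776), array([285., 236.]), (array([459.7,  43. ]), array([44.8, 59.7]), 78.2), np.float64(0.158))
w (np.int32(3088), array([285., 313.]), (array([452.3,   1.8]), array([24.4, 52.1]), 83.8), np.float64(0.1764))
```

Call:
{"fn": "drive_tool", "kwargs": {
  "commands": [
    {"dx": 0.23, "dy": 0, "dz": 0, "wx": 0.1, "wy": 0, "wz": 0, "grip": 45},
    {"dx": 0.23, "dy": 0, "dz": 0, "wx": 0.1, "wy": 0, "wz": 0, "grip": 45},
    {"dx": 0.23, "dy": 0, "dz": 0, "wx": 0.1, "wy": 0, "wz": 0, "grip": 45},
    {"dx": 0.23, "dy": 0, "dz": 0, "wx": 0.1, "wy": 0, "wz": 0, "grip": 45},
    {"dx": 0.23, "dy": 0, "dz": 0, "wx": 0.1, "wy": 0, "wz": 0, "grip": 45}
  ]
}}

```text
time_s: 40.28
position: [0.4986, 0.0097, 0.1572]
tcp_rot: [[0.994, 0.044, 0.099], [-0.108, 0.464, 0.879], [-0.008, -0.885, 0.466]]
force: [-0.1, 0.2, -3.2]
opening: 0.592
```

Call:
{"fn": "drive_tool", "kwargs": {
  "commands": [
    {"dx": 0.23, "dy": 0, "dz": 0, "wx": 0.1, "wy": 0, "wz": 0, "grip": 45},
    {"dx": 0.23, "dy": 0, "dz": 0, "wx": 0.1, "wy": 0, "wz": 0, "grip": 45},
    {"dx": 0.23, "dy": 0, "dz": 0, "wx": 0.1, "wy": 0, "wz": 0, "grip": 45},
    {"dx": 0.23, "dy": 0, "dz": 0, "wx": 0.1, "wy": 0, "wz": 0, "grip": 45},
    {"dx": 0.23, "dy": 0, "dz": 0, "wx": 0.1, "wy": 0, "wz": 0, "grip": 45},
    {"dx": 0, "dy": 0, "dz": 0, "wx": 0, "wy": 0, "wz": 0, "grip": 45}
  ]
}}

```text
time_s: 41.02
position: [0.5441, 0.0042, 0.1537]
tcp_rot: [[0.994, 0.1, 0.045], [-0.109, 0.948, 0.298], [-0.013, -0.301, 0.954]]
force: [0.1, -0.1, -2.8]
opening: 0.592
```

```bash
python3 - <<'E'
from h import *
plan([.54,-.04,.075],84,72)
held(.48,.59,-.09,.1,.1,.25)
E
```

```text
t 41.02 p [0.5441 0.0042 0.1537] R [[0.994, 0.1, 0.045], [-0.109, 0.948, 0.298], [-0.013, -0.301, 0.954]] F [ 0.1 -0.1 -2.8] op 51.5 q [-38.2  52.3  96.7  53.8  90.2 -63.4]
TURN [-0.005 -0.009  0.   ] rows>= 1.0 SHIFT(after turn) [ 0.01 -0.52 -2.21] ik [-42.  60.  92.  50.  89. -68.] 0.0
top 236 z3-97 [0.1643 0.1752 0.178 ] (array([552.9,  24.6]), array([31.5, 66.3]), 60.3)
scene 567 z3-97 [0.1088 0.1703 0.1805] (array([543.7,   9.6]), array([68.7, 74.2]), 88.4)
```

Call:
{"fn": "drive_tool", "kwargs": {
  "commands": [
    {"dx": 0, "dy": -0.11, "dz": -0.46, "wx": 0, "wy": 0, "wz": 0, "grip": 45},
    {"dx": 0, "dy": -0.11, "dz": -0.46, "wx": 0, "wy": 0, "wz": 0, "grip": 45},
    {"dx": 0, "dy": -0.11, "dz": -0.46, "wx": 0, "wy": 0, "wz": 0, "grip": 45},
    {"dx": 0, "dy": -0.11, "dz": -0.46, "wx": 0, "wy": 0, "wz": 0, "grip": 45},
    {"dx": 0, "dy": -0.1, "dz": -0.37, "wx": 0, "wy": 0, "wz": 0, "grip": 45},
    {"dx": 0, "dy": 0, "dz": 0, "wx": 0, "wy": 0, "wz": 0, "grip": 45}
  ]
}}

```text
time_s: 41.88
position: [0.5392, -0.0426, 0.079]
tcp_rot: [[0.994, 0.102, 0.039], [-0.109, 0.949, 0.297], [-0.007, -0.3, 0.954]]
force: [0.3, 0.1, -2.2]
opening: 0.593
```

```bash
python3 - <<'E'
from h import *
plan([.54,-.04,.062],84,72)
held(.48,.59,-.09,.1,.078,.15)
E
```

```text
t 41.88 p [ 0.5392 -0.0426  0.079 ] R [[0.994, 0.102, 0.039], [-0.109, 0.949, 0.297], [-0.007, -0.3, 0.954]] F [ 0.3  0.1 -2.2] op 51.6 q [-42.1  60.4  92.6  50.5  89.3 -68. ]
TURN [-0.006 -0.005  0.001] rows>= 1.0 SHIFT(after turn) [ 0.01  0.12 -0.38] ik [-42.  62.  92.  50.  88. -69.] 0.0
top 432 z3-97 [0.0874 0.1006 0.1041] (array([540.8, -39.3]), array([61.7, 56.5]), 83.9)
scene 331 z3-97 [0.0816 0.0995 0.1057] (array([538.8, -34.2]), array([60.8, 67.8]), 81.3)
```

Call:
{"fn": "drive_tool", "kwargs": {
  "commands": [
    {"dx": 0, "dy": 0.03, "dz": -0.09, "wx": 0, "wy": 0, "wz": 0, "grip": 45},
    {"dx": 0, "dy": 0.03, "dz": -0.09, "wx": 0, "wy": 0, "wz": 0, "grip": 45},
    {"dx": 0, "dy": 0.03, "dz": -0.09, "wx": 0, "wy": 0, "wz": 0, "grip": 45},
    {"dx": 0, "dy": 0.02, "dz": -0.05, "wx": 0, "wy": 0, "wz": 0, "grip": 45},
    {"dx": 0, "dy": 0, "dz": 0, "wx": 0, "wy": 0, "wz": 0, "grip": 45}
  ]
}}

```text
time_s: 42.6
position: [0.5392, -0.0415, 0.0665]
tcp_rot: [[0.994, 0.101, 0.038], [-0.108, 0.949, 0.298], [-0.006, -0.3, 0.954]]
force: [-0.5, 0.2, -2.3]
opening: 0.592
```

```bash
python3 - <<'E'
from h import *
st()
held(.48,.59,-.09,.1,.078,.15)
E
```

```text
t 42.6 p [ 0.5392 -0.0415  0.0665] R [[0.994, 0.101, 0.038], [-0.108, 0.949, 0.298], [-0.006, -0.3, 0.954]] F [-0.5  0.2 -2.3] op 51.5 q [-42.   61.6  92.3  50.6  88.6 -68.8]
top 400 z3-97 [0.0835 0.0879 0.0918] (array([542.2, -41.2]), array([67.9, 59.9]), 84.5)
scene 270 z3-97 [0.0802 0.0876 0.0924] (array([537.5, -32.1]), array([57.6, 61.7]), 87.6)
```

Call:
{"fn": "drive_tool", "kwargs": {
  "commands": [
    {"dx": 0, "dy": 0.02, "dz": -0.05, "wx": 0, "wy": 0, "wz": 0, "grip": 45},
    {"dx": 0, "dy": 0.01, "dz": -0.03, "wx": 0, "wy": 0, "wz": 0, "grip": 45},
    {"dx": 0, "dy": 0, "dz": 0, "wx": 0, "wy": 0, "wz": 0, "grip": 45},
    {"dx": 0, "dy": 0, "dz": 0, "wx": 0, "wy": 0, "wz": 0, "grip": 56},
    {"dx": 0, "dy": 0, "dz": 0, "wx": 0, "wy": 0, "wz": 0, "grip": 64},
    {"dx": 0, "dy": 0, "dz": 0, "wx": 0, "wy": 0, "wz": 0, "grip": 64}
  ]
}}

```text
time_s: 43.45
position: [0.5392, -0.0413, 0.0635]
tcp_rot: [[0.994, 0.101, 0.038], [-0.108, 0.949, 0.298], [-0.006, -0.3, 0.954]]
force: [-0.1, -0.9, -0.4]
opening: 0.72
```

Call:
{"fn": "drive_tool", "kwargs": {
  "commands": [
    {"dx": 0, "dy": -0.4, "dz": 0, "wx": 0, "wy": 0, "wz": 0, "grip": 64},
    {"dx": 0, "dy": -0.8, "dz": 0, "wx": 0, "wy": 0, "wz": 0, "grip": 64},
    {"dx": 0, "dy": -0.8, "dz": 0.2, "wx": 0, "wy": 0, "wz": 0, "grip": 64},
    {"dx": 0, "dy": -0.5, "dz": 0.9, "wx": 0, "wy": 0, "wz": 0, "grip": 87},
    {"dx": 0, "dy": -0.3, "dz": 0.9, "wx": 0, "wy": 0, "wz": 0, "grip": 87},
    {"dx": 0, "dy": -0.3, "dz": 0.9, "wx": 0, "wy": 0, "wz": 0, "grip": 87},
    {"dx": 0, "dy": 0, "dz": 0, "wx": 0, "wy": 0, "wz": 0, "grip": 87}
  ]
}}

```text
time_s: 44.32
position: [0.5316, -0.126, 0.2137]
tcp_rot: [[0.994, 0.103, 0.034], [-0.109, 0.947, 0.302], [-0.001, -0.304, 0.953]]
force: [0.1, -0.5, -0.4]
opening: 0.988
```

```bash
python3 - <<'E'
from h import *
held(.48,.585,-.09,.1,.05,.15)
held(.59,.68,-.09,.1,.05,.15)
plan([.5094,-.383,.14],86,-15)
shot("scene","s8")
E
```

```text
top 409 z3-97 [0.0679 0.0845 0.0882] (array([538.9, -32.8]), array([51.9, 52.2]), 83.8)
scene 363 z3-97 [0.0537 0.0824 0.0888] (array([539.4, -31.1]), array([56. , 56.6]), 85.1)
top 427 z3-97 [0.06   0.0841 0.0884] (array([630.3, -22.8]), array([52.3, 52. ]), 79.8)
scene 394 z3-97 [0.0529 0.0823 0.0889] (array([631.3, -20.5]), array([55.6, 56.2]), 80.1)
t 44.52 p [ 0.5308 -0.1246  0.2103] R [[0.994, 0.101, 0.04], [-0.108, 0.949, 0.297], [-0.007, -0.3, 0.954]] F [0.1 0.6 0. ] op 87.0 q [-48.1  49.1  87.9  46.5 102.5 -58.3]
TURN [-0.973 -0.026  0.008] rows>= 9.0 SHIFT(after turn) [-0.08  3.3  -5.81] ik [-42.  37.  91. -17.  44. -26.] 0.0
```

View pics/s8.png

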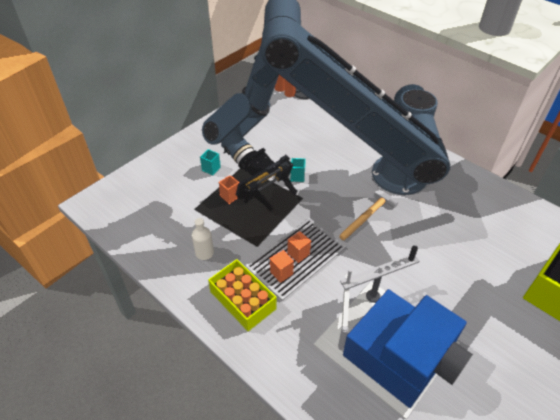

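Call:
{"fn": "drive_tool", "kwargs": {
  "commands": [
    {"dx": 0, "dy": 0, "dz": 0, "wx": -0.097, "wy": -0.003, "wz": 0.001, "grip": 87},
    {"dx": 0, "dy": 0, "dz": 0, "wx": -0.097, "wy": -0.003, "wz": 0.001, "grip": 87},
    {"dx": 0, "dy": 0, "dz": 0, "wx": -0.097, "wy": -0.003, "wz": 0.001, "grip": 87},
    {"dx": 0, "dy": 0, "dz": 0, "wx": -0.097, "wy": -0.003, "wz": 0.001, "grip": 87},
    {"dx": 0, "dy": 0, "dz": 0, "wx": -0.097, "wy": -0.003, "wz": 0.001, "grip": 87}
  ]
}}

```text
time_s: 45.2
position: [0.5308, -0.1246, 0.2104]
tcp_rot: [[0.996, 0.047, 0.074], [-0.088, 0.477, 0.874], [0.006, -0.878, 0.479]]
force: [0.4, 0.0, -0.4]
opening: 0.995
```

Call:
{"fn": "drive_tool", "kwargs": {
  "commands": [
    {"dx": 0, "dy": 0, "dz": 0, "wx": -0.097, "wy": -0.003, "wz": 0.001, "grip": 87},
    {"dx": 0, "dy": 0, "dz": 0, "wx": -0.097, "wy": -0.003, "wz": 0.001, "grip": 87},
    {"dx": 0, "dy": 0, "dz": 0, "wx": -0.097, "wy": -0.003, "wz": 0.001, "grip": 87},
    {"dx": 0, "dy": 0, "dz": 0, "wx": -0.097, "wy": -0.003, "wz": 0.001, "grip": 87},
    {"dx": 0, "dy": 0, "dz": 0, "wx": -0.097, "wy": -0.003, "wz": 0.001, "grip": 87}
  ]
}}

```text
time_s: 45.82
position: [0.5308, -0.1242, 0.2105]
tcp_rot: [[0.998, -0.016, 0.062], [-0.063, -0.259, 0.964], [0.001, -0.966, -0.26]]
force: [-0.1, -0.2, 0.1]
opening: 0.999
```

Call:
{"fn": "drive_tool", "kwargs": {
  "commands": [
    {"dx": -0.01, "dy": 0.25, "dz": -0.83, "wx": 0, "wy": 0, "wz": 0, "grip": 87},
    {"dx": -0.01, "dy": 0.25, "dz": -0.83, "wx": 0, "wy": 0, "wz": 0, "grip": 87},
    {"dx": -0.01, "dy": 0.25, "dz": -0.83, "wx": 0, "wy": 0, "wz": 0, "grip": 87},
    {"dx": -0.01, "dy": 0.25, "dz": -0.83, "wx": 0, "wy": 0, "wz": 0, "grip": 87},
    {"dx": -0.01, "dy": 0.25, "dz": -0.83, "wx": 0, "wy": 0, "wz": 0, "grip": 87},
    {"dx": -0.01, "dy": 0.25, "dz": -0.83, "wx": 0, "wy": 0, "wz": 0, "grip": 87},
    {"dx": -0.01, "dy": 0.25, "dz": -0.83, "wx": 0, "wy": 0, "wz": 0, "grip": 87},
    {"dx": 0, "dy": 0, "dz": 0, "wx": 0, "wy": 0, "wz": 0, "grip": 87}
  ]
}}

```text
time_s: 46.82
position: [0.5121, -0.3685, 0.2013]
tcp_rot: [[0.998, -0.016, 0.065], [-0.067, -0.254, 0.965], [0.001, -0.967, -0.255]]
force: [-0.1, 0.6, -0.7]
opening: 1.001
```

```bash
python3 - <<'E'
from h import *
p,d=shot("wrist"); W=world(d,"wrist"); [print("w",c) for c in cups(p,W,.06,.09)]
plan([.5092,-.383,.14],86,-15)
plan([.5092,-.383,.055],86,-15)
E
```

```text
w (np.int32(1826), array([282., 175.]), (array([ 509.1, -380.3]), array([52.6, 52.1]), 85.6), np.float64(0.072))
t 46.88 p [ 0.512  -0.3667  0.2012] R [[0.998, -0.017, 0.064], [-0.066, -0.253, 0.965], [-0.0, -0.967, -0.253]] F [0.1 0.4 0.2] op 86.8 q [-40.5  31.6  89.5 -15.1  51.1 -28. ]
TURN [-0.004  0.002  0.001] rows>= 1.0 SHIFT(after turn) [-0.04  1.51 -0.  ] ik [-42.  37.  91. -17.  44. -26.] 0.0
t 46.88 p [ 0.512  -0.3667  0.2012] R [[0.998, -0.017, 0.064], [-0.066, -0.253, 0.965], [-0.0, -0.967, -0.253]] F [0.1 0.4 0.2] op 86.8 q [-40.5  31.6  89.5 -15.1  51.1 -28. ]
TURN [-0.004  0.002  0.001] rows>= 1.0 SHIFT(after turn) [-0.04  3.56  0.55] ik [-42.  44.  93. -21.  35. -21.] 0.0
```

Call:
{"fn": "drive_tool", "kwargs": {
  "commands": [
    {"dx": -0.04, "dy": 0.75, "dz": 0.04, "wx": 0, "wy": 0, "wz": 0, "grip": 87},
    {"dx": 0, "dy": 0.75, "dz": 0, "wx": 0, "wy": 0, "wz": 0, "grip": 87},
    {"dx": 0, "dy": 0.52, "dz": 0.14, "wx": 0, "wy": 0, "wz": 0, "grip": 87},
    {"dx": 0, "dy": 0.52, "dz": 0.14, "wx": 0, "wy": 0, "wz": 0, "grip": 87},
    {"dx": 0, "dy": 0.52, "dz": 0.14, "wx": 0, "wy": 0, "wz": 0, "grip": 87},
    {"dx": 0, "dy": 0.5, "dz": 0.13, "wx": 0, "wy": 0, "wz": 0, "grip": 87},
    {"dx": 0, "dy": 0, "dz": 0, "wx": 0, "wy": 0, "wz": 0, "grip": 45},
    {"dx": 0, "dy": 0, "dz": 0, "wx": 0, "wy": 0, "wz": 0, "grip": 45}
  ]
}}

```text
time_s: 47.88
position: [0.5111, -0.3796, 0.0594]
tcp_rot: [[0.998, -0.014, 0.062], [-0.063, -0.255, 0.965], [0.002, -0.967, -0.256]]
force: [0.6, 0.4, 0.4]
opening: 0.856
```

Call:
{"fn": "drive_tool", "kwargs": {
  "commands": [
    {"dx": 0, "dy": 0, "dz": 0, "wx": 0, "wy": 0, "wz": 0, "grip": 45},
    {"dx": 0, "dy": 0, "dz": 0, "wx": 0, "wy": 0, "wz": 0, "grip": 45},
    {"dx": 0, "dy": -0.5, "dz": -0.14, "wx": 0, "wy": 0, "wz": 0, "grip": 45},
    {"dx": 0, "dy": -0.9, "dz": -0.25, "wx": 0, "wy": 0, "wz": 0, "grip": 45},
    {"dx": 0, "dy": -0.9, "dz": -0.25, "wx": 0, "wy": 0, "wz": 0, "grip": 45},
    {"dx": 0, "dy": -0.3, "dz": -0.1, "wx": 0, "wy": 0, "wz": 0, "grip": 45},
    {"dx": 0, "dy": 0, "dz": 0, "wx": 0, "wy": 0, "wz": 0, "grip": 45}
  ]
}}

```text
time_s: 48.75
position: [0.5106, -0.382, 0.1685]
tcp_rot: [[0.998, -0.013, 0.063], [-0.064, -0.256, 0.964], [0.004, -0.967, -0.257]]
force: [0.3, 0.0, -2.4]
opening: 0.597
```

```bash
python3 - <<'E'
from h import *
plan([.48,-.23,.165],86,-15);plan([.48,-.23,.165],86,70)
E
```

```text
t 48.75 p [ 0.5106 -0.382   0.1685] R [[0.998, -0.013, 0.063], [-0.064, -0.256, 0.964], [0.004, -0.967, -0.257]] F [ 0.3  0.  -2.4] op 51.9 q [-41.7  34.4  90.2 -15.9  47.  -28. ]
TURN [-0.001  0.003  0.003] rows>= 1.0 SHIFT(after turn) [-1.03 -0.96  3.63] ik [-30.  29. 103. -20.  43. -12.] 0.0
t 48.75 p [ 0.5106 -0.382   0.1685] R [[0.998, -0.013, 0.063], [-0.064, -0.256, 0.964], [0.004, -0.967, -0.257]] F [ 0.3  0.  -2.4] op 51.9 q [-41.7  34.4  90.2 -15.9  47.  -28. ]
TURN [0.943 0.005 0.001] rows>= 8.0 SHIFT(after turn) [-1.03  3.47  1.2 ] ik [-57.  54.  81.  37. 107. -63.] 0.0
```

Call:
{"fn": "drive_tool", "kwargs": {
  "commands": [
    {"dx": -0.2, "dy": -0.19, "dz": 0.72, "wx": 0, "wy": 0, "wz": 0, "grip": 45},
    {"dx": -0.2, "dy": -0.19, "dz": 0.72, "wx": 0, "wy": 0, "wz": 0, "grip": 45},
    {"dx": -0.2, "dy": -0.19, "dz": 0.72, "wx": 0, "wy": 0, "wz": 0, "grip": 45},
    {"dx": -0.2, "dy": -0.19, "dz": 0.72, "wx": 0, "wy": 0, "wz": 0, "grip": 45},
    {"dx": -0.2, "dy": -0.19, "dz": 0.72, "wx": 0, "wy": 0, "wz": 0, "grip": 45},
    {"dx": 0, "dy": 0, "dz": 0, "wx": 0, "wy": 0, "wz": 0, "grip": 45}
  ]
}}

```text
time_s: 49.5
position: [0.4778, -0.2277, 0.1652]
tcp_rot: [[0.998, -0.019, 0.059], [-0.061, -0.252, 0.966], [-0.003, -0.968, -0.252]]
force: [0.5, -0.7, -2.2]
opening: 0.592
```

Call:
{"fn": "drive_tool", "kwargs": {
  "commands": [
    {"dx": 0, "dy": 0, "dz": 0, "wx": 0.095, "wy": 0, "wz": 0, "grip": 45},
    {"dx": 0, "dy": 0, "dz": 0, "wx": 0.095, "wy": 0, "wz": 0, "grip": 45},
    {"dx": 0, "dy": 0, "dz": 0, "wx": 0.095, "wy": 0, "wz": 0, "grip": 45},
    {"dx": 0, "dy": 0, "dz": 0, "wx": 0.095, "wy": 0, "wz": 0, "grip": 45},
    {"dx": 0, "dy": 0, "dz": 0, "wx": 0.095, "wy": 0, "wz": 0, "grip": 45}
  ]
}}

```text
time_s: 50.12
position: [0.48, -0.2324, 0.1664]
tcp_rot: [[0.998, 0.033, 0.056], [-0.065, 0.47, 0.88], [0.003, -0.882, 0.471]]
force: [-0.4, 0.1, -1.2]
opening: 0.598
```

Call:
{"fn": "drive_tool", "kwargs": {
  "commands": [
    {"dx": 0, "dy": 0, "dz": 0, "wx": 0.095, "wy": 0, "wz": 0, "grip": 45},
    {"dx": 0, "dy": 0, "dz": 0, "wx": 0.095, "wy": 0, "wz": 0, "grip": 45},
    {"dx": 0, "dy": 0, "dz": 0, "wx": 0.095, "wy": 0, "wz": 0, "grip": 45},
    {"dx": 0, "dy": 0, "dz": 0, "wx": 0.095, "wy": 0, "wz": 0, "grip": 45},
    {"dx": 0, "dy": 0, "dz": 0, "wx": 0.095, "wy": 0, "wz": 0, "grip": 45},
    {"dx": 0, "dy": 0, "dz": 0, "wx": 0, "wy": 0, "wz": 0, "grip": 45}
  ]
}}

```text
time_s: 50.88
position: [0.4792, -0.2321, 0.1631]
tcp_rot: [[0.998, 0.062, 0.023], [-0.066, 0.942, 0.329], [-0.001, -0.33, 0.944]]
force: [-0.1, -1.1, -1.3]
opening: 0.594
```

```bash
python3 - <<'E'
from h import *
plan([.48,-.23,.037],86,70)
held(.43,.53,-.3,-.15,.08,.25)
E
```

```text
t 50.88 p [ 0.4792 -0.2321  0.1631] R [[0.998, 0.062, 0.023], [-0.066, 0.942, 0.329], [-0.001, -0.33, 0.944]] F [-0.1 -1.1 -1.3] op 51.7 q [-56.6  54.4  81.2  36.5 106.9 -63.7]
TURN [-0.008 -0.    -0.002] rows>= 1.0 SHIFT(after turn) [ 0.02  1.05 -2.95] ik [-57.  65.  79.  35.  99. -69.] 0.0
top 691 z3-97 [0.1794 0.185  0.1894] (array([ 480.2, -220.1]), array([58.3, 97. ]), 2.3)
scene 518 z3-97 [0.137  0.1826 0.1915] (array([ 481.3, -217.1]), array([100.3,  64.2]), 78.9)
```

Call:
{"fn": "drive_tool", "kwargs": {
  "commands": [
    {"dx": 0, "dy": 0.19, "dz": -0.54, "wx": 0, "wy": 0, "wz": 0, "grip": 45},
    {"dx": 0, "dy": 0.19, "dz": -0.54, "wx": 0, "wy": 0, "wz": 0, "grip": 45},
    {"dx": 0, "dy": 0.19, "dz": -0.54, "wx": 0, "wy": 0, "wz": 0, "grip": 45},
    {"dx": 0, "dy": 0.19, "dz": -0.54, "wx": 0, "wy": 0, "wz": 0, "grip": 45},
    {"dx": 0, "dy": 0.19, "dz": -0.54, "wx": 0, "wy": 0, "wz": 0, "grip": 45},
    {"dx": 0, "dy": 0, "dz": 0, "wx": 0, "wy": 0, "wz": 0, "grip": 45}
  ]
}}

```text
time_s: 51.72
position: [0.4796, -0.2297, 0.0506]
tcp_rot: [[0.998, 0.06, 0.021], [-0.064, 0.943, 0.327], [-0.0, -0.328, 0.945]]
force: [-0.1, 0.7, -0.6]
opening: 0.594
```

Call:
{"fn": "drive_tool", "kwargs": {
  "commands": [
    {"dx": 0, "dy": 0.03, "dz": -0.09, "wx": 0, "wy": 0, "wz": 0, "grip": 45},
    {"dx": 0, "dy": 0.03, "dz": -0.08, "wx": 0, "wy": 0, "wz": 0, "grip": 45},
    {"dx": 0, "dy": 0, "dz": 0, "wx": 0, "wy": 0, "wz": 0, "grip": 45}
  ]
}}

```text
time_s: 52.1
position: [0.4803, -0.2306, 0.0457]
tcp_rot: [[0.998, 0.061, 0.019], [-0.064, 0.942, 0.33], [0.003, -0.331, 0.944]]
force: [-0.4, 0.4, -1.4]
opening: 0.592
```

Call:
{"fn": "drive_tool", "kwargs": {
  "commands": [
    {"dx": 0, "dy": 0.02, "dz": -0.06, "wx": 0, "wy": 0, "wz": 0, "grip": 45},
    {"dx": 0, "dy": 0, "dz": 0, "wx": 0, "wy": 0, "wz": 0, "grip": 45}
  ]
}}

```text
time_s: 52.35
position: [0.4802, -0.2305, 0.0429]
tcp_rot: [[0.998, 0.061, 0.019], [-0.064, 0.942, 0.33], [0.002, -0.331, 0.944]]
force: [-0.3, 0.2, -1.3]
opening: 0.598
```

Call:
{"fn": "drive_tool", "kwargs": {
  "commands": [
    {"dx": 0, "dy": 0.03, "dz": -0.08, "wx": 0, "wy": 0, "wz": 0, "grip": 45},
    {"dx": 0, "dy": 0, "dz": 0, "wx": 0, "wy": 0, "wz": 0, "grip": 45},
    {"dx": 0, "dy": 0, "dz": 0, "wx": 0, "wy": 0, "wz": 0, "grip": 56},
    {"dx": 0, "dy": 0, "dz": 0, "wx": 0, "wy": 0, "wz": 0, "grip": 66},
    {"dx": 0, "dy": 0, "dz": 0, "wx": 0, "wy": 0, "wz": 0, "grip": 80},
    {"dx": 0, "dy": 0, "dz": 0, "wx": 0, "wy": 0, "wz": 0, "grip": 80}
  ]
}}

```text
time_s: 53.1
position: [0.4802, -0.2304, 0.0396]
tcp_rot: [[0.998, 0.061, 0.019], [-0.064, 0.942, 0.33], [0.002, -0.33, 0.944]]
force: [0.3, -0.8, -0.6]
opening: 0.877
```

Call:
{"fn": "drive_tool", "kwargs": {
  "commands": [
    {"dx": 0, "dy": -0.2, "dz": 0.56, "wx": 0, "wy": 0, "wz": 0, "grip": 80},
    {"dx": 0, "dy": -0.28, "dz": 0.8, "wx": 0, "wy": 0, "wz": 0, "grip": 80},
    {"dx": 0, "dy": -0.3, "dz": 0.85, "wx": 0, "wy": 0, "wz": 0, "grip": 87},
    {"dx": 0, "dy": 0, "dz": 0, "wx": -0.1, "wy": 0, "wz": 0, "grip": 87},
    {"dx": 0, "dy": 0, "dz": 0, "wx": -0.1, "wy": 0, "wz": 0, "grip": 87},
    {"dx": 0, "dy": 0, "dz": 0, "wx": -0.1, "wy": 0, "wz": 0, "grip": 87},
    {"dx": 0, "dy": 0, "dz": 0, "wx": -0.1, "wy": 0, "wz": 0, "grip": 87},
    {"dx": 0, "dy": 0, "dz": 0, "wx": -0.1, "wy": 0, "wz": 0, "grip": 87}
  ]
}}

```text
time_s: 54.1
position: [0.48, -0.231, 0.1338]
tcp_rot: [[0.998, 0.03, 0.057], [-0.064, 0.428, 0.902], [0.003, -0.903, 0.429]]
force: [-0.1, 0.9, -0.3]
opening: 1.0
```

Call:
{"fn": "drive_tool", "kwargs": {
  "commands": [
    {"dx": 0, "dy": 0, "dz": 0, "wx": -0.1, "wy": 0, "wz": 0, "grip": 87},
    {"dx": 0, "dy": 0, "dz": 0, "wx": -0.1, "wy": 0, "wz": 0, "grip": 87},
    {"dx": 0, "dy": 0, "dz": 0, "wx": -0.1, "wy": 0, "wz": 0, "grip": 87},
    {"dx": 0, "dy": 0, "dz": 0, "wx": -0.1, "wy": 0, "wz": 0, "grip": 87},
    {"dx": 0, "dy": 0, "dz": 0, "wx": -0.07, "wy": 0, "wz": 0, "grip": 87},
    {"dx": 0, "dy": 0, "dz": 0, "wx": 0, "wy": 0, "wz": 0, "grip": 87}
  ]
}}

```text
time_s: 54.85
position: [0.4794, -0.2285, 0.1329]
tcp_rot: [[0.998, -0.018, 0.058], [-0.06, -0.283, 0.957], [-0.001, -0.959, -0.284]]
force: [-0.8, 1.0, -0.6]
opening: 1.001
```

```bash
python3 - <<'E'
from h import *
p,d=shot("wrist"); W=world(d,"wrist"); [print("w",c) for c in cups(p,W,.045,.075)]
plan([.481,-.196,.10],86,-18); plan([.481,-.196,.032],86,-18)
E
```

```text
w (np.int32(7706), array([286., 160.]), (array([ 481.8, -212.4]), array([73.2, 52.1]), 86.1), np.float64(0.056))
t 54.9 p [ 0.4799 -0.2296  0.1331] R [[0.998, -0.017, 0.06], [-0.062, -0.283, 0.957], [0.001, -0.959, -0.284]] F [ 1.2 -0.4 -0.1] op 87.0 q [-29.8  32.3 105.2 -24.6  37.6  -7.2]
TURN [-0.017  0.005  0.002] rows>= 1.0 SHIFT(after turn) [-0.03  0.45  1.06] ik [-25.  35. 107. -31.  34.   4.] 0.0
t 54.9 p [ 0.4799 -0.2296  0.1331] R [[0.998, -0.017, 0.06], [-0.062, -0.283, 0.957], [0.001, -0.959, -0.284]] F [ 1.2 -0.4 -0.1] op 87.0 q [-29.8  32.3 105.2 -24.6  37.6  -7.2]
TURN [-0.017  0.005  0.002] rows>= 1.0 SHIFT(after turn) [-0.03  2.07  1.58] ik [-25.  43. 109. -39.  27.  14.] 0.0
```

Call:
{"fn": "drive_tool", "kwargs": {
  "commands": [
    {"dx": 0.01, "dy": 0.22, "dz": 0.53, "wx": 0, "wy": 0, "wz": 0, "grip": 87},
    {"dx": 0.01, "dy": 0.22, "dz": 0.53, "wx": 0, "wy": 0, "wz": 0, "grip": 87},
    {"dx": 0, "dy": 0.45, "dz": 0.13, "wx": 0, "wy": 0, "wz": 0, "grip": 87},
    {"dx": 0, "dy": 0.45, "dz": 0.13, "wx": 0, "wy": 0, "wz": 0, "grip": 87},
    {"dx": 0, "dy": 0.45, "dz": 0.13, "wx": 0, "wy": 0, "wz": 0, "grip": 87},
    {"dx": 0, "dy": 0.25, "dz": 0.08, "wx": 0, "wy": 0, "wz": 0, "grip": 87},
    {"dx": 0, "dy": 0, "dz": 0, "wx": 0, "wy": 0, "wz": 0, "grip": 87}
  ]
}}

```text
time_s: 55.78
position: [0.483, -0.1962, 0.037]
tcp_rot: [[0.998, -0.018, 0.063], [-0.065, -0.285, 0.956], [0.001, -0.959, -0.285]]
force: [-0.0, 0.5, 0.4]
opening: 1.004
```

Call:
{"fn": "drive_tool", "kwargs": {
  "commands": [
    {"dx": 0, "dy": 0, "dz": 0, "wx": 0, "wy": 0, "wz": 0, "grip": 45},
    {"dx": 0, "dy": 0, "dz": 0, "wx": 0, "wy": 0, "wz": 0, "grip": 45},
    {"dx": 0, "dy": 0, "dz": 0, "wx": 0, "wy": 0, "wz": 0, "grip": 45},
    {"dx": 0, "dy": 0, "dz": 0, "wx": 0, "wy": 0, "wz": 0, "grip": 45},
    {"dx": 0, "dy": -0.5, "dz": -0.15, "wx": 0, "wy": 0, "wz": 0, "grip": 45},
    {"dx": 0, "dy": -0.85, "dz": -0.25, "wx": 0, "wy": 0, "wz": 0, "grip": 45},
    {"dx": 0, "dy": -0.85, "dz": -0.25, "wx": 0, "wy": 0, "wz": 0, "grip": 45},
    {"dx": 0, "dy": -0.85, "dz": -0.25, "wx": 0, "wy": 0, "wz": 0, "grip": 45}
  ]
}}

```text
time_s: 56.78
position: [0.4824, -0.1946, 0.1654]
tcp_rot: [[0.998, -0.017, 0.061], [-0.064, -0.284, 0.957], [0.001, -0.959, -0.285]]
force: [0.2, -0.3, -2.6]
opening: 0.593
```

```bash
python3 - <<'E'
from h import *
plan([.453,-.03,.17],86,-17); plan([.453,-.03,.08],86,73)
p,d=shot("wrist"); W=world(d,"wrist"); [print("w",c) for c in cups(p,W,.12,.22)]
E
```

```text
t 56.77 p [ 0.4824 -0.1946  0.1654] R [[0.998, -0.017, 0.061], [-0.064, -0.284, 0.957], [0.001, -0.959, -0.285]] F [ 0.2 -0.3 -2.6] op 51.6 q [-26.   28.7 104.8 -23.   42.3  -5.8]
TURN [-0.005  0.004  0.002] rows>= 1.0 SHIFT(after turn) [-1.02 -1.37  3.84] ik [ -7.  26. 110. -24.  46.  14.] 0.0
t 56.77 p [ 0.4824 -0.1946  0.1654] R [[0.998, -0.017, 0.061], [-0.064, -0.284, 0.957], [0.001, -0.959, -0.285]] F [ 0.2 -0.3 -2.6] op 51.6 q [-26.   28.7 104.8 -23.   42.3  -5.8]
TURN [ 0.995  0.004 -0.001] rows>= 9.0 SHIFT(after turn) [-1.02  4.43 -0.86] ik [-47.  60. 103.  45.  85. -77.] 0.0
w (np.int32(7938), array([285., 235.]), (array([ 486.3, -169.7]), array([46.9, 61.7]), 86.2), np.float64(0.1664))
w (np.int32(3011), array([284., 313.]), (array([ 483.1, -211.9]), array([23.6, 51.9]), 86.6), np.float64(0.1843))
```

Call:
{"fn": "drive_tool", "kwargs": {
  "commands": [
    {"dx": -0.18, "dy": -0.23, "dz": 0.64, "wx": 0, "wy": 0, "wz": 0, "grip": 45},
    {"dx": -0.18, "dy": -0.23, "dz": 0.64, "wx": 0, "wy": 0, "wz": 0, "grip": 45},
    {"dx": -0.18, "dy": -0.23, "dz": 0.64, "wx": 0, "wy": 0, "wz": 0, "grip": 45},
    {"dx": -0.18, "dy": -0.23, "dz": 0.64, "wx": 0, "wy": 0, "wz": 0, "grip": 45},
    {"dx": -0.18, "dy": -0.23, "dz": 0.64, "wx": 0, "wy": 0, "wz": 0, "grip": 45},
    {"dx": -0.18, "dy": -0.23, "dz": 0.64, "wx": 0, "wy": 0, "wz": 0, "grip": 45},
    {"dx": 0, "dy": 0, "dz": 0, "wx": 0, "wy": 0, "wz": 0, "grip": 45}
  ]
}}

```text
time_s: 57.7
position: [0.4492, -0.0281, 0.1732]
tcp_rot: [[0.998, -0.017, 0.058], [-0.061, -0.285, 0.957], [0.0, -0.958, -0.285]]
force: [0.4, -0.6, -2.2]
opening: 0.593
```

Call:
{"fn": "drive_tool", "kwargs": {
  "commands": [
    {"dx": 0, "dy": 0, "dz": 0, "wx": 0.1, "wy": 0, "wz": 0, "grip": 45},
    {"dx": 0, "dy": 0, "dz": 0, "wx": 0.1, "wy": 0, "wz": 0, "grip": 45},
    {"dx": 0, "dy": 0, "dz": 0, "wx": 0.1, "wy": 0, "wz": 0, "grip": 45},
    {"dx": 0, "dy": 0, "dz": 0, "wx": 0.1, "wy": 0, "wz": 0, "grip": 45},
    {"dx": 0, "dy": 0, "dz": 0, "wx": 0.1, "wy": 0, "wz": 0, "grip": 45}
  ]
}}

```text
time_s: 58.32
position: [0.4506, -0.0313, 0.1738]
tcp_rot: [[0.998, 0.035, 0.055], [-0.065, 0.477, 0.877], [0.005, -0.878, 0.478]]
force: [0.4, 0.5, -3.1]
opening: 0.596
```

Call:
{"fn": "drive_tool", "kwargs": {
  "commands": [
    {"dx": 0, "dy": 0, "dz": 0, "wx": 0.1, "wy": 0, "wz": 0, "grip": 45},
    {"dx": 0, "dy": 0, "dz": 0, "wx": 0.1, "wy": 0, "wz": 0, "grip": 45},
    {"dx": 0, "dy": 0, "dz": 0, "wx": 0.1, "wy": 0, "wz": 0, "grip": 45},
    {"dx": 0, "dy": 0, "dz": 0, "wx": 0.1, "wy": 0, "wz": 0, "grip": 45},
    {"dx": 0, "dy": 0, "dz": 0, "wx": 0.1, "wy": 0, "wz": 0, "grip": 45},
    {"dx": 0, "dy": 0, "dz": 0, "wx": 0, "wy": 0, "wz": 0, "grip": 45}
  ]
}}

```text
time_s: 59.08
position: [0.4503, -0.0316, 0.1707]
tcp_rot: [[0.998, 0.063, 0.02], [-0.066, 0.956, 0.286], [-0.001, -0.287, 0.958]]
force: [0.1, -0.6, -1.2]
opening: 0.595
```

```bash
python3 - <<'E'
from h import *
plan([.45,-.03,.08],86,73)
held(.39,.51,-.09,.1,.1,.25)
held(.51,.57,-.09,.1,.05,.1)
E
```

```text
t 59.08 p [ 0.4503 -0.0316  0.1707] R [[0.998, 0.063, 0.02], [-0.066, 0.956, 0.286], [-0.001, -0.287, 0.958]] F [ 0.1 -0.6 -1.2] op 51.8 q [-47.1  49.7 104.5  44.2  91.6 -71.5]
TURN [-0.004  0.    -0.002] rows>= 1.0 SHIFT(after turn) [-0.01  0.63 -2.16] ik [-47.  60. 103.  44.  85. -77.] 0.0
top 571 z3-97 [0.1428 0.1914 0.1947] (array([456.3, -29.2]), array([68.4, 66.9]), 84.5)
scene 526 z3-97 [0.1265 0.1854 0.1963] (array([447. , -18.8]), array([75.1, 63.1]), 11.5)
top 408 z3-97 [0.0676 0.0845 0.0881] (array([538.8, -32.8]), array([51.7, 52. ]), 83.8)
scene 371 z3-97 [0.0521 0.0823 0.089 ] (array([540.2, -30.1]), array([54.4, 55.1]), 84.8)
```

Call:
{"fn": "drive_tool", "kwargs": {
  "commands": [
    {"dx": 0, "dy": 0.13, "dz": -0.44, "wx": 0, "wy": 0, "wz": 0, "grip": 45},
    {"dx": 0, "dy": 0.13, "dz": -0.44, "wx": 0, "wy": 0, "wz": 0, "grip": 45},
    {"dx": 0, "dy": 0.13, "dz": -0.44, "wx": 0, "wy": 0, "wz": 0, "grip": 45},
    {"dx": 0, "dy": 0.13, "dz": -0.44, "wx": 0, "wy": 0, "wz": 0, "grip": 45},
    {"dx": 0, "dy": 0.13, "dz": -0.44, "wx": 0, "wy": 0, "wz": 0, "grip": 45},
    {"dx": 0, "dy": 0, "dz": 0, "wx": 0, "wy": 0, "wz": 0, "grip": 45}
  ]
}}

```text
time_s: 60.02
position: [0.4502, -0.0297, 0.0805]
tcp_rot: [[0.998, 0.061, 0.018], [-0.064, 0.957, 0.284], [0.0, -0.284, 0.959]]
force: [-0.4, 0.9, -1.5]
opening: 0.597
```

Call:
{"fn": "drive_tool", "kwargs": {
  "commands": [
    {"dx": 0, "dy": 0.03, "dz": -0.09, "wx": 0, "wy": 0, "wz": 0, "grip": 45},
    {"dx": 0, "dy": 0.03, "dz": -0.09, "wx": 0, "wy": 0, "wz": 0, "grip": 45},
    {"dx": 0, "dy": 0.03, "dz": -0.09, "wx": 0, "wy": 0, "wz": 0, "grip": 45},
    {"dx": 0, "dy": 0, "dz": 0, "wx": 0, "wy": 0, "wz": 0, "grip": 45}
  ]
}}

```text
time_s: 60.52
position: [0.4505, -0.0296, 0.0705]
tcp_rot: [[0.998, 0.062, 0.016], [-0.064, 0.956, 0.285], [0.002, -0.286, 0.958]]
force: [0.3, 0.1, -1.5]
opening: 0.599
```

```bash
python3 - <<'E'
from h import *
plan([.45,-.03,.063],86,73)
held(.39,.505,-.09,.1,.078,.25)
E
```

```text
t 60.52 p [ 0.4505 -0.0296  0.0705] R [[0.998, 0.062, 0.016], [-0.064, 0.956, 0.285], [0.002, -0.286, 0.958]] F [ 0.3  0.1 -1.5] op 52.1 q [-46.9  61.  102.6  44.5  84.9 -78.2]
TURN [-0.004  0.002 -0.003] rows>= 1.0 SHIFT(after turn) [-0.01 -0.03 -0.18] ik [-47.  62. 102.  44.  84. -78.] 0.0
top 413 z3-97 [0.0846 0.0913 0.0946] (array([465.4, -35.3]), array([81.5, 84.5]), 86.3)
scene 275 z3-97 [0.0791 0.0905 0.0962] (array([446.5, -19.3]), array([67.8, 57.9]), 0.3)
```

Call:
{"fn": "drive_tool", "kwargs": {
  "commands": [
    {"dx": 0, "dy": 0.02, "dz": -0.07, "wx": 0, "wy": 0, "wz": 0, "grip": 45},
    {"dx": 0, "dy": 0.02, "dz": -0.06, "wx": 0, "wy": 0, "wz": 0, "grip": 45},
    {"dx": 0, "dy": 0.01, "dz": -0.04, "wx": 0, "wy": 0, "wz": 0, "grip": 45},
    {"dx": 0, "dy": 0, "dz": 0, "wx": 0, "wy": 0, "wz": 0, "grip": 45}
  ]
}}

```text
time_s: 61.12
position: [0.4505, -0.0295, 0.0637]
tcp_rot: [[0.998, 0.062, 0.016], [-0.064, 0.957, 0.284], [0.002, -0.285, 0.959]]
force: [0.4, -0.6, 0.5]
opening: 0.595
```

Call:
{"fn": "drive_tool", "kwargs": {
  "commands": [
    {"dx": 0, "dy": 0, "dz": 0, "wx": 0, "wy": 0, "wz": 0, "grip": 56},
    {"dx": 0, "dy": 0, "dz": 0, "wx": 0, "wy": 0, "wz": 0, "grip": 64},
    {"dx": 0, "dy": 0, "dz": 0, "wx": 0, "wy": 0, "wz": 0, "grip": 64},
    {"dx": 0, "dy": -0.4, "dz": 0, "wx": 0, "wy": 0, "wz": 0, "grip": 64},
    {"dx": 0, "dy": -0.8, "dz": 0, "wx": 0, "wy": 0, "wz": 0, "grip": 64},
    {"dx": 0, "dy": -0.8, "dz": 0.2, "wx": 0, "wy": 0, "wz": 0, "grip": 64},
    {"dx": 0, "dy": -0.5, "dz": 0.9, "wx": 0, "wy": 0, "wz": 0, "grip": 87},
    {"dx": 0, "dy": -0.3, "dz": 0.9, "wx": 0, "wy": 0, "wz": 0, "grip": 87}
  ]
}}

```text
time_s: 62.12
position: [0.4449, -0.116, 0.1732]
tcp_rot: [[0.998, 0.064, 0.016], [-0.066, 0.956, 0.286], [0.003, -0.287, 0.958]]
force: [-0.6, 0.2, 0.3]
opening: 0.881
```

Call:
{"fn": "drive_tool", "kwargs": {
  "commands": [
    {"dx": 0, "dy": -0.3, "dz": 0.9, "wx": 0, "wy": 0, "wz": 0, "grip": 87},
    {"dx": 0, "dy": -0.3, "dz": 0.9, "wx": 0, "wy": 0, "wz": 0, "grip": 87},
    {"dx": 0, "dy": 0, "dz": 0, "wx": 0, "wy": 0, "wz": 0, "grip": 87}
  ]
}}

```text
time_s: 62.5
position: [0.4447, -0.1176, 0.25]
tcp_rot: [[0.998, 0.063, 0.013], [-0.064, 0.955, 0.29], [0.006, -0.29, 0.957]]
force: [0.1, -0.0, 0.8]
opening: 0.998
```

```bash
cat >> h.py <<'E'
def check():
    a=np.radians(-4.2);C=np.array([.5495,-.0354])
    for n in("top","scene"):
        p,d=shot(n); W=world(d,n); hsv=cv2.cvtColor(p,cv2.COLOR_RGB2HSV); z=W[...,2]
        for x0,x1 in((.41,.495),(.495,.585),(.59,.68)):
            m=(hsv[...,0]<14)&(hsv[...,1]>90)&(W[...,0]>x0)&(W[...,0]<x1)&(W[...,1]>-.1)&(W[...,1]<.07)&(z>.07)&(z<.1)
            if m.sum()<20: print(n,x0,"few"); continue
            r=rect(W[m]); v=np.array(r[0])/1000-C; co=np.linalg.lstsq(np.c_[W[m][:,:2],np.ones(m.sum())],z[m],rcond=None)[0]
            print(n,m.sum(),"z",np.median(z[m]).round(4),r,"rack xy",[round(v[0]*np.cos(a)+v[1]*np.sin(a),3),round(-v[0]*np.sin(a)+v[1]*np.cos(a),3)],"slope",np.degrees(co[:2]).round(1))
E
python3 - <<'E'
from h import *
check()
held(.3,.5,.2,.4,.1,.3)
p,d=shot("top","t9"); W=world(d,"top")
m=(W[...,2]>.13)&(W[...,2]<.18)&(W[...,0]>.42)&(W[...,0]<.58)&(W[...,1]<.29)&(W[...,1]>.15); print("stay z",np.median(W[m][:,2]))
plan([.401,.2804,.28],180-17,0)
E
```

```text
top 398 z 0.0844 (array([450.3, -18.9]), array([51.2, 51.6]), 86.1) rack xy [np.float64(-0.1), np.float64(0.009)] slope [-0.2  1.3]
top 394 z 0.0846 (array([538.8, -32.7]), array([51.7, 51.9]), 83.9) rack xy [np.float64(-0.011), np.float64(0.002)] slope [-0.  0.]
top 400 z 0.0844 (array([630.5, -22.7]), array([52.7, 51.9]), 79.4) rack xy [np.float64(0.08), np.float64(0.019)] slope [1.  0.2]
scene 261 z 0.0837 (array([451.6, -17.2]), array([55.9, 56.5]), 87.3) rack xy [np.float64(-0.099), np.float64(0.011)] slope [-3.1 -1.5]
scene 278 z 0.0836 (array([539.3, -30.1]), array([56. , 55.2]), 83.7) rack xy [np.float64(-0.011), np.float64(0.005)] slope [-3.2 -1.9]
scene 302 z 0.0831 (array([630.9, -21.8]), array([57.9, 55.4]), 78.1) rack xy [np.float64(0.08), np.float64(0.02)] slope [-2.5 -2.4]
stay z 0.1420525685059898
t 62.75 p [ 0.4443 -0.1164  0.2472] R [[0.998, 0.061, 0.018], [-0.064, 0.957, 0.284], [0.001, -0.285, 0.959]] F [-0.1  0.2 -0.9] op 87.1 q [-53.3  43.3  97.   39.8 104.4 -64.8]
TURN [-0.684 -0.725  0.541] rows>= 10.0 SHIFT(after turn) [ 9.17 -0.9   3.94] ik [ 22.  17.  98.   0.  65. -51.] 0.0
```

View pics/t9.png

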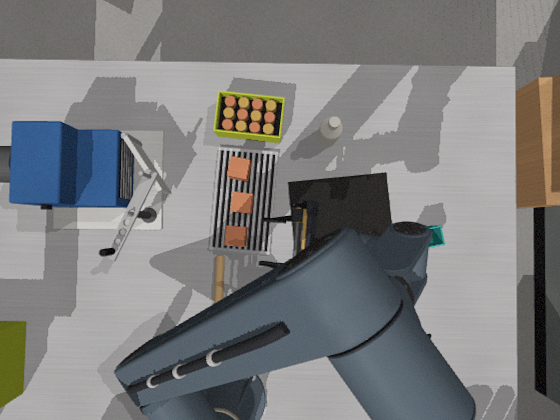

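```bash
python3 - <<'E'
from h import *
plan([.4012,.2804,.28],150,0)
E
```

```text
t 62.75 p [ 0.4443 -0.1164  0.2472] R [[0.998, 0.061, 0.018], [-0.064, 0.957, 0.284], [0.001, -0.285, 0.959]] F [-0.1  0.2 -0.9] op 87.1 q [-53.3  43.3  97.   39.8 104.4 -64.8]
TURN [-0.726 -0.604  0.451] rows>= 9.0 SHIFT(after turn) [ 8.05 -0.9   5.89] ik [ 22.  17.  98.   0.  65. -38.] 0.0
```

Call:
{"fn": "drive_tool", "kwargs": {
  "commands": [
    {"dx": 0, "dy": 0, "dz": 0, "wx": -0.0726, "wy": -0.0604, "wz": 0.0451, "grip": 87},
    {"dx": 0, "dy": 0, "dz": 0, "wx": -0.0726, "wy": -0.0604, "wz": 0.0451, "grip": 87},
    {"dx": 0, "dy": 0, "dz": 0, "wx": -0.0726, "wy": -0.0604, "wz": 0.0451, "grip": 87},
    {"dx": 0, "dy": 0, "dz": 0, "wx": -0.0726, "wy": -0.0604, "wz": 0.0451, "grip": 87},
    {"dx": 0, "dy": 0, "dz": 0, "wx": -0.0726, "wy": -0.0604, "wz": 0.0451, "grip": 87}
  ]
}}

```text
time_s: 63.38
position: [0.4446, -0.1164, 0.247]
tcp_rot: [[0.864, -0.15, -0.481], [0.468, 0.595, 0.654], [0.188, -0.79, 0.584]]
force: [0.4, 0.7, -0.4]
opening: 0.998
```

Call:
{"fn": "drive_tool", "kwargs": {
  "commands": [
    {"dx": 0, "dy": 0, "dz": 0, "wx": -0.0726, "wy": -0.0604, "wz": 0.0451, "grip": 87},
    {"dx": 0, "dy": 0, "dz": 0, "wx": -0.0726, "wy": -0.0604, "wz": 0.0451, "grip": 87},
    {"dx": 0, "dy": 0, "dz": 0, "wx": -0.0726, "wy": -0.0604, "wz": 0.0451, "grip": 87},
    {"dx": 0, "dy": 0, "dz": 0, "wx": -0.0726, "wy": -0.0604, "wz": 0.0451, "grip": 87},
    {"dx": 0, "dy": 0, "dz": 0, "wx": -0.0726, "wy": -0.0604, "wz": 0.0451, "grip": 87},
    {"dx": 0, "dy": 0, "dz": 0, "wx": 0, "wy": 0, "wz": 0, "grip": 87}
  ]
}}

```text
time_s: 64.12
position: [0.4429, -0.1141, 0.2472]
tcp_rot: [[0.498, -0.002, -0.867], [0.867, 0.001, 0.498], [0.0, -1.0, 0.002]]
force: [0.3, 0.4, 0.1]
opening: 1.0
```

```bash
python3 - <<'E'
from h import *
plan([.4012,.2804,.28],150,0)
E
```

```text
t 64.12 p [ 0.4429 -0.1141  0.2472] R [[0.498, -0.002, -0.867], [0.867, 0.001, 0.498], [0.0, -1.0, 0.002]] F [0.3 0.4 0.1] op 87.0 q [-28.5  17.2 105.    0.   57.9 -88.6]
TURN [-0.001  0.001  0.   ] rows>= 1.0 SHIFT(after turn) [ 8.02 -0.9   5.83] ik [ 22.  17.  98.   0.  65. -38.] 0.0
```

Call:
{"fn": "drive_tool", "kwargs": {
  "commands": [
    {"dx": 0.73, "dy": -0.2, "dz": 0.53, "wx": 0, "wy": 0, "wz": 0, "grip": 87},
    {"dx": 0.73, "dy": -0.2, "dz": 0.53, "wx": 0, "wy": 0, "wz": 0, "grip": 87},
    {"dx": 0.73, "dy": -0.2, "dz": 0.53, "wx": 0, "wy": 0, "wz": 0, "grip": 87},
    {"dx": 0.73, "dy": -0.2, "dz": 0.53, "wx": 0, "wy": 0, "wz": 0, "grip": 87},
    {"dx": 0.73, "dy": -0.1, "dz": 0.53, "wx": 0, "wy": 0, "wz": 0, "grip": 87},
    {"dx": 0.73, "dy": 0, "dz": 0.53, "wx": 0, "wy": 0, "wz": 0, "grip": 87},
    {"dx": 0.73, "dy": 0, "dz": 0.53, "wx": 0, "wy": 0, "wz": 0, "grip": 87},
    {"dx": 0.73, "dy": 0, "dz": 0.53, "wx": 0, "wy": 0, "wz": 0, "grip": 87}
  ]
}}

```text
time_s: 65.12
position: [0.4149, 0.1716, 0.2828]
tcp_rot: [[0.502, -0.001, -0.865], [0.865, -0.001, 0.502], [-0.001, -1.0, 0.001]]
force: [0.7, -0.9, -0.8]
opening: 1.004
```

Call:
{"fn": "drive_tool", "kwargs": {
  "commands": [
    {"dx": 0.73, "dy": 0, "dz": 0.53, "wx": 0, "wy": 0, "wz": 0, "grip": 87},
    {"dx": 0.73, "dy": 0, "dz": 0.53, "wx": 0, "wy": 0, "wz": 0, "grip": 50},
    {"dx": 0.73, "dy": 0, "dz": 0.53, "wx": 0, "wy": 0, "wz": 0, "grip": 50},
    {"dx": 0, "dy": 0, "dz": 0, "wx": 0, "wy": 0, "wz": 0, "grip": 50}
  ]
}}

```text
time_s: 65.62
position: [0.4034, 0.28, 0.2824]
tcp_rot: [[0.498, -0.001, -0.867], [0.867, -0.001, 0.498], [-0.002, -1.0, 0.0]]
force: [-0.2, -0.7, -1.2]
opening: 0.74
```

```bash
python3 - <<'E'
from h import *
plan([.4012,.2804,.182],150,0)
p,d=shot("wrist"); W=world(d,"wrist"); m=(W[...,2]>.185)&(W[...,2]<.203)&(p.max(2)<70)&(abs(W[...,0]-.4)<.035)&(abs(W[...,1]-.28)<.035)
print(m.sum(),rect(W[m]) if m.any() else 0)
E
```

```text
t 65.62 p [0.4034 0.28   0.2824] R [[0.498, -0.001, -0.867], [0.867, -0.001, 0.498], [-0.002, -1.0, 0.0]] F [-0.2 -0.7 -1.2] op 64.4 q [ 21.7  17.1  98.1  -0.1  64.8 -38.4]
TURN [-0.     0.001 -0.001] rows>= 1.0 SHIFT(after turn) [-0.02  2.43  0.05] ik [ 22.  25. 105.  -0.  50. -38.] 0.0
99 (array([406.1, 279.4]), array([15.6,  8.6]), 30.2)
```

Call:
{"fn": "drive_tool", "kwargs": {
  "commands": [
    {"dx": 0, "dy": 0.7, "dz": 0.05, "wx": 0, "wy": 0, "wz": 0, "grip": 50},
    {"dx": 0, "dy": 0.8, "dz": 0, "wx": 0, "wy": 0, "wz": 0, "grip": 50},
    {"dx": 0, "dy": 0.8, "dz": 0, "wx": 0, "wy": 0, "wz": 0, "grip": 50},
    {"dx": 0, "dy": 0.11, "dz": 0, "wx": 0, "wy": 0, "wz": 0, "grip": 50},
    {"dx": 0, "dy": 0, "dz": 0, "wx": 0, "wy": 0, "wz": 0, "grip": 5},
    {"dx": 0, "dy": 0, "dz": 0, "wx": 0, "wy": 0, "wz": 0, "grip": 5},
    {"dx": 0, "dy": 0, "dz": 0, "wx": 0, "wy": 0, "wz": 0, "grip": 5},
    {"dx": 0, "dy": 0, "dz": 0, "wx": 0, "wy": 0, "wz": 0, "grip": 5}
  ]
}}

```text
time_s: 66.68
position: [0.4016, 0.2796, 0.1875]
tcp_rot: [[0.499, 0.003, -0.866], [0.866, -0.001, 0.499], [0.001, -1.0, -0.003]]
force: [0.0, -0.1, 0.2]
opening: 0.207
```

Call:
{"fn": "drive_tool", "kwargs": {
  "commands": [
    {"dx": 0, "dy": -0.2, "dz": 0, "wx": 0, "wy": 0, "wz": 0, "grip": 5},
    {"dx": 0, "dy": -0.4, "dz": 0, "wx": 0, "wy": 0, "wz": 0, "grip": 5},
    {"dx": 0, "dy": -0.32, "dz": 0, "wx": 0, "wy": 0, "wz": 0, "grip": 5},
    {"dx": 0, "dy": 0, "dz": 0, "wx": 0, "wy": 0, "wz": 0, "grip": 5}
  ]
}}

```text
time_s: 67.18
position: [0.4014, 0.2797, 0.2246]
tcp_rot: [[0.499, 0.003, -0.866], [0.866, -0.001, 0.499], [0.001, -1.0, -0.003]]
force: [0.9, 0.5, -2.6]
opening: 0.2
```

```bash
python3 - <<'E'
from h import *
s=st(); to([.476,.2498,s["position"][2]],s)
E
```

```text
t 67.17 p [0.4014 0.2797 0.2246] R [[0.499, 0.003, -0.866], [0.866, -0.001, 0.499], [0.001, -1.0, -0.003]] F [ 0.9  0.5 -2.6] op 17.4 q [ 2.180e+01  2.140e+01  1.026e+02 -1.000e-01  5.590e+01 -3.820e+01]
units dx dy dz [ 0.28  0.01 -1.99]
```

Call:
{"fn": "drive_tool", "kwargs": {
  "commands": [
    {"dx": 0.035, "dy": 0, "dz": -0.25, "wx": 0, "wy": 0, "wz": 0, "grip": 5},
    {"dx": 0.035, "dy": 0, "dz": -0.25, "wx": 0, "wy": 0, "wz": 0, "grip": 5},
    {"dx": 0.035, "dy": 0, "dz": -0.25, "wx": 0, "wy": 0, "wz": 0, "grip": 5},
    {"dx": 0.035, "dy": 0, "dz": -0.25, "wx": 0, "wy": 0, "wz": 0, "grip": 5},
    {"dx": 0.035, "dy": 0, "dz": -0.25, "wx": 0, "wy": 0, "wz": 0, "grip": 5},
    {"dx": 0.035, "dy": 0, "dz": -0.25, "wx": 0, "wy": 0, "wz": 0, "grip": 5},
    {"dx": 0.035, "dy": 0, "dz": -0.25, "wx": 0, "wy": 0, "wz": 0, "grip": 5},
    {"dx": 0.035, "dy": 0, "dz": -0.24, "wx": 0, "wy": 0, "wz": 0, "grip": 5}
  ]
}}

```text
time_s: 68.18
position: [0.4766, 0.2491, 0.2239]
tcp_rot: [[0.499, 0.002, -0.866], [0.866, -0.002, 0.499], [-0.0, -1.0, -0.003]]
force: [-0.3, -1.0, -3.3]
opening: 0.193
```

Call:
{"fn": "drive_tool", "kwargs": {
  "commands": [
    {"dx": 0, "dy": 0, "dz": 0, "wx": 0, "wy": 0, "wz": 0, "grip": 5},
    {"dx": 0, "dy": 0, "dz": 0, "wx": 0, "wy": 0, "wz": 0, "grip": 5}
  ]
}}

```text
time_s: 68.42
position: [0.4764, 0.2493, 0.224]
tcp_rot: [[0.499, 0.003, -0.866], [0.866, -0.002, 0.499], [0.0, -1.0, -0.004]]
force: [0.2, -1.8, -2.6]
opening: 0.194
```

```bash
python3 - <<'E'
from h import *
s=st(); to([.476,.2498,s["position"][2]],s)
pins=[]
for n in("top","scene"):
    p,d=shot(n); W=world(d,n); z=W[...,2]; x,y=W[...,0],W[...,1]
    m=(z>.197)&(z<.21)&(y>.08)&(y<.22)&(x>.58)&(x<.72)
    if m.sum()>3: print(n,"pin",m.sum(),W[m].mean(0).round(4)); pins.append(W[m].mean(0)[:2])
    if n=="top": cv2.imwrite("pics/t10.png",cv2.resize(p[120:240,70:230,::-1],None,fx=5,fy=5,interpolation=cv2.INTER_CUBIC)); print((z[200:224,116:146]*1000).round(0).astype(int))
E
```

```text
t 68.42 p [0.4764 0.2493 0.224 ] R [[0.499, 0.003, -0.866], [0.866, -0.002, 0.499], [0.0, -1.0, -0.004]] F [ 0.2 -1.8 -2.6] op 16.8 q [ 15.8  25.   96.   -0.2  58.8 -44.2]
units dx dy dz [ 0.01 -0.    0.02]
top pin 18 [0.6604 0.1424 0.2023]
[[ 118  113  111  104   95   89   86   74   69   61  174  176  178  177
   174   22   12    6    9  177  176  179  176  179  174  172    8    7
     7    7]
 [ 122  114  109   97   95   89   82   74   68   64  180  177  177  176
   168   20    9    7    9    7  179  178  175  176  175  170    7    9
     9    4]
 [ 121  112  106  101   91   86   78   75   71  176  176  178  177  173
    29   18   10    8    4    9  178  175  176  177  173    5    5    5
     8    2]
 [ 120  114  110  103   97   88   81   76   71  178  175  176  177  174
    30   19   14    5    5    6  176  179  177  175    3    8    5    4
     7    6]
 [ 125  115  106  103   95   86   84   74  173  179  175  180  178  176
   170   18   13    4    5  178  175  178  176  172    3    8    4    3
     7    6]
 [ 116  111  109   97   94   85   81  181  177  177  176  177  175  178
  
[... 2245 characters left out ...]
 8    6    8   10   12
    14   14]
 [ 297  296  296  294  298  294  289  288  277  177  176  178  176  170
     9    6    5    6   11   11    7   11    7    3    7    7   10   12
    13   12]
 [ 296  296  300  298  293  293  290  283  176  177  175  176  175    8
     5    3    7    6    6    5    4    6    5    4    5   13    6   13
    13   13]
 [ 294  297  297  297  294  292  291  290  290  178  177  176  169   10
     7    5    7    9    9    4    6    5    5    6    5    6    5   10
     8    9]
 [ 295  293  296  295  293  290  290  292  291  291  178  171    9    7
     8    6    5    6    7    6    2    7    7    4    6   10    6   10
     5   10]]
scene pin 15 [0.6604 0.1447 0.2012]
```

View pics/t10.png

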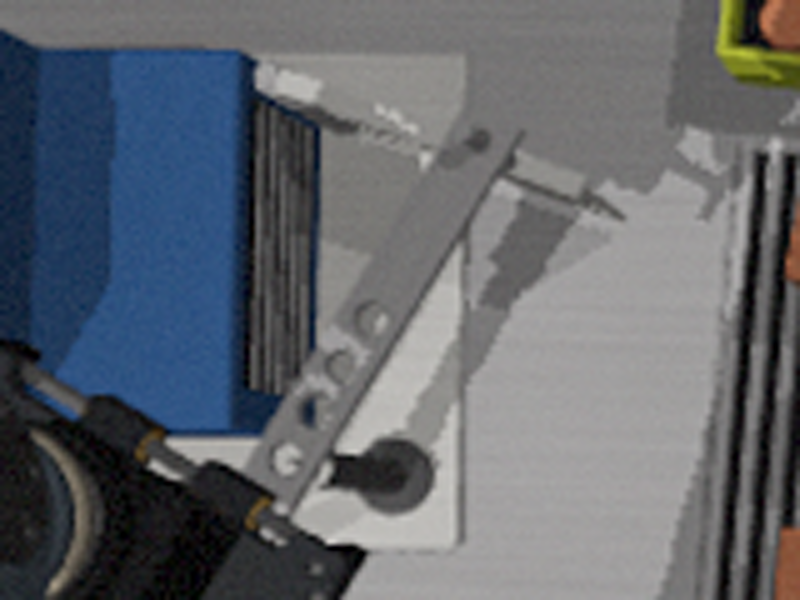

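Call:
{"fn": "drive_tool", "kwargs": {
  "commands": [
    {"dx": 0.034, "dy": 0, "dz": 0.09, "wx": 0, "wy": 0, "wz": 0, "grip": 5},
    {"dx": 0, "dy": 0.15, "dz": 0, "wx": 0, "wy": 0, "wz": 0, "grip": 5},
    {"dx": 0, "dy": 0.15, "dz": 0, "wx": 0, "wy": 0, "wz": 0, "grip": 5},
    {"dx": 0, "dy": 0.1, "dz": 0, "wx": 0, "wy": 0, "wz": 0, "grip": 5},
    {"dx": 0, "dy": 0, "dz": 0, "wx": 0, "wy": 0, "wz": 0, "grip": 5}
  ]
}}

```text
time_s: 69.15
position: [0.4731, 0.2522, 0.2072]
tcp_rot: [[0.5, 0.001, -0.866], [0.866, -0.002, 0.5], [-0.001, -1.0, -0.001]]
force: [-0.0, -1.3, -2.8]
opening: 0.198
```

Call:
{"fn": "drive_tool", "kwargs": {
  "commands": [
    {"dx": 0, "dy": 0.08, "dz": 0, "wx": 0, "wy": 0, "wz": 0, "grip": 5},
    {"dx": 0, "dy": 0.08, "dz": 0, "wx": 0, "wy": 0, "wz": 0, "grip": 5},
    {"dx": 0, "dy": 0, "dz": 0, "wx": 0, "wy": 0, "wz": 0, "grip": 5}
  ]
}}

```text
time_s: 69.53
position: [0.4733, 0.2523, 0.2011]
tcp_rot: [[0.499, 0.001, -0.866], [0.866, -0.002, 0.499], [-0.001, -1.0, -0.002]]
force: [-0.7, -1.1, -2.2]
opening: 0.194
```

```bash
python3 - <<'E'
from h import *
s=st()
E
```

```text
t 69.53 p [0.4733 0.2523 0.2011] R [[0.499, 0.001, -0.866], [0.866, -0.002, 0.499], [-0.001, -1.0, -0.002]] F [-0.7 -1.1 -2.2] op 16.9 q [ 16.2  26.8  97.4  -0.1  55.7 -43.8]
```

Call:
{"fn": "drive_tool", "kwargs": {
  "commands": [
    {"dx": 0, "dy": 0.1, "dz": 0, "wx": 0, "wy": 0, "wz": 0, "grip": 5},
    {"dx": 0, "dy": 0.1, "dz": 0, "wx": 0, "wy": 0, "wz": 0, "grip": 5},
    {"dx": 0, "dy": 0.1, "dz": 0, "wx": 0, "wy": 0, "wz": 0, "grip": 5},
    {"dx": 0, "dy": 0.03, "dz": 0, "wx": 0, "wy": 0, "wz": 0, "grip": 5},
    {"dx": 0, "dy": 0, "dz": 0, "wx": 0, "wy": 0, "wz": 0, "grip": 5}
  ]
}}

```text
time_s: 70.15
position: [0.4735, 0.2523, 0.1883]
tcp_rot: [[0.5, 0.002, -0.866], [0.866, -0.001, 0.5], [-0.0, -1.0, -0.002]]
force: [-1.0, 0.0, -0.1]
opening: 0.196
```

Call:
{"fn": "drive_tool", "kwargs": {
  "commands": [
    {"dx": 0, "dy": 0, "dz": 0, "wx": 0, "wy": 0, "wz": 0, "grip": 40},
    {"dx": 0, "dy": 0, "dz": 0, "wx": 0, "wy": 0, "wz": 0, "grip": 40},
    {"dx": 0, "dy": 0, "dz": 0, "wx": 0, "wy": 0, "wz": 0, "grip": 40},
    {"dx": 0, "dy": -0.7, "dz": 0, "wx": 0, "wy": 0, "wz": 0, "grip": 40},
    {"dx": 0, "dy": -0.9, "dz": 0, "wx": 0, "wy": 0, "wz": 0, "grip": 40},
    {"dx": 0, "dy": -0.9, "dz": 0, "wx": 0, "wy": 0, "wz": 0, "grip": 87},
    {"dx": 0, "dy": -0.9, "dz": 0.5, "wx": 0, "wy": 0, "wz": 0, "grip": 87},
    {"dx": 0, "dy": 0, "dz": 0.9, "wx": 0, "wy": 0, "wz": 0, "grip": 87}
  ]
}}

```text
time_s: 71.15
position: [0.4271, 0.2813, 0.3275]
tcp_rot: [[0.501, 0.01, -0.865], [0.865, 0.002, 0.501], [0.007, -1.0, -0.008]]
force: [-0.7, 0.8, -0.2]
opening: 0.719
```

Call:
{"fn": "drive_tool", "kwargs": {
  "commands": [
    {"dx": 0, "dy": 0, "dz": 0.9, "wx": 0, "wy": 0, "wz": 0, "grip": 87},
    {"dx": 0, "dy": 0, "dz": 0, "wx": 0, "wy": 0, "wz": 0, "grip": 87}
  ]
}}

```text
time_s: 71.4
position: [0.3914, 0.2992, 0.3243]
tcp_rot: [[0.497, 0.002, -0.868], [0.868, -0.001, 0.497], [-0.0, -1.0, -0.002]]
force: [0.7, -0.4, 0.6]
opening: 0.932
```

```bash
python3 - <<'E'
from h import *
st(); check()
p,d=shot("top"); W=world(d,"top"); z=W[...,2]; cv2.imwrite("pics/t11.png",cv2.resize(p[120:240,70:230,::-1],None,fx=5,fy=5,interpolation=cv2.INTER_CUBIC))
m=(z>.13)&(z<.18)&(W[...,0]>.5)&(W[...,0]<.62)&(W[...,1]<.24)&(W[...,1]>.15); print("stay z",np.percentile(z[m],[10,50,90]))
print((z[206:220,120:140]*1000).round().astype(int))
E
```

```text
t 71.4 p [0.3914 0.2992 0.3243] R [[0.497, 0.002, -0.868], [0.868, -0.001, 0.497], [-0.0, -1.0, -0.002]] F [ 0.7 -0.4  0.6] op 81.1 q [ 24.4  14.5  94.6  -0.1  70.9 -35.7]
top 401 z 0.0845 (array([450.2, -18.7]), array([51.9, 51.7]), 86.3) rack xy [np.float64(-0.1), np.float64(0.009)] slope [-0.2  1.3]
top 400 z 0.0844 (array([538.9, -32.7]), array([52.1, 52.4]), 83.9) rack xy [np.float64(-0.011), np.float64(0.002)] slope [0.1 0.4]
top 397 z 0.0843 (array([630.3, -22.9]), array([52.1, 52. ]), 79.6) rack xy [np.float64(0.08), np.float64(0.018)] slope [1.2 0.6]
scene 256 z 0.0835 (array([450.6, -16.2]), array([55., 58.]), 87.9) rack xy [np.float64(-0.1), np.float64(0.012)] slope [-3.7 -1.9]
scene 283 z 0.0836 (array([539.9, -30.8]), array([57.1, 56.2]), 79.5) rack xy [np.float64(-0.01), np.float64(0.004)] slope [-3.2 -1.8]
scene 301 z 0.0834 (array([631.3, -20.6]), array([54. , 55.9]), 78.5) rack xy [np.float64(0.08), np.float64(0.021)] slope [-2.2 -2.5]
stay z [0.13891768 0.14231313 0.14477212]
[[ 91  86  75  72  68  59  52  46 139 144 141 144 140 141 141   4   7   7
    1 143]
 [ 45 
[... 399 characters left out ...]
 143 144
  145 138]
 [  8   6   5   6 140 142 144 143 157 155 153 147 139   6 142 143 144 143
  146 135]
 [  8   6   7   9 138 143 139 142 139 159 155 150 142 136 139 144 142 145
  138 109]
 [  5  10   6 139 144 145 141 142 138 156 154 150 145 137 145 139 145 140
  117 109]
 [  5   3 141 143 144 143 140 144 153 156 154 143 138 141 143 143 145 140
  115 109]
 [  8   5 143 146 142 142 146 143 142 143 141   3 144 141 140 141 140 120
  108 106]
 [  9 144 140 145 140 143 141 144 143 143 146 140 144 144 142 140 137 109
  103  96]
 [  6 144 144 142 143 144 146 142 142 142 142 147 141 143 142 141   9   7
    5  81]
 [185 174 171 165 158 151 143 144 144 142 142 144 142 142 137   6   9   8
    8   6]]
```

View pics/t11.png

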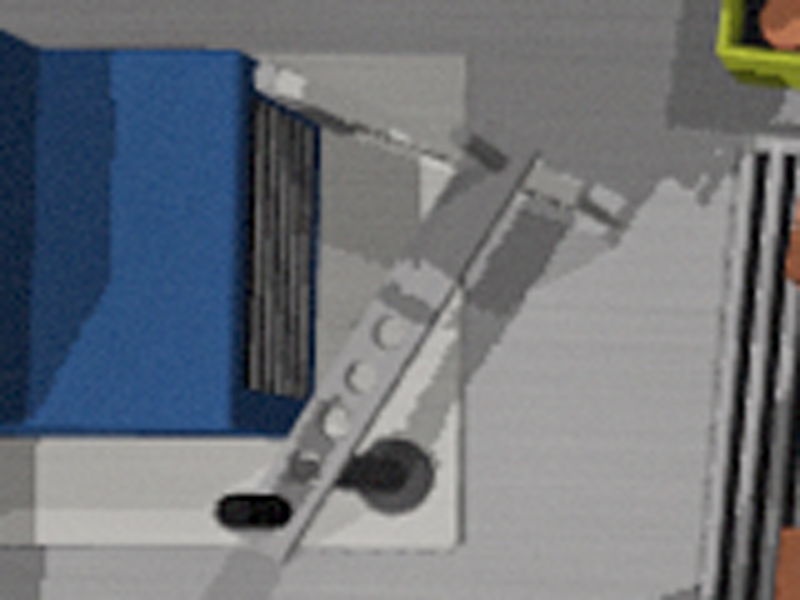

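The peg stands through the last hole, and the stay's top reads 0.142 m, so it is fully down. All three cups are still on the rack, mouth down, and the arm is clear.

```bash
python3 -c "
from rig import workorder
print(workorder.hand_in())"
```

```text
the job is handed in; nothing more can be done
None
```

The job is handed in, about 71 s into the 210 s allowed. The hand-in gave no verdict.

**What I did:**
- I set the stay's hole nearest the pivot over the peg.
- I turned all three copper cups over. Each was laid on its side, regripped near its bottom, and stood mouth down on the rack.
- I moved the stay to the hole nearest the knob, with the flap wide open, and backed the arm off.

**Last checks:**
- **Stay:** its top is at 0.142 m, which is fully down, and the peg shows through the hole nearest the knob. It was also fully down on the first hole when the third cup was placed.
- **Cups:** their upturned bottoms are at about 0.084 m, which puts the rims on the rack. In the rack's frame they stand at about (-0.10, 0.01), (-0.01, 0.00) and (0.08, 0.02) m, all inside the limits.
- **Tilt:** the top camera read at most 1.3°. The scene camera read 2 to 4° on all three cups alike, which I take for calibration error. Either reading is within the 7° allowed.
- **Robot:** it stood clear, with no contact force.
- **Bin and bottle:** both looked unmoved in the pictures, but I did not measure them at the end.

**What went off plan:**
- One cup was found about 3 cm from where it had stood on the mat. I measured it again and picked it up there.
- The first cup slipped about 35 mm towards the fingertips while held. It was still level and was placed properly.

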